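# Ratchet a bench vice's hold-down nut tight and put the wrench away

### The job

One hold-down nut of the bench vice is still loose, and the ratchet wrench stands on it. Keeping the wrench on the nut, swing its handle to and fro - clockwise seen from above to drive the nut, then freely back for the next bite - until the nut is tight and turns no further. Then lift the wrench off and over the lip of the oak tool tray, lay it down inside without letting it fall, and leave everything else on the bench where it is.

Things in the scene. Friction and masses are not known exactly. Their poses are not given: they have to be found in the camera images.
- nut (a joint): Turn of the loose nut about its upright axis, rad: 0 at the start, growing clockwise seen from above to 4.0 (not quite two thirds of a turn), where it is tight against a hard stop. It drags evenly on the way (about 0.4 N m) and stays where it is left. At the stop the wrench feels solid; forced on there (some 40 N or more at the grip) its ratchet only clicks over.
- nut_seat (a point): Point on the loose nut's axis, at the top of its flange, 21 mm above the bench: the wrench's socket rests here. The nut (steel, 27 mm across flats) is hidden in the socket; the socket must be lifted 30 mm, straight up, to come clear of the nut and its bolt.
- wrench: Loose steel socket ratchet wrench, 198 mm long, 0.47 kg. Origin: centre of the socket's mouth (underside); z up the socket's axis, x out along the handle. Socket 40 mm across, z 0 to 45 mm; head 44 across, z 45 to 74; shank 13 thick; rubber grip 24 wide, 20 high, x 82 to 176, middle at z 58. Drives clockwise seen from above, slips freely the other way; up to 0.3 rad of play before it bites.
- wrench_grip (a point): Point on the handle's centre line near the inner end of the rubber grip: 105 mm from the socket's axis, 58 mm above the origin, so 79 mm above the bench while on the nut (left alone, the handle droops by up to 2 degrees). The wrench's centre of mass lies about 23 mm from the axis. Keep the wrench down on the nut while swinging: lifted more than 8 mm it may not bite.
- wrench_head (a point): Centre of the wrench's head, on the socket's axis, 58 mm above the origin.
- wrench_end (a point): Outer end of the wrench's handle, 176 mm from the axis, 58 mm above the origin's level.
- vice: Small cast-iron bench vice, fixed, 240 mm long (x, tommy bar at -x), jaws 76 mm wide (y), 115 high. Origin: centre of its base on the bench. Lugs with bolts at x = +-35, y = +-82 mm. The loose nut is on one of the two at +y (which one varies), the handle pointing out to about +y. The body (|y| under 38 mm; tommy bar at x = -144, |y| under 50) leaves the handle about 70 degrees of swing to either side of +y.
- nut_tight: The other nut at the vice's +y side, already tight; flange 41 mm across; with its bolt it ends 51 mm above the bench, below the swinging handle. Origin: centre of its underside, 17 mm above the bench.
- tray: Oak tool tray fixed to the bench, open on top; inside 125 mm (x) by 300 mm (y), walls 12 mm thick. Origin: centre of its underside; floor 10 mm up; front lip (at -x) 40 mm high, ends 48 mm, back (at +x) 70 mm.
- tile: loose white ceramic tile, 150 x 150 x 9 (mm). Origin: centre of its underside. Bystander.
- pliers: loose stainless steel grozing pliers lying flat, 175 long, 16 high, jaws along +x (mm). Origin: centre of its underside. Bystander.
- shard_tray: loose green plastic tray of glass shards, 200 (x) x 140 (y) x 34 high (mm). Origin: centre of its underside. Bystander.
- black_box: loose black plastic container with a sliding door in its front, 110 (x) x 170 (y) x 69 high (mm). Origin: centre of its underside. Bystander.
- panel_a: loose leaded-glass lamp panel lying flat, a trapezoid 150 long (x), 140 wide at -x and 70 at +x, 8 thick (mm). Origin: centre of its underside. Bystander.
- panel_b: loose leaded-glass lamp panel, the same as panel_a (mm). Origin: centre of its underside. Bystander.
- lamp_cap: loose brass lamp cap, 100 across, 42 high (mm). Origin: centre of its underside. Bystander.
- flux_jar: loose amber jar with a white lid, 60 across, 75 high (mm). Origin: centre of its underside. Bystander.
Not all that is in view belongs to the job. There is more than one size of the wrench; the one meant has the size given above.

How it is judged:
On the way, in this order (a step that is already met when the one before it is completed fails the run):
1. the loose nut is driven tight (to within 0.2 rad of its stop) (value of joint nut above 3.8 rad), for 0.2 s.
2. the wrench is lifted more than 60 mm off the tight nut (value of joint nut above 3.8 rad and distance between wrench and nut_seat above 0.06 m), for 0.1 s.
At the end, for the whole second after the job is handed in: The nut is tight (joint nut over 3.8 of 4.0 rad), and the wrench lies at rest, let go, wholly between the walls of the oak tray: head and handle end inside its four walls, the head's centre under 80 mm and the handle's end under 55 mm above the tray's underside (value of joint nut above 3.8 rad and x of wrench_head in the frame of tray between -0.0625 and 0.0625 m and y of wrench_head in the frame of tray between -0.15 and 0.15 m and x of wrench_end in the frame of tray between -0.0625 and 0.0625 m and y of wrench_end in the frame of tray between -0.15 and 0.15 m and z of wrench_head in the frame of tray below 0.08 m and z of wrench_end in the frame of tray below 0.055 m and linear speed of wrench below 0.02 m/s and angular speed of wrench below 0.2 rad/s); the robot touches nothing.
It fails at once if the wrench comes off the nut (25 mm or more) before the nut is tight (value of joint nut below 3.8 rad and distance between wrench and nut_seat above 0.025 m).
It fails at once if the wrench is let fall or thrown (faster than 1.0 m/s out of the fingers) (linear speed of wrench above 1 m/s and contact force between the fingers and wrench below 0.3 N).
It fails at once if a bystander is shifted by more than 30 mm (distance of any of tile, pliers, shard_tray, black_box, panel_a, panel_b, lamp_cap, flux_jar from where it was at the start of the episode above 0.03 m).
It also fails if it takes over 70 s, if anything falls off the work surface, if the arm or the gripper's body presses on something with over 40 N, if the wrist force passes 120 N, or if a joint passes its speed limit or range.

### The arm

A 6-joint arm with a two-finger parallel gripper is mounted at the origin on the work surface. World frame = base frame: x ahead of the robot, y to its left, z up, the work surface at z = 0. Lengths are in m, angles in rad, forces in N, time in s.
With the tool pointing down it reaches from about 0.35 to 0.775 m from the base axis. Payload 7.3 kg.
Tool frame: the origin (TCP) lies midway between the tips of the shut fingers; the grasp point (between the pads) lies 19 mm behind it; z points along the fingers, y is the direction in which the jaws open and shut (so a half turn about z gives the same grasp; the last joint's range is limited). The gripper opens to 92 mm and grips with 3 to 60 N. Pads are 19 mm wide; open, the fingers measure 130 mm over their backs; the gripper's body (75 mm by 190 mm) begins 47 mm behind the grasp point.
Start: joints at [-1.394, 0.342, 1.524, -0, 1.275, -0.146], TCP at [0.167, -0.498, 0.227] pointing down, gripper open.
Joint ranges: [-2.53, 2.53], [-0.77, 2.02], [0.04, 2.7], [-1, 4.14], [0.28, 2.66], [-3.11, 3.11]. Speed limits (rad/s): [2.57, 2.57, 3.14, 3.14, 3.14, 3.14].

### API

Orientations are given as [roll, pitch, yaw] about the fixed x, y, z axes, in that order (R = Rz(yaw) Ry(pitch) Rx(roll)).
In Python, from cell import status, eyes, job gives the robot as it stands.
- The arm moves only by the tool jog_arm, never from a script. Its argument "series" is a list of rows, each a list of 3 entries, a list of its own where there are three numbers: the gripper command: -1 is shut, 1 is fully open, values between are in proportion, then the shift along the tool's x, y, z in m, then the turn, a rotation vector about the tool's x, y, z in rad. In form: [[grip, [x, y, z], [ax, ay, az]], ...]. A call has 1 to 12 rows; each row is the pose to reach, as a shift and turn from the pose commanded when the call began, along the tool's axes at that moment; what a row does not reach only later rows make up. A row lasts 1/12 s, in which the tool goes at most 41.7 mm and 7.16 degrees, less where a joint would pass 70% of its speed; a pose out of reach is approached as far as the arm can. A call with a gripper value outside its range is refused whole. The fingers move at their own pace and stop on an object; "squeeze" is the grip in N (left out, the last holds). Time passes only in rows, so rows that repeat a pose let the fingers close. It gives the time, the measured TCP pose, the force and the opening at its end, in the units of the state.
- status.observe(): the state, without advancing time (a new reading comes with each control period).
- eyes.read_camera(name): name is "scene" or "top" or "wrist"; returns a dict with "img" (420x560x3 uint8, red, green, blue), "range_z" (420x560 float32, m along the optical axis (not along the pixel's ray), 0 where there is no reading), "camera_matrix" (3x3 intrinsics, pixels), "k1" (the pictures are not rectified: a ray, as slopes to the right and down, at radius r is drawn at 1 + k1 r^2 times it, then the intrinsics apply), "T" (4x4, takes a point from camera to world coordinates); the wrist camera has in their place "tool_from_camera" (4x4, takes a point from camera to tool coordinates, whose origin is the TCP and whose axes are the flange's). Camera axes: x right, y down, z forward; pixel columns grow to the right and rows downward; lengths in m; the calibration is good to about 2 mm. A picture is of the moment at which its call begins: read the wrist's pose just before it.
- job.hand_in(): hands the job in, once; it reports no verdict.
The state is a dict: "time": time; "qpos": joint angles; "qvel": joint speeds; "joint_efforts": joint torques, N m; "tool_pos": TCP position; "tool_rot": TCP orientation; "contact_force": force on the tool from outside, world axes, zero at the start; "torque": the same for the moment, N m; "opening": finger opening in m.
Only numpy, scipy, OpenCV 4.12 (cv2) and the standard library are available. Lean on these libraries where they do the work, as an engineer would, in place of code of your own. Each camera call takes 0.05 s, during which the arm holds its last target.

## Working session

There is one attempt and no reset: what is moved stays moved. The work goes in short steps, Python scripts to look and compute and a tool call to move; the robot and the scene stay as the last step left them, time stands still between calls to the robot, and variables do not carry over. Pictures are saved under pics/ and viewed, and the job is handed in when it is done.

Besides the shell and the picture viewer there is one more tool, called after "Request:" as name(argument=value, ...), one argument or row to a line, values as JSON. jog_arm: Moves the arm, as the interface text tells. Its arguments: {"type":"object","properties":{"series":{"type":"array","items":{"type":"array"}},"squeeze":{"type":"number"}},"required":["series"]}

```bash
mkdir -p pics; ls; cat > h.py <<'E'
import numpy as np, cv2
from cell import status, eyes, job
def shot(n,f):
    c=eyes.read_camera(n); cv2.imwrite(f'pics/{f}.png',cv2.cvtColor(c['img'],cv2.COLOR_RGB2BGR)); np.savez(f'pics/{f}.npz',**{k:v for k,v in c.items()}); return c
def cloud(c,T=None):
    if T is None: T=c['T']
    h,w=c['range_z'].shape; K=np.array(c['camera_matrix'],float); k=float(c['k1'])
    u,v=np.meshgrid(np.arange(w),np.arange(h))
    p=np.stack([u.ravel(),v.ravel()],1).astype(np.float64).reshape(-1,1,2)
    s=cv2.undistortPoints(p,K,np.array([k,0,0,0.])).reshape(h,w,2)
    z=c['range_z']; P=np.dstack([s[...,0]*z,s[...,1]*z,z])
    P=P@T[:3,:3].T+T[:3,3]; P[z<=0]=np.nan
    return P
E
python3 - <<'E'
from h import *
s=status.observe(); print(s)
for n in ['scene','top','wrist']:
    c=shot(n,n+'0'); print(n,c['camera_matrix'],c['k1'],c.get('T',c.get('tool_from_camera')))
E
```

```text
pics
{'time': 0.0, 'qpos': array([-1.39400776e+00,  3.42723124e-01,  1.52501762e+00,  6.65060788e-06,
        1.27540380e+00, -1.46013006e-01]), 'qvel': array([-0.00080184, -0.00049414, -0.00087574, -0.0005969 , -0.00044395,
       -0.00092467]), 'joint_efforts': array([-2.60078123e-03, -4.31249964e+01, -2.44226450e+01,  7.14260526e-02,
        5.58605546e-02, -1.40630409e-04]), 'tool_pos': array([ 0.16648679, -0.4974713 ,  0.22604455]), 'tool_rot': array([-3.14005820e+00, -2.32083331e-04,  3.22799450e-01]), 'contact_force': array([ 0.43556213, -0.38170341, -0.44172218]), 'torque': array([ 0.04484176, -0.04437247, -0.00682296]), 'opening': 0.09169681630451565}
scene [[437.60620318   0.         279.58240735]
 [  0.         437.60620318 205.89628775]
 [  0.           0.           1.        ]] -0.13833419705353972 [[-0.15481193  0.81202953 -0.5627089   1.15592066]
 [ 0.98791029  0.1319438  -0.0813885   0.11398764]
 [ 0.00815608 -0.56850583 -0.82263881  0.97357845]
 [ 0.          0.          0.          1.        ]]
top [[433.31512858   0.         283.05943316]
 [  0.         433.31512858 211.36571768]
 [  0.           0.           1.        ]] -0.009013160140097187 [[ 0.08021518 -0.97612037  0.20187757  0.30785201]
 [-0.99677335 -0.07914159  0.0133974   0.0464996 ]
 [ 0.00289944 -0.20230086 -0.97931913  1.21015721]
 [ 0.          0.          0.          1.        ]]
wrist [[356.84903867   0.         280.64246725]
 [  0.         356.84903867 209.58782707]
 [  0.           0.           1.        ]] -0.08150194917939145 [[-1.01967839e-03 -9.66588943e-01 -2.56329427e-01  6.85524643e-02]
 [ 9.99998716e-01 -6.68750963e-04 -1.45621123e-03 -6.89760919e-04]
 [ 1.23613712e-03 -2.56330583e-01  9.66588384e-01 -1.58357494e-01]
 [ 0.00000000e+00  0.00000000e+00  0.00000000e+00  1.00000000e+00]]
```

View pics/scene0.png

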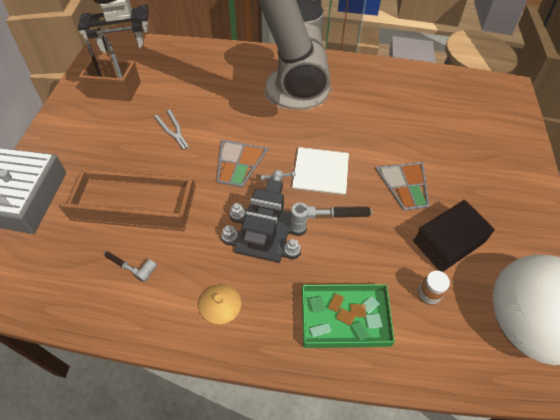

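View pics/top0.png

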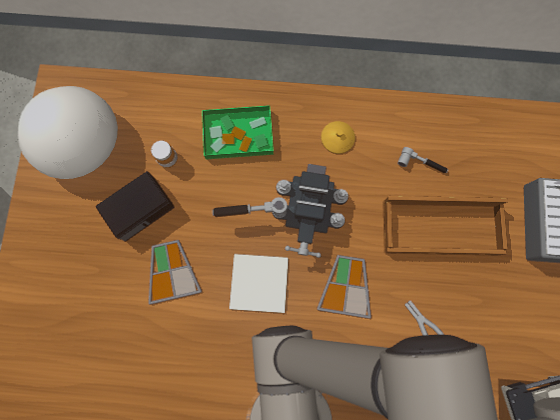

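The top view shows the wrench socket at (279,207) with its handle out to (215,211). The tight nut is at (283,186), the tray is around (445,225), and the small decoy wrench is at (425,160).

```bash
cat > m.py <<'E'
from h import *
for n in ['top','scene']:
    c=dict(np.load(f'pics/{n}0.npz')); P=cloud(c)
    x,y,z=P[...,0],P[...,1],P[...,2]
    T=c['T']
    np.save(n+'P.npy',P)
    print(n,'table z',np.nanmedian(z[(abs(z)<.02)]))
P=np.load('topP.npy')
for nm,(u,v) in dict(sock=(279,207),shank=(262,209),g1=(245,209),g2=(220,211),tight=(283,186),r1=(340,196),r2=(337,220),vice=(311,197),tl=(386,200),tr=(504,205),bl=(386,251),br=(506,254)).items():
    w=P[v-1:v+2,u-1:u+2].reshape(-1,3); print(nm,np.round(np.nanmedian(w,0),4))
# height map render
for n in ['top','scene']:
    P=np.load(n+'P.npy').reshape(-1,3); P=P[np.isfinite(P[:,0])]
    r=0.0015; x0,x1,y0,y1=.2,.75,-.45,.4
    m=(P[:,0]>x0)&(P[:,0]<x1)&(P[:,1]>y0)&(P[:,1]<y1)
    Q=P[m]; H=np.zeros((int((x1-x0)/r)+1,int((y1-y0)/r)+1))
    i=((x1-Q[:,0])/r).astype(int); j=((y1-Q[:,1])/r).astype(int)
    np.maximum.at(H,(i,j),Q[:,2])
    im=cv2.applyColorMap(np.clip(cv2.dilate(H,np.ones((2,2)))*255/.13,0,255).astype(np.uint8),cv2.COLORMAP_JET)
    cv2.imwrite(f'pics/H{n}.png',im); print(im.shape)
E
python3 m.py
```

```text
top table z -0.00018491028366796058
scene table z -0.00032103782629577804
sock [0.5486 0.0733 0.0943]
shank [0.5444 0.1206 0.0792]
g1 [0.5377 0.1627 0.0864]
g2 [0.5267 0.2286 0.0858]
tight [0.6185 0.0683 0.0483]
r1 [ 0.6046 -0.0914  0.0424]
r2 [ 0.5356 -0.0863  0.0473]
vice [ 0.5863 -0.0096  0.0791]
tl [ 0.6041 -0.2198  0.0398]
tr [ 0.6256 -0.5694 -0.0008]
bl [ 0.4632 -0.2281  0.0241]
br [ 0.4854 -0.57    0.0009]
(367, 567, 3)
(367, 567, 3)
```

```bash
python3 - <<'E'
import cv2
i=cv2.imread('pics/top0.png')[140:270,190:370]; cv2.imwrite('pics/c1.png',cv2.resize(i,None,fx=4.4,fy=4.4,interpolation=2))
E
```

```text
(no output)
```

View pics/Htop.png

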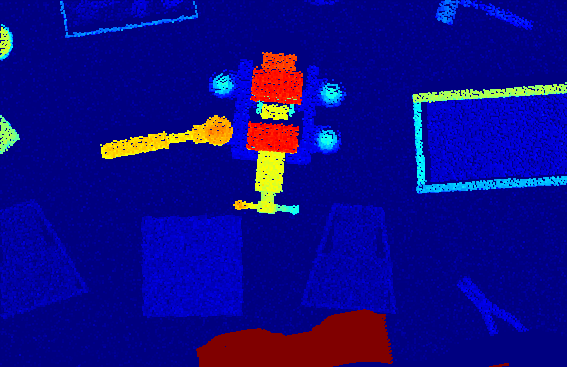

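View pics/c1.png

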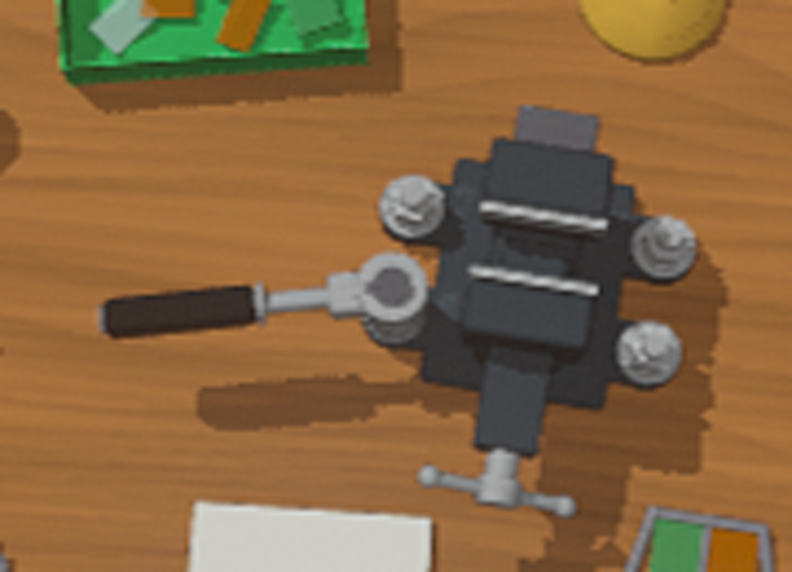

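```bash
cat > m2.py <<'E'
from h import *
from scipy.optimize import least_squares
for n in ['top','scene']:
    P=np.load(n+'P.npy').reshape(-1,3); P=P[np.isfinite(P[:,0])]
    x,y,z=P.T
    hd=P[(z>.075)&(z<.105)&(np.hypot(x-.55,y-.075)<.035)]
    # circle-ish: min enclosing
    t=hd[hd[:,2]>np.percentile(hd[:,2],60)-.004]
    print(n,'head n',len(t),'ctr bbox',(t.min(0)+t.max(0))/2,'size',np.ptp(t,0),'mean',t.mean(0))
    g=P[(z>.065)&(z<.1)&(y>.16)&(y<.27)&(x>.48)&(x<.6)]
    c,v=g[:,:2].mean(0),np.linalg.svd(g[:,:2]-g[:,:2].mean(0),full_matrices=False)[2][0]
    if v[1]<0:v=-v
    print('grip ctr',c,'az deg',np.degrees(np.arctan2(v[1],v[0])),'y range',g[:,1].min(),g[:,1].max(),'ztop near/far',[np.percentile(g[(abs(g[:,1]-yy)<.01),2],80) for yy in (.175,.235)])
    # tray walls
    tr=P[(z>.02)&(z<.08)&(y<-.19)&(y>-.56)&(x>.43)&(x<.64)]
    r=cv2.minAreaRect(tr[:,:2].astype(np.float32)); print('tray',r)
    fl=P[(abs(z-.01)<.005)&(y<-.25)&(y>-.5)&(x>.49)&(x<.58)]; print('floor',np.median(fl[:,2]))
E
python3 m2.py
```

```text
top head n 223 ctr bbox [0.55640932 0.08039619 0.09441864] size [0.04151008 0.05604147 0.01261261] mean [0.55425707 0.07690076 0.09237543]
grip ctr [0.53028709 0.20335973] az deg 101.02645631122898 y range 0.16005366256324396 0.24939886544418197 ztop near/far [np.float64(0.0882209345706761), np.float64(0.0873189700542945)]
tray ((0.546202540397644, -0.38416245579719543), (0.15081000328063965, 0.32797566056251526), 3.456033229827881)
floor 0.010042137351023328
scene head n 237 ctr bbox [0.55304147 0.082353   0.09397345] size [0.04281105 0.05398665 0.01125357] mean [0.55492225 0.07913372 0.09258212]
grip ctr [0.53385494 0.20529254] az deg 100.59762054389289 y range 0.16022853490820269 0.2528792741054593 ztop near/far [np.float64(0.08771308459623342), np.float64(0.08663088456465277)]
tray ((0.545086681842804, -0.3828783929347992), (0.15271995961666107, 0.3291304409503937), 3.4798386096954346)
floor 0.00954108015075772
```

```bash
cat > go.py <<'E'
import sys,numpy as np
from scipy.spatial.transform import Rotation as R
from cell import status
def rel(p,yaw_deg,tilt_deg=0,p0=None,R0=None):
    s=status.observe(); p0=s['tool_pos'] if p0 is None else p0
    R0=R.from_euler('xyz',s['tool_rot']) if R0 is None else R0
    Rt=R.from_euler('xyz',[np.pi,0,np.radians(yaw_deg)])*R.from_rotvec([0,np.radians(tilt_deg),0])
    return R0.inv().apply(np.array(p)-p0),(R0.inv()*Rt).as_rotvec()
if __name__=='__main__':
    a=list(map(float,sys.argv[1:]))
    d,r=rel(a[:3],a[3],a[4] if len(a)>4 else 0)
    print(np.round(d,4).tolist(),np.round(r,4).tolist())
E
python3 go.py .48 -.15 .226 60; python3 go.py .534 .191 .15 101
```

```text
[0.4076, -0.2302, 0.0005] [-0.001, -0.0006, -0.7244]
[0.5669, -0.5363, 0.0769] [-0.0008, -0.001, -1.44]
```

Request:
jog_arm(
  series=[
    [1,[0.408,-0.23,0],[0,0,-0.72]],
    [1,[0.408,-0.23,0],[0,0,-0.72]],
    [1,[0.408,-0.23,0],[0,0,-0.72]],
    [1,[0.408,-0.23,0],[0,0,-0.72]],
    [1,[0.408,-0.23,0],[0,0,-0.72]],
    [1,[0.408,-0.23,0],[0,0,-0.72]],
    [1,[0.408,-0.23,0],[0,0,-0.72]],
    [1,[0.408,-0.23,0],[0,0,-0.72]],
    [1,[0.408,-0.23,0],[0,0,-0.72]],
    [1,[0.408,-0.23,0],[0,0,-0.72]],
    [1,[0.408,-0.23,0],[0,0,-0.72]],
    [1,[0.408,-0.23,0],[0,0,-0.72]],
  ],
)

```text
time: 1.15
tool_pos: [0.4833, -0.146, 0.2265]
tool_rot: [3.141, -0.002, 1.047]
contact_force: [-0.7, 0.3, 0.1]
opening: 0.0917
```

```bash
python3 go.py .534 .191 .18 101
```

```text
[0.3171, -0.1247, 0.0471] [0.0009, -0.0017, -0.7158]
```

Request:
jog_arm(
  series=[
    [1,[0.317,-0.125,0.047],[0,0,-0.716]],
    [1,[0.317,-0.125,0.047],[0,0,-0.716]],
    [1,[0.317,-0.125,0.047],[0,0,-0.716]],
    [1,[0.317,-0.125,0.047],[0,0,-0.716]],
    [1,[0.317,-0.125,0.047],[0,0,-0.716]],
    [1,[0.317,-0.125,0.047],[0,0,-0.716]],
    [1,[0.317,-0.125,0.047],[0,0,-0.716]],
    [1,[0.317,-0.125,0.047],[0,0,-0.716]],
    [1,[0.317,-0.125,0.047],[0,0,-0.716]],
    [1,[0.317,-0.125,0.047],[0,0,-0.716]],
    [1,[0.317,-0.125,0.047],[0,0,-0.716]],
  ],
)

```text
time: 2.07
tool_pos: [0.532, 0.186, 0.1793]
tool_rot: [-3.14, 0.001, 1.76]
contact_force: [-0.4, -0.4, -1.0]
opening: 0.0918
```

```bash
cat > w.py <<'E'
from h import *
import sys
from scipy.spatial.transform import Rotation as R
s=status.observe(); c=shot('wrist',sys.argv[1])
T=np.eye(4);T[:3,:3]=R.from_euler('xyz',s['tool_rot']).as_matrix();T[:3,3]=s['tool_pos']
P=cloud(c,T@c['tool_from_camera']); np.save('wP.npy',P); Q=P.reshape(-1,3); Q=Q[np.isfinite(Q[:,0])]
print(s['tool_pos'],s['tool_rot'],s['qpos'])
g=Q[(Q[:,2]>.065)&(Q[:,2]<.1)&(Q[:,1]>.16)&(Q[:,1]<.27)&(Q[:,0]>.48)&(Q[:,0]<.6)]
cc=g[:,:2].mean(0);v=np.linalg.svd(g[:,:2]-cc,full_matrices=False)[2][0]; v=v*np.sign(v[1])
print('grip',cc,np.degrees(np.arctan2(v[1],v[0])),g[:,1].min(),g[:,1].max(),np.percentile(g[:,2],[20,50,80]))
t=Q[(Q[:,2]>.088)&(Q[:,2]<.105)&(np.hypot(Q[:,0]-.555,Q[:,1]-.078)<.04)]
print('head',len(t), t.min(0) if len(t) else 0,t.max(0) if len(t) else 0)
E
python3 w.py w1
```

```text
[0.53195581 0.18602432 0.17925499] [-3.14038900e+00  8.30305876e-04  1.76016549e+00] [ 2.00882235e-01  4.53289735e-01  1.48757018e+00 -8.75260713e-04
  1.20194600e+00  1.18296401e-02]
grip [0.52968435 0.20722791] 100.40682866806691 0.1600053898694779 0.2519649091976114 [0.08563474 0.08694226 0.0878255 ]
head 1099 [0.53130353 0.074731   0.08801296] [0.57174019 0.11133556 0.09764251]
```

View pics/w1.png

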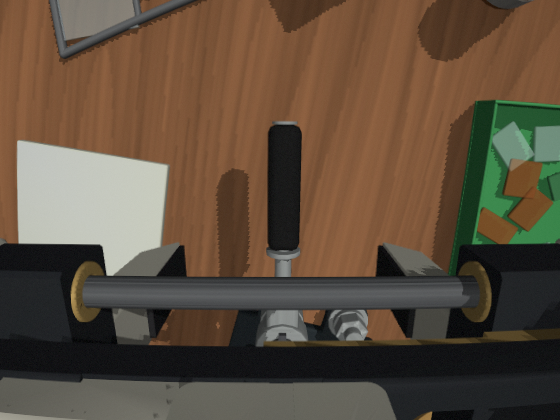

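The wrist view shows the grip centred at column 284 between the open fingers, so I'm going down to it.

```bash
python3 go.py .5327 .191 .062 100.5
```

```text
[0.0057, 0.0017, 0.1176] [-0.0007, 0.0008, 0.0045]
```

Request:
jog_arm(
  series=[
    [1,[0.006,0.001,0.03],[0,0,0]],
    [1,[0.006,0.001,0.06],[0,0,0]],
    [1,[0.006,0.001,0.09],[0,0,0]],
    [1,[0.006,0.001,0.11],[0,0,0]],
    [1,[0.006,0.001,0.118],[0,0,0]],
    [1,[0.006,0.001,0.118],[0,0,0]],
    [-1,[0.006,0.001,0.118],[0,0,0]],
    [-1,[0.006,0.001,0.118],[0,0,0]],
    [-1,[0.006,0.001,0.118],[0,0,0]],
    [-1,[0.006,0.001,0.118],[0,0,0]],
    [-1,[0.006,0.001,0.118],[0,0,0]],
    [-1,[0.006,0.001,0.118],[0,0,0]],
  ],
  squeeze=30,
)

```text
time: 3.12
tool_pos: [0.5324, 0.1926, 0.0623]
tool_rot: [3.141, 0.0, 1.759]
contact_force: [0.4, -0.3, 0.1]
opening: 0.0562
```

```bash
python3 -c "
from cell import status
s=status.observe();print(s['tool_pos'],s['tool_rot'],s['contact_force'],s['torque'],s['opening'])"
```

```text
[0.5323501  0.19264123 0.06225536] [3.14064034e+00 7.60629358e-05 1.75898073e+00] [ 0.37925655 -0.30711868  0.07560158] [-0.02450731 -0.10399675  0.00373358] 0.05619800801883607
```

```bash
cat > arc.py <<'E'
import sys,json,numpy as np
from scipy.spatial.transform import Rotation as R
from cell import status
# arc.py cx cy a1 step [z] : rows from current pose
cx,cy,a1,st=map(float,sys.argv[1:5]); n=int(sys.argv[5]) if len(sys.argv)>5 else 12
r=float(sys.argv[6]) if len(sys.argv)>6 else None
s=status.observe(); p0=s['tool_pos'];R0=R.from_euler('xyz',s['tool_rot'])
d=p0[:2]-[cx,cy]; a0=np.degrees(np.arctan2(d[1],d[0])); r0=np.hypot(*d)
if r is None:r=r0
yaw=np.degrees(s['tool_rot'][2])
print('a0',a0,'r',r0,'yaw',yaw,'z',p0[2])
A=a0+np.sign(a1-a0)*np.minimum(np.arange(1,n+1)*st,abs(a1-a0))
rows=[]
for a in A:
    p=np.array([cx+r*np.cos(np.radians(a)),cy+r*np.sin(np.radians(a)),p0[2]])
    Rt=R.from_euler('z',a-a0,degrees=True)*R0
    rows.append([-1,np.round(R0.inv().apply(p-p0),3).tolist(),np.round((R0.inv()*Rt).as_rotvec(),3).tolist()])
print(json.dumps(rows))
E
```

Request:
jog_arm(
  series=[
    [-1,[0,0,0],[0,0,0]],
    [-1,[0,0,0],[0,0,0]],
    [-1,[0,0,0],[0,0,0]],
    [-1,[0,0,0],[0,0,0]],
    [-1,[0,0,0],[0,0,0]],
    [-1,[0,0,0],[0,0,0]],
    [-1,[0,0,0],[0,0,0]],
    [-1,[0,0,0],[0,0,0]],
  ],
  squeeze=30,
)

```text
time: 3.78
tool_pos: [0.5321, 0.1925, 0.0617]
tool_rot: [-3.141, 0.0, 1.759]
contact_force: [0.2, 0.3, 0.1]
opening: 0.0236
```

```bash
python3 arc.py .5545 .078 25 6
```

```text
a0 101.07069420367156 r 0.11672007553562906 yaw 100.76946671932532 z 0.06165118203721551
[[-1, [-0.001, 0.012, -0.0], [0.0, 0.0, 0.105]], [-1, [-0.002, 0.024, -0.0], [0.0, 0.0, 0.209]], [-1, [-0.006, 0.036, -0.0], [0.0, 0.0, 0.314]], [-1, [-0.01, 0.048, -0.0], [0.0, 0.0, 0.419]], [-1, [-0.015, 0.058, -0.0], [0.0, 0.0, 0.524]], [-1, [-0.022, 0.069, -0.0], [0.0, 0.0, 0.628]], [-1, [-0.03, 0.078, -0.0], [0.0, 0.0, 0.733]], [-1, [-0.038, 0.087, -0.0], [0.0, 0.0, 0.838]], [-1, [-0.048, 0.095, -0.0], [0.0, 0.0, 0.942]], [-1, [-0.058, 0.101, -0.0], [0.0, 0.0, 1.047]], [-1, [-0.069, 0.107, -0.0], [0.0, 0.0, 1.152]], [-1, [-0.08, 0.111, -0.0], [0.0, 0.0, 1.257]]]
```

Request:
jog_arm(
  series=[
    [-1,[0,0.006,0],[0,0,0.052]],
    [-1,[-0.001,0.012,0],[0,0,0.105]],
    [-1,[-0.002,0.024,0],[0,0,0.209]],
    [-1,[-0.006,0.036,0],[0,0,0.314]],
    [-1,[-0.01,0.048,0],[0,0,0.419]],
    [-1,[-0.015,0.058,0],[0,0,0.524]],
  ],
  squeeze=40,
)

```text
time: 4.28
tool_pos: [0.5927, 0.1882, 0.0616]
tool_rot: [3.141, 0.001, 1.231]
contact_force: [2.1, -3.7, -1.7]
opening: 0.0234
```

```bash
cat > f.py <<'E'
import numpy as np
from cell import status
s=status.observe();p=s['tool_pos'];d=p[:2]-[.5545,.078];r=np.hypot(*d);u=d/r;f=s['contact_force']
print('az',np.degrees(np.arctan2(u[1],u[0])),'r',r,'p',p,'rot',s['tool_rot'],'f',f,'Frad',f[:2]@u,'Ftan(ccw)',u[0]*f[1]-u[1]*f[0],'tq',s['torque'],s['opening'])
E
python3 f.py; python3 arc.py .5545 .078 25 6
```

```text
az 70.85429429056983 r 0.11661244484429602 p [0.59274557 0.18816233 0.06155621] rot [3.14069444e+00 1.09554640e-03 1.23136841e+00] f [ 2.05145177 -3.74995006 -1.73428275] Frad -2.869713357192186 Ftan(ccw) -3.167858123882844 tq [-0.66752203 -0.46845642  0.74903815] 0.023393694561728046
a0 70.85429429056983 r 0.11661244484429602 yaw 70.55221297370792 z 0.061556206141041014
[[-1, [-0.001, 0.012, 0.0], [0.0, -0.0, 0.105]], [-1, [-0.002, 0.024, 0.0], [0.0, -0.0, 0.209]], [-1, [-0.006, 0.036, 0.0], [0.0, -0.0, 0.314]], [-1, [-0.01, 0.047, 0.0], [0.0, -0.0, 0.419]], [-1, [-0.015, 0.058, 0.0], [0.001, -0.0, 0.524]], [-1, [-0.022, 0.069, 0.0], [0.001, -0.001, 0.628]], [-1, [-0.03, 0.078, 0.0], [0.001, -0.001, 0.733]], [-1, [-0.035, 0.084, 0.0], [0.001, -0.001, 0.8]], [-1, [-0.035, 0.084, 0.0], [0.001, -0.001, 0.8]], [-1, [-0.035, 0.084, 0.0], [0.001, -0.001, 0.8]], [-1, [-0.035, 0.084, 0.0], [0.001, -0.001, 0.8]], [-1, [-0.035, 0.084, 0.0], [0.001, -0.001, 0.8]]]
```

Request:
jog_arm(
  series=[
    [-1,[-0.001,0.012,0],[0,0,0.105]],
    [-1,[-0.002,0.024,0],[0,0,0.209]],
    [-1,[-0.006,0.036,0],[0,0,0.314]],
    [-1,[-0.01,0.047,0],[0,0,0.419]],
    [-1,[-0.015,0.058,0],[0,0,0.524]],
    [-1,[-0.022,0.069,0],[0,0,0.628]],
    [-1,[-0.03,0.078,0],[0,0,0.733]],
    [-1,[-0.035,0.084,0],[0,0,0.8]],
    [-1,[-0.035,0.084,0],[0,0,0.8]],
  ],
)

```text
time: 5.03
tool_pos: [0.6623, 0.1255, 0.0623]
tool_rot: [3.138, -0.004, 0.431]
contact_force: [4.1, -2.2, 0.3]
opening: 0.0238
```

```bash
python3 f.py; python3 arc.py .5545 .078 140 6
```

```text
az 23.786217334235047 r 0.11781754183583575 p [0.66230973 0.12551878 0.06229395] rot [ 3.13809895 -0.00371402  0.43071205] f [ 4.13207395 -2.23271941  0.30924564] Frad 2.8805700419264806 Ftan(ccw) -3.7096343908559506 tq [-0.42979355 -0.91606085  0.65351679] 0.023828258034743997
a0 23.786217334235047 r 0.11781754183583575 yaw 24.67798283131355 z 0.062293945349388986
[[-1, [-0.0, -0.012, -0.0], [0.0, 0.0, -0.105]], [-1, [-0.002, -0.025, -0.0], [0.001, 0.001, -0.209]], [-1, [-0.005, -0.036, -0.0], [0.001, 0.001, -0.314]], [-1, [-0.009, -0.048, -0.0], [0.002, 0.001, -0.419]], [-1, [-0.015, -0.059, -0.0], [0.002, 0.002, -0.524]], [-1, [-0.021, -0.07, -0.0], [0.002, 0.002, -0.628]], [-1, [-0.029, -0.079, -0.0], [0.003, 0.003, -0.733]], [-1, [-0.038, -0.088, -0.0], [0.003, 0.003, -0.838]], [-1, [-0.047, -0.096, -0.001], [0.004, 0.003, -0.942]], [-1, [-0.057, -0.103, -0.001], [0.004, 0.004, -1.047]], [-1, [-0.068, -0.109, -0.001], [0.004, 0.004, -1.152]], [-1, [-0.08, -0.113, -0.001], [0.005, 0.004, -1.257]]]
```

Request:
jog_arm(
  series=[
    [-1,[0,-0.012,0],[0,0,-0.105]],
    [-1,[-0.002,-0.025,0],[0,0,-0.209]],
    [-1,[-0.005,-0.036,0],[0,0,-0.314]],
    [-1,[-0.009,-0.048,0],[0,0,-0.419]],
    [-1,[-0.015,-0.059,0],[0,0,-0.524]],
    [-1,[-0.021,-0.07,0],[0,0,-0.628]],
    [-1,[-0.029,-0.079,0],[0,0,-0.733]],
    [-1,[-0.038,-0.088,0],[0,0,-0.838]],
    [-1,[-0.047,-0.096,0],[0,0,-0.942]],
    [-1,[-0.057,-0.103,0],[0,0,-1.047]],
  ],
)

```text
time: 5.87
tool_pos: [0.5638, 0.195, 0.0609]
tool_rot: [-3.141, 0.004, 1.488]
contact_force: [0.3, -13.3, -3.6]
opening: 0.0236
```

```bash
python3 f.py; python3 arc.py .5545 .078 142 6
```

```text
az 85.44322756324576 r 0.11737222003346334 p [0.56382486 0.19500122 0.06092915] rot [-3.14058292  0.00445447  1.4879235 ] f [  0.34102579 -13.28445566  -3.62529033] Frad -13.215371414531395 Ftan(ccw) -1.3953562479990396 tq [-2.23793179 -0.35353395  0.09085976] 0.023641907452577198
a0 85.44322756324576 r 0.11737222003346334 yaw 85.25173694199013 z 0.06092914999982021
[[-1, [-0.001, -0.012, 0.0], [-0.0, -0.0, -0.105]], [-1, [-0.003, -0.024, 0.0], [-0.001, -0.0, -0.209]], [-1, [-0.006, -0.036, 0.0], [-0.001, -0.0, -0.314]], [-1, [-0.01, -0.048, 0.0], [-0.002, -0.0, -0.419]], [-1, [-0.016, -0.059, 0.0], [-0.002, -0.001, -0.524]], [-1, [-0.023, -0.069, 0.0], [-0.003, -0.001, -0.628]], [-1, [-0.03, -0.078, 0.0], [-0.003, -0.001, -0.733]], [-1, [-0.039, -0.087, 0.0], [-0.004, -0.001, -0.838]], [-1, [-0.049, -0.095, 0.0], [-0.004, -0.001, -0.942]], [-1, [-0.053, -0.098, 0.0], [-0.004, -0.001, -0.987]], [-1, [-0.053, -0.098, 0.0], [-0.004, -0.001, -0.987]], [-1, [-0.053, -0.098, 0.0], [-0.004, -0.001, -0.987]]]
```

Request:
jog_arm(
  series=[
    [-1,[-0.002,-0.012,0],[0,0,-0.105]],
    [-1,[-0.004,-0.024,0],[0,0,-0.209]],
    [-1,[-0.007,-0.036,0],[0,0,-0.314]],
    [-1,[-0.011,-0.048,0],[0,0,-0.419]],
    [-1,[-0.017,-0.059,0],[0,0,-0.524]],
    [-1,[-0.024,-0.069,0],[0,0,-0.628]],
    [-1,[-0.031,-0.077,0],[0,0,-0.733]],
    [-1,[-0.04,-0.086,0],[0,0,-0.838]],
    [-1,[-0.049,-0.094,0],[0,0,-0.942]],
    [-1,[-0.053,-0.097,0],[0,0,-0.987]],
    [-1,[-0.053,-0.097,0],[0,0,-0.987]],
  ],
)

```text
time: 6.78
tool_pos: [0.4613, 0.1514, 0.0614]
tool_rot: [-3.138, -0.002, 2.47]
contact_force: [-2.6, -5.1, 1.6]
opening: 0.0237
```

```bash
python3 f.py; python3 arc.py .5545 .078 25 6
```

```text
az 141.77004616095144 r 0.11861500896383223 p [0.46132394 0.15140124 0.06139728] rot [-3.13808218e+00 -1.61909498e-03  2.46964614e+00] f [-2.63685605 -5.08562671  1.60485703] Frad -1.0757444810620256 Ftan(ccw) 5.6266671008105344 tq [-0.94536811  0.43752347 -0.66688836] 0.023723156063088825
a0 141.77004616095144 r 0.11861500896383223 yaw 141.50030091084653 z 0.061397284209617
[[-1, [-0.001, 0.012, -0.0], [-0.0, 0.0, 0.105]], [-1, [-0.002, 0.025, -0.0], [-0.0, 0.001, 0.209]], [-1, [-0.006, 0.037, -0.0], [-0.001, 0.001, 0.314]], [-1, [-0.01, 0.048, -0.0], [-0.001, 0.001, 0.419]], [-1, [-0.016, 0.059, -0.0], [-0.001, 0.002, 0.524]], [-1, [-0.022, 0.07, -0.0], [-0.001, 0.002, 0.628]], [-1, [-0.03, 0.08, -0.0], [-0.001, 0.003, 0.733]], [-1, [-0.039, 0.088, -0.0], [-0.001, 0.003, 0.838]], [-1, [-0.048, 0.096, -0.0], [-0.002, 0.003, 0.942]], [-1, [-0.059, 0.103, -0.0], [-0.002, 0.004, 1.047]], [-1, [-0.07, 0.109, -0.0], [-0.002, 0.004, 1.152]], [-1, [-0.081, 0.113, -0.001], [-0.002, 0.004, 1.257]]]
```

```bash
python3 - <<'E'
import numpy as np
from scipy.optimize import least_squares
p=np.array([[.5321,.1925],[.5927,.1882],[.6623,.1255],[.4613,.1514],[.5638,.195-.0008]])
r=least_squares(lambda q:np.hypot(p[:,0]-q[0],p[:,1]-q[1])-q[2],[.5545,.078,.117]);print(r.x,r.fun)
E
python3 arc.py .5545 .0755 25 6
```

```text
[0.55361417 0.07452152 0.12008542] [-1.61358955e-04  1.24803286e-04 -3.78731015e-05  4.86972594e-05
  2.57315108e-05]
a0 140.83373256810165 r 0.12017810344419248 yaw 141.50030091084653 z 0.061397284209617
[[-1, [-0.001, 0.013, -0.0], [-0.0, 0.0, 0.105]], [-1, [-0.003, 0.025, -0.0], [-0.0, 0.001, 0.209]], [-1, [-0.006, 0.037, -0.0], [-0.001, 0.001, 0.314]], [-1, [-0.011, 0.049, -0.0], [-0.001, 0.001, 0.419]], [-1, [-0.017, 0.06, -0.0], [-0.001, 0.002, 0.524]], [-1, [-0.024, 0.07, -0.0], [-0.001, 0.002, 0.628]], [-1, [-0.032, 0.08, -0.0], [-0.001, 0.003, 0.733]], [-1, [-0.041, 0.089, -0.0], [-0.001, 0.003, 0.838]], [-1, [-0.051, 0.097, -0.0], [-0.002, 0.003, 0.942]], [-1, [-0.061, 0.103, -0.0], [-0.002, 0.004, 1.047]], [-1, [-0.073, 0.109, -0.0], [-0.002, 0.004, 1.152]], [-1, [-0.084, 0.113, -0.001], [-0.002, 0.004, 1.257]]]
```

```bash
sed -i 's/\[.5545,.078\]/[.5536,.0745]/' f.py; python3 arc.py .5536 .0745 25 6 12 .120; python3 f.py
```

```text
a0 140.19277215936415 r 0.12011940773714738 yaw 141.50030091084653 z 0.061397284209617
[[-1, [-0.001, 0.013, -0.0], [-0.0, 0.0, 0.105]], [-1, [-0.003, 0.025, -0.0], [-0.0, 0.001, 0.209]], [-1, [-0.007, 0.037, -0.0], [-0.001, 0.001, 0.314]], [-1, [-0.012, 0.049, -0.0], [-0.001, 0.001, 0.419]], [-1, [-0.018, 0.06, -0.0], [-0.001, 0.002, 0.524]], [-1, [-0.025, 0.07, -0.0], [-0.001, 0.002, 0.628]], [-1, [-0.033, 0.08, -0.0], [-0.001, 0.003, 0.733]], [-1, [-0.042, 0.088, -0.0], [-0.001, 0.003, 0.838]], [-1, [-0.052, 0.096, -0.0], [-0.002, 0.003, 0.942]], [-1, [-0.062, 0.103, -0.0], [-0.002, 0.004, 1.047]], [-1, [-0.074, 0.108, -0.0], [-0.002, 0.004, 1.152]], [-1, [-0.086, 0.112, -0.001], [-0.002, 0.004, 1.257]]]
az 140.19277215936415 r 0.12011940773714738 p [0.46132394 0.15140124 0.06139728] rot [-3.13808218e+00 -1.61909498e-03  2.46964614e+00] f [-2.63685605 -5.08562671  1.60485703] Frad -1.2302117366045466 Ftan(ccw) 5.594925194763507 tq [-0.94536811  0.43752347 -0.66688836] 0.023723156063088825
```

Request:
jog_arm(
  series=[
    [-1,[-0.001,0.013,0],[0,0,0.105]],
    [-1,[-0.003,0.025,0],[0,0,0.209]],
    [-1,[-0.007,0.037,0],[0,0,0.314]],
    [-1,[-0.012,0.049,0],[0,0,0.419]],
    [-1,[-0.018,0.06,0],[0,0,0.524]],
    [-1,[-0.025,0.07,0],[0,0,0.628]],
    [-1,[-0.033,0.08,0],[0,0,0.733]],
    [-1,[-0.042,0.088,0],[0,0,0.838]],
    [-1,[-0.052,0.096,0],[0,0,0.942]],
    [-1,[-0.062,0.103,0],[0,0,1.047]],
  ],
)

```text
time: 7.62
tool_pos: [0.5737, 0.1936, 0.0605]
tool_rot: [-3.135, 0.004, 1.417]
contact_force: [-5.3, -7.0, -0.9]
opening: 0.0237
```

```bash
python3 f.py; python3 arc.py .5536 .0745 22 6 12 .120
```

```text
az 80.40292458154553 r 0.12081370490830706 p [0.57374187 0.19362286 0.06048345] rot [-3.13516055  0.00423819  1.41685198] f [-5.34231945 -7.01332125 -0.91527211] Frad -7.805829694748773 Ftan(ccw) 4.098301459144044 tq [-1.6055982   1.0570879  -0.19796888] 0.023691257570850652
a0 80.40292458154553 r 0.12081370490830706 yaw 81.17963845670859 z 0.060483454111995766
[[-1, [-0.002, 0.013, -0.0], [0.0, 0.001, 0.105]], [-1, [-0.004, 0.025, -0.0], [0.001, 0.001, 0.209]], [-1, [-0.007, 0.037, -0.0], [0.001, 0.002, 0.314]], [-1, [-0.012, 0.049, -0.0], [0.002, 0.003, 0.419]], [-1, [-0.018, 0.06, -0.0], [0.002, 0.003, 0.524]], [-1, [-0.025, 0.07, -0.0], [0.003, 0.004, 0.628]], [-1, [-0.033, 0.08, -0.0], [0.003, 0.005, 0.733]], [-1, [-0.042, 0.089, -0.0], [0.004, 0.005, 0.838]], [-1, [-0.052, 0.096, -0.0], [0.004, 0.006, 0.942]], [-1, [-0.059, 0.101, -0.0], [0.004, 0.007, 1.019]], [-1, [-0.059, 0.101, -0.0], [0.004, 0.007, 1.019]], [-1, [-0.059, 0.101, -0.0], [0.004, 0.007, 1.019]]]
```

Request:
jog_arm(
  series=[
    [-1,[-0.002,0.013,0],[0,0,0.105]],
    [-1,[-0.004,0.025,0],[0,0,0.209]],
    [-1,[-0.007,0.037,0],[0,0,0.314]],
    [-1,[-0.012,0.049,0],[0,0,0.419]],
    [-1,[-0.018,0.06,0],[0,0,0.524]],
    [-1,[-0.025,0.07,0],[0,0,0.628]],
    [-1,[-0.033,0.08,0],[0,0,0.733]],
    [-1,[-0.042,0.089,0],[0,0,0.838]],
    [-1,[-0.052,0.096,0],[0,0,0.942]],
    [-1,[-0.059,0.101,0],[0,0,1.019]],
  ],
)

```text
time: 8.45
tool_pos: [0.6654, 0.1208, 0.0605]
tool_rot: [-3.14, 0.005, 0.397]
contact_force: [-6.0, -0.6, 0.3]
opening: 0.0235
```

```bash
python3 f.py; python3 arc.py .5536 .0745 142 6 12 .120
```

```text
az 22.520057892164196 r 0.12097772988378012 p [0.66535263 0.1208353  0.06054933] rot [-3.13984325  0.00524823  0.39738419] f [-5.95763296 -0.59961432  0.33039569] Frad -5.732993069893138 Ftan(ccw) 1.7279231273573559 tq [-0.10643755  1.13946123  0.16885921] 0.0235331908391305
a0 22.520057892164196 r 0.12097772988378012 yaw 22.768436719088168 z 0.06054933213920351
[[-1, [-0.002, -0.013, 0.0], [-0.001, -0.0, -0.105]], [-1, [-0.003, -0.025, 0.0], [-0.001, -0.0, -0.209]], [-1, [-0.007, -0.037, 0.0], [-0.002, -0.001, -0.314]], [-1, [-0.011, -0.049, 0.0], [-0.002, -0.001, -0.419]], [-1, [-0.017, -0.06, 0.0], [-0.003, -0.001, -0.524]], [-1, [-0.024, -0.071, 0.0], [-0.003, -0.001, -0.628]], [-1, [-0.031, -0.08, 0.0], [-0.004, -0.001, -0.733]], [-1, [-0.04, -0.089, 0.0], [-0.004, -0.001, -0.838]], [-1, [-0.05, -0.097, 0.0], [-0.005, -0.002, -0.942]], [-1, [-0.061, -0.104, 0.0], [-0.005, -0.002, -1.047]], [-1, [-0.072, -0.11, 0.001], [-0.006, -0.002, -1.152]], [-1, [-0.083, -0.114, 0.001], [-0.007, -0.002, -1.257]]]
```

Request:
jog_arm(
  series=[
    [-1,[-0.002,-0.013,0],[0,0,-0.105]],
    [-1,[-0.003,-0.025,0],[0,0,-0.209]],
    [-1,[-0.007,-0.037,0],[0,0,-0.314]],
    [-1,[-0.011,-0.049,0],[0,0,-0.419]],
    [-1,[-0.017,-0.06,0],[0,0,-0.524]],
    [-1,[-0.024,-0.071,0],[0,0,-0.628]],
    [-1,[-0.031,-0.08,0],[0,0,-0.733]],
    [-1,[-0.04,-0.089,0],[0,0,-0.838]],
    [-1,[-0.05,-0.097,0],[0,0,-0.942]],
    [-1,[-0.061,-0.104,0],[0,0,-1.047]],
    [-1,[-0.072,-0.11,0],[0,0,-1.152]],
    [-1,[-0.083,-0.114,0],[0,0,-1.257]],
  ],
)

```text
time: 9.45
tool_pos: [0.5447, 0.1942, 0.0615]
tool_rot: [-3.14, 0.0, 1.665]
contact_force: [-1.3, 0.8, 1.0]
opening: 0.0235
```

```bash
python3 f.py; python3 arc.py .5536 .0745 142 6 12 .120
```

```text
az 94.26412083535054 r 0.12006743035524063 p [0.54467247 0.19423507 0.06145273] rot [-3.14007724e+00  6.29930326e-05  1.66477780e+00] f [-1.33292045  0.76702578  0.99822187] Frad 0.8640108851487458 Ftan(ccw) 1.2721991456966362 tq [-0.03642191  0.30364214 -0.39886969] 0.02347279455274449
a0 94.26412083535054 r 0.12006743035524063 yaw 95.38474164309447 z 0.061452728493698844
[[-1, [-0.0, -0.013, 0.0], [-0.0, -0.0, -0.105]], [-1, [-0.002, -0.025, 0.0], [-0.0, -0.0, -0.209]], [-1, [-0.005, -0.037, 0.0], [-0.0, -0.0, -0.314]], [-1, [-0.009, -0.049, 0.0], [-0.0, -0.001, -0.419]], [-1, [-0.015, -0.06, 0.0], [-0.0, -0.001, -0.524]], [-1, [-0.022, -0.071, 0.0], [-0.0, -0.001, -0.628]], [-1, [-0.029, -0.081, 0.0], [-0.0, -0.001, -0.733]], [-1, [-0.038, -0.09, 0.0], [-0.0, -0.001, -0.833]], [-1, [-0.038, -0.09, 0.0], [-0.0, -0.001, -0.833]], [-1, [-0.038, -0.09, 0.0], [-0.0, -0.001, -0.833]], [-1, [-0.038, -0.09, 0.0], [-0.0, -0.001, -0.833]], [-1, [-0.038, -0.09, 0.0], [-0.0, -0.001, -0.833]]]
```

Request:
jog_arm(
  series=[
    [-1,[0,-0.013,0],[0,0,-0.105]],
    [-1,[-0.002,-0.025,0],[0,0,-0.209]],
    [-1,[-0.005,-0.037,0],[0,0,-0.314]],
    [-1,[-0.009,-0.049,0],[0,0,-0.419]],
    [-1,[-0.015,-0.06,0],[0,0,-0.524]],
    [-1,[-0.022,-0.071,0],[0,0,-0.628]],
    [-1,[-0.029,-0.081,0],[0,0,-0.733]],
    [-1,[-0.038,-0.09,0],[0,0,-0.833]],
    [-1,[-0.038,-0.09,0],[0,0,-0.833]],
  ],
)

```text
time: 10.2
tool_pos: [0.4582, 0.1471, 0.0616]
tool_rot: [-3.14, -0.001, 2.496]
contact_force: [-2.0, 1.3, 0.7]
opening: 0.0234
```

```bash
python3 f.py; python3 arc.py .5536 .0745 25 3 12 .120
```

```text
az 142.73712535515415 r 0.11992228464689415 p [0.45815793 0.14710969 0.06164586] rot [-3.14015748e+00 -9.95780807e-04  2.49643306e+00] f [-2.0072926   1.26923439  0.69305716] Frad 2.3660228193569584 Ftan(ccw) 0.20522068405293914 tq [ 0.31600408  0.13218684 -0.05403999] 0.023440436683100255
a0 142.73712535515415 r 0.11992228464689415 yaw 143.03507807734303 z 0.06164585641585931
[[-1, [-0.0, 0.006, -0.0], [-0.0, 0.0, 0.052]], [-1, [-0.001, 0.013, -0.0], [-0.0, 0.0, 0.105]], [-1, [-0.001, 0.019, -0.0], [-0.0, 0.0, 0.157]], [-1, [-0.003, 0.025, -0.0], [-0.0, 0.0, 0.209]], [-1, [-0.004, 0.031, -0.0], [-0.0, 0.0, 0.262]], [-1, [-0.006, 0.037, -0.0], [-0.0, 0.0, 0.314]], [-1, [-0.008, 0.043, -0.0], [-0.0, 0.001, 0.367]], [-1, [-0.011, 0.049, -0.0], [-0.0, 0.001, 0.419]], [-1, [-0.013, 0.054, -0.0], [-0.0, 0.001, 0.471]], [-1, [-0.016, 0.06, -0.0], [-0.001, 0.001, 0.524]], [-1, [-0.02, 0.065, -0.0], [-0.001, 0.001, 0.576]], [-1, [-0.023, 0.07, -0.0], [-0.001, 0.001, 0.628]]]
```

Request:
jog_arm(
  series=[
    [-1,[0,0.006,0],[0,0,0.052]],
    [-1,[-0.001,0.013,0],[0,0,0.105]],
    [-1,[-0.001,0.019,0],[0,0,0.157]],
    [-1,[-0.003,0.025,0],[0,0,0.209]],
    [-1,[-0.004,0.031,0],[0,0,0.262]],
    [-1,[-0.006,0.037,0],[0,0,0.314]],
    [-1,[-0.008,0.043,0],[0,0,0.367]],
    [-1,[-0.011,0.049,0],[0,0,0.419]],
    [-1,[-0.013,0.054,0],[0,0,0.471]],
    [-1,[-0.016,0.06,0],[0,0,0.524]],
  ],
)

```text
time: 11.03
tool_pos: [0.5085, 0.1858, 0.0613]
tool_rot: [-3.139, 0.001, 1.964]
contact_force: [-0.2, -7.4, -3.1]
opening: 0.0235
```

```bash
python3 f.py; python3 arc.py .5536 .0745 25 3 6 .120
```

```text
az 112.04542492428237 r 0.12005205262232865 p [0.50853948 0.18577464 0.06126666] rot [-3.13917962e+00  1.17658262e-03  1.96425715e+00] f [-0.16913869 -7.36426092 -3.11804186] Frad -6.762349760885366 Ftan(ccw) 2.920885562213921 tq [-1.24316453  0.1314145  -0.00525472] 0.023487470206216575
a0 112.04542492428237 r 0.12005205262232865 yaw 112.54364448648376 z 0.06126666112552439
[[-1, [-0.0, 0.006, -0.0], [0.0, 0.0, 0.052]], [-1, [-0.001, 0.013, -0.0], [0.0, 0.0, 0.105]], [-1, [-0.002, 0.019, -0.0], [0.0, 0.0, 0.157]], [-1, [-0.003, 0.025, -0.0], [0.0, 0.001, 0.209]], [-1, [-0.004, 0.031, -0.0], [0.0, 0.001, 0.262]], [-1, [-0.006, 0.037, -0.0], [0.0, 0.001, 0.314]]]
```

Request:
jog_arm(
  series=[
    [-1,[-0.001,0.006,0],[0,0,0.052]],
    [-1,[-0.002,0.013,0],[0,0,0.105]],
    [-1,[-0.003,0.019,0],[0,0,0.157]],
    [-1,[-0.004,0.025,0],[0,0,0.209]],
  ],
)

```text
time: 11.37
tool_pos: [0.5327, 0.1926, 0.0613]
tool_rot: [-3.139, 0.0, 1.755]
contact_force: [-3.0, -1.3, 1.1]
opening: 0.0241
```

```bash
python3 f.py; python3 arc.py .5536 .0745 25 3 6 .120
```

```text
az 100.03793018447507 r 0.11996259424418146 p [0.53269051 0.19262628 0.06133557] rot [-3.13880436e+00  7.43067673e-05  1.75474963e+00] f [-2.98193763 -1.28631326  1.06100208] Frad -0.7468711303450689 Ftan(ccw) 3.160496372444548 tq [-0.385923    0.42439554  0.00393847] 0.02409668668431151
a0 100.03793018447507 r 0.11996259424418146 yaw 100.5397476562107 z 0.061335569999817555
[[-1, [-0.0, 0.006, -0.0], [0.0, 0.0, 0.052]], [-1, [-0.001, 0.013, -0.0], [0.0, 0.0, 0.105]], [-1, [-0.002, 0.019, -0.0], [0.0, 0.0, 0.157]], [-1, [-0.003, 0.025, -0.0], [0.0, 0.001, 0.209]], [-1, [-0.004, 0.031, -0.0], [0.0, 0.001, 0.262]], [-1, [-0.006, 0.037, -0.0], [0.0, 0.001, 0.314]]]
```

Request:
jog_arm(
  series=[
    [-1,[0,0.006,0],[0,0,0.052]],
    [-1,[-0.001,0.013,0],[0,0,0.105]],
    [-1,[-0.002,0.019,0],[0,0,0.157]],
    [-1,[-0.003,0.025,0],[0,0,0.209]],
  ],
)

```text
time: 11.7
tool_pos: [0.5577, 0.1943, 0.0612]
tool_rot: [-3.139, 0.001, 1.545]
contact_force: [-2.3, -1.0, 0.5]
opening: 0.0238
```

```bash
python3 f.py; python3 arc.py .5536 .0745 25 3 6 .120
```

```text
az 88.0179122189229 r 0.11983773313864757 p [0.55774483 0.19426603 0.06122506] rot [-3.13864368e+00  7.45857160e-04  1.54549496e+00] f [-2.2842821  -0.95263563  0.48767996] Frad -1.0310722552496228 Ftan(ccw) 2.249966525340943 tq [-0.34633155  0.43982903 -0.29152619] 0.023752235579262537
a0 88.0179122189229 r 0.11983773313864757 yaw 88.55033861732235 z 0.06122506121253744
[[-1, [-0.0, 0.006, -0.0], [0.0, 0.0, 0.052]], [-1, [-0.001, 0.013, -0.0], [0.0, 0.0, 0.105]], [-1, [-0.001, 0.019, -0.0], [0.0, 0.0, 0.157]], [-1, [-0.003, 0.025, -0.0], [0.0, 0.001, 0.209]], [-1, [-0.004, 0.031, -0.0], [0.0, 0.001, 0.262]], [-1, [-0.006, 0.037, -0.0], [0.0, 0.001, 0.314]]]
```

Request:
jog_arm(
  series=[
    [-1,[0,0.006,0],[0,0,0.052]],
    [-1,[-0.001,0.013,0],[0,0,0.105]],
    [-1,[-0.001,0.019,0],[0,0,0.157]],
    [-1,[-0.003,0.025,0],[0,0,0.209]],
  ],
)

```text
time: 12.03
tool_pos: [0.583, 0.1912, 0.0613]
tool_rot: [-3.14, 0.001, 1.337]
contact_force: [-2.6, 3.0, 2.0]
opening: 0.0236
```

```bash
python3 f.py; python3 arc.py .5536 .0745 25 3 6 .120
```

```text
az 75.84249925576145 r 0.12034291128867697 p [0.58303446 0.19118774 0.06129534] rot [-3.13969651e+00  5.78653635e-04  1.33698722e+00] f [-2.56240416  2.96875157  2.01239059] Frad 2.2518478959074915 Ftan(ccw) 3.210698056146491 tq [ 0.27065609  0.37313506 -0.14130474] 0.023558881431783762
a0 75.84249925576145 r 0.12034291128867697 yaw 76.60372514925905 z 0.061295337645918865
[[-1, [-0.001, 0.006, -0.0], [0.0, 0.0, 0.052]], [-1, [-0.001, 0.013, -0.0], [0.0, 0.0, 0.105]], [-1, [-0.002, 0.019, -0.0], [0.0, 0.0, 0.157]], [-1, [-0.003, 0.025, -0.0], [0.0, 0.0, 0.209]], [-1, [-0.005, 0.031, -0.0], [0.0, 0.0, 0.262]], [-1, [-0.007, 0.037, -0.0], [0.0, 0.001, 0.314]]]
```

Request:
jog_arm(
  series=[
    [-1,[0,0.006,0],[0,0,0.052]],
    [-1,[-0.001,0.013,0],[0,0,0.105]],
    [-1,[-0.002,0.019,0],[0,0,0.157]],
    [-1,[-0.003,0.025,0],[0,0,0.209]],
  ],
)

```text
time: 12.37
tool_pos: [0.6062, 0.1825, 0.0611]
tool_rot: [-3.139, 0.001, 1.127]
contact_force: [-3.7, 0.3, 1.2]
opening: 0.0234
```

```bash
python3 f.py; python3 arc.py .5536 .0745 22 3 6 .120
```

```text
az 64.0333830127451 r 0.12011702945774631 p [0.60619293 0.18249113 0.06112477] rot [-3.13860828e+00  1.38568081e-03  1.12743008e+00] f [-3.69651062  0.33743422  1.20364877] Frad -1.315137546074931 Ftan(ccw) 3.4710900118487986 tq [-0.10735914  0.63329455 -0.28838427] 0.023444706409640047
a0 64.0333830127451 r 0.12011702945774631 yaw 64.59698499583119 z 0.06112477215137733
[[-1, [-0.0, 0.006, -0.0], [0.0, 0.0, 0.052]], [-1, [-0.001, 0.013, -0.0], [0.0, 0.0, 0.105]], [-1, [-0.002, 0.019, -0.0], [0.0, 0.0, 0.157]], [-1, [-0.003, 0.025, -0.0], [0.0, 0.001, 0.209]], [-1, [-0.005, 0.031, -0.0], [0.0, 0.001, 0.262]], [-1, [-0.006, 0.037, -0.0], [0.0, 0.001, 0.314]]]
```

Request:
jog_arm(
  series=[
    [-1,[0,0.006,0],[0,0,0.052]],
    [-1,[-0.001,0.013,0],[0,0,0.105]],
    [-1,[-0.002,0.019,0],[0,0,0.157]],
    [-1,[-0.003,0.025,0],[0,0,0.209]],
  ],
)

```text
time: 12.7
tool_pos: [0.628, 0.1694, 0.0613]
tool_rot: [-3.14, 0.001, 0.918]
contact_force: [-2.9, 0.9, -0.4]
opening: 0.0238
```

```bash
python3 f.py; python3 arc.py .5536 .0745 22 3 6 .120
```

```text
az 51.89555150160665 r 0.12057483283103655 p [0.62800636 0.16937878 0.06127967] rot [-3.13957354e+00  8.85978397e-04  9.18457599e-01] f [-2.86530942  0.93911175 -0.35137306] Frad -1.0291988258892542 Ftan(ccw) 2.834198071551657 tq [ 0.08081832  0.56233936 -0.30441353] 0.023774798385053794
a0 51.89555150160665 r 0.12057483283103655 yaw 52.62374406037383 z 0.06127967266557801
[[-1, [-0.001, 0.006, -0.0], [0.0, 0.0, 0.052]], [-1, [-0.001, 0.013, -0.0], [0.0, 0.0, 0.105]], [-1, [-0.002, 0.019, -0.0], [0.0, 0.0, 0.157]], [-1, [-0.004, 0.025, -0.0], [0.0, 0.0, 0.209]], [-1, [-0.005, 0.031, -0.0], [0.0, 0.001, 0.262]], [-1, [-0.007, 0.037, -0.0], [0.0, 0.001, 0.314]]]
```

Request:
jog_arm(
  series=[
    [-1,[0,0.006,0],[0,0,0.052]],
    [-1,[-0.001,0.013,0],[0,0,0.105]],
    [-1,[-0.002,0.019,0],[0,0,0.157]],
    [-1,[-0.004,0.025,0],[0,0,0.209]],
  ],
)

```text
time: 13.03
tool_pos: [0.6457, 0.1516, 0.0613]
tool_rot: [-3.139, 0.0, 0.709]
contact_force: [-1.0, 3.4, 1.4]
opening: 0.0243
```

```bash
python3 f.py; python3 arc.py .5536 .0745 22 3 6 .120
```

```text
az 39.92188697597619 r 0.12010419603579842 p [0.64571032 0.15157598 0.06134243] rot [-3.13945900e+00  3.18243079e-04  7.09194815e-01] f [-0.97600973  3.43916822  1.44173476] Frad 1.458539459569076 Ftan(ccw) 3.263914168705768 tq [ 0.6284917   0.35979149 -0.32631501] 0.024281762529583143
a0 39.92188697597619 r 0.12010419603579842 yaw 40.633869754583785 z 0.0613424287490566
[[-1, [-0.0, 0.006, -0.0], [0.0, 0.0, 0.052]], [-1, [-0.001, 0.013, -0.0], [0.0, 0.0, 0.105]], [-1, [-0.002, 0.019, -0.0], [0.0, 0.0, 0.157]], [-1, [-0.003, 0.025, -0.0], [0.0, 0.0, 0.209]], [-1, [-0.005, 0.031, -0.0], [0.0, 0.001, 0.262]], [-1, [-0.006, 0.037, -0.0], [0.0, 0.001, 0.313]]]
```

Request:
jog_arm(
  series=[
    [-1,[0,0.006,0],[0,0,0.052]],
    [-1,[-0.001,0.013,0],[0,0,0.105]],
    [-1,[-0.002,0.019,0],[0,0,0.157]],
    [-1,[-0.003,0.025,0],[0,0,0.209]],
    [-1,[-0.005,0.031,0],[0,0,0.262]],
    [-1,[-0.006,0.037,0],[0,0,0.313]],
  ],
)

```text
time: 13.53
tool_pos: [0.6651, 0.1199, 0.0613]
tool_rot: [-3.139, 0.001, 0.397]
contact_force: [-1.2, 2.5, -0.7]
opening: 0.0236
```

```bash
python3 f.py; python3 arc.py .5536 .0745 142 6 12 .120; python3 w.py w2
```

```text
az 22.170671425019947 r 0.12042427617843943 p [0.66512057 0.11994412 0.06129787] rot [-3.13917709e+00  1.20130108e-03  3.96664534e-01] f [-1.22208552  2.45273485 -0.72395726] Frad -0.20614853984358245 Ftan(ccw) 2.7325636361090013 tq [ 0.60215742  0.41733883 -0.2696204 ] 0.02364947392228945
a0 22.170671425019947 r 0.12042427617843943 yaw 22.727203701594927 z 0.0612978652661465
[[-1, [-0.001, -0.013, 0.0], [-0.0, -0.0, -0.105]], [-1, [-0.003, -0.025, 0.0], [-0.0, -0.001, -0.209]], [-1, [-0.006, -0.037, 0.0], [-0.0, -0.001, -0.314]], [-1, [-0.01, -0.049, 0.0], [-0.001, -0.001, -0.419]], [-1, [-0.016, -0.06, 0.0], [-0.001, -0.001, -0.524]], [-1, [-0.023, -0.071, 0.0], [-0.001, -0.002, -0.628]], [-1, [-0.03, -0.081, 0.0], [-0.001, -0.002, -0.733]], [-1, [-0.039, -0.09, 0.0], [-0.001, -0.002, -0.838]], [-1, [-0.049, -0.098, 0.0], [-0.001, -0.002, -0.942]], [-1, [-0.059, -0.105, 0.0], [-0.001, -0.003, -1.047]], [-1, [-0.071, -0.11, 0.0], [-0.001, -0.003, -1.152]], [-1, [-0.082, -0.115, 0.0], [-0.002, -0.003, -1.257]]]
[0.66512057 0.11994412 0.06129787] [-3.13917709e+00  1.20130108e-03  3.96664534e-01] [0.06423579 0.76671401 1.25750956 0.00210191 1.11929377 1.23745011]w.py:9: RuntimeWarning: Mean of empty slice.
  cc=g[:,:2].mean(0);v=np.linalg.svd(g[:,:2]-cc,full_matrices=False)[2][0]; v=v*np.sign(v[1])
  ret = um.true_divide(
Traceback (most recent call last):
  File "w.py", line 9, in <module>
    cc=g[:,:2].mean(0);v=np.linalg.svd(g[:,:2]-cc,full_matrices=False)[2][0]; v=v*np.sign(v[1])
                         ~~~~~~~~~~~~~~~~~~~~~~~~~~~~~~~~~~~~~~~~~~~~~~~~^^^
IndexError: index 0 is out of bounds for axis 0 with size 0
```

View pics/w2.png

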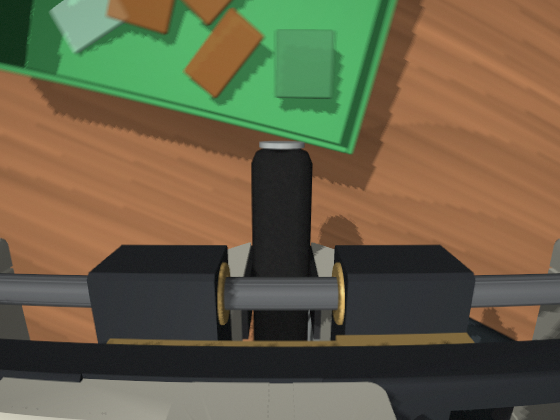

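The wrist view shows the grip still square between the fingers around column 282. Before the next stroke I'll check that the head is still down on the nut.

```bash
python3 - <<'E'
from h import *
for n in ['top','scene']:
    c=shot(n,n+'1'); P=cloud(c).reshape(-1,3); P=P[np.isfinite(P[:,0])]
    t=P[(np.hypot(P[:,0]-.5536,P[:,1]-.0745)<.02)]
    print(n,len(t),np.percentile(t[:,2],[10,50,90]))
i=cv2.imread('pics/scene1.png')[140:290,200:400]; cv2.imwrite('pics/c2.png',cv2.resize(i,None,fx=4,fy=4))
E
```

```text
top 291 [0.47317883 0.47988663 0.48486306]
scene 584 [0.09225655 0.47251895 0.48273274]
```

View pics/c2.png

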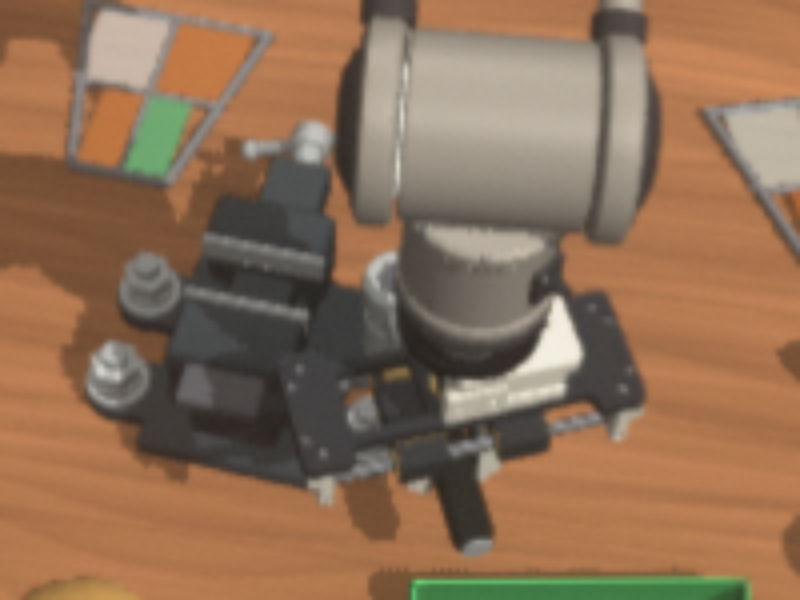

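The scene crop shows the head at (385,300), with its top still at about 0.092 m, so the wrench is seated. Next is the return stroke.

Request:
jog_arm(
  series=[
    [-1,[-0.001,-0.013,0],[0,0,-0.105]],
    [-1,[-0.003,-0.025,0],[0,0,-0.209]],
    [-1,[-0.006,-0.037,0],[0,0,-0.314]],
    [-1,[-0.01,-0.049,0],[0,0,-0.419]],
    [-1,[-0.016,-0.06,0],[0,0,-0.524]],
    [-1,[-0.023,-0.071,0],[0,0,-0.628]],
    [-1,[-0.03,-0.081,0],[0,0,-0.733]],
    [-1,[-0.039,-0.09,0],[0,0,-0.838]],
    [-1,[-0.049,-0.098,0],[0,0,-0.942]],
    [-1,[-0.059,-0.105,0],[0,0,-1.047]],
    [-1,[-0.071,-0.11,0],[0,0,-1.152]],
    [-1,[-0.082,-0.115,0],[0,0,-1.257]],
  ],
)

```text
time: 14.68
tool_pos: [0.5446, 0.1938, 0.062]
tool_rot: [3.141, -0.001, 1.665]
contact_force: [-2.3, 1.1, -0.5]
opening: 0.0235
```

```bash
python3 f.py; python3 arc.py .5536 .0745 140 6 9 .120
```

```text
az 94.33754170329593 r 0.1196201285164253 p [0.54455288 0.19377751 0.06203538] rot [ 3.14080968e+00 -1.33490660e-03  1.66465356e+00] f [-2.32618705  1.09149957 -0.53993528] Frad 1.264307678929407 Ftan(ccw) 2.236971971285015 tq [ 0.29086076  0.48232483 -0.40008451] 0.02350830882021246
a0 94.33754170329593 r 0.1196201285164253 yaw 95.37762362413955 z 0.06203538436175811
[[-1, [-0.0, -0.013, -0.0], [0.0, 0.0, -0.105]], [-1, [-0.002, -0.025, -0.0], [0.0, 0.0, -0.209]], [-1, [-0.005, -0.037, -0.0], [0.0, 0.0, -0.314]], [-1, [-0.009, -0.049, -0.0], [0.001, 0.0, -0.419]], [-1, [-0.015, -0.06, -0.0], [0.001, 0.0, -0.524]], [-1, [-0.021, -0.071, -0.0], [0.001, 0.0, -0.628]], [-1, [-0.029, -0.081, -0.0], [0.001, 0.001, -0.733]], [-1, [-0.034, -0.086, -0.0], [0.001, 0.001, -0.797]], [-1, [-0.034, -0.086, -0.0], [0.001, 0.001, -0.797]]]
```

Request:
jog_arm(
  series=[
    [-1,[0,-0.013,0],[0,0,-0.105]],
    [-1,[-0.002,-0.025,0],[0,0,-0.209]],
    [-1,[-0.005,-0.037,0],[0,0,-0.314]],
    [-1,[-0.009,-0.049,0],[0,0,-0.419]],
    [-1,[-0.015,-0.06,0],[0,0,-0.524]],
    [-1,[-0.021,-0.071,0],[0,0,-0.628]],
    [-1,[-0.029,-0.081,0],[0,0,-0.733]],
    [-1,[-0.034,-0.086,0],[0,0,-0.797]],
    [-1,[-0.034,-0.086,0],[0,0,-0.797]],
  ],
)

```text
time: 15.43
tool_pos: [0.4614, 0.1504, 0.0618]
tool_rot: [-3.14, -0.0, 2.459]
contact_force: [-3.0, 2.6, 2.5]
opening: 0.0238
```

```bash
python3 f.py; python3 arc.py .5536 .0745 25 4 9 .120
```

```text
az 140.51789992769784 r 0.11942442932831683 p [0.46142545 0.15043449 0.06177644] rot [-3.14048127e+00 -4.63385941e-04  2.45859480e+00] f [-3.04264679  2.6305132   2.47644723] Frad 4.02096352186953 Ftan(ccw) -0.09566349949755448 tq [ 0.36609383  0.49887002 -0.12765091] 0.0238414173681932
a0 140.51789992769784 r 0.11942442932831683 yaw 140.86710539948035 z 0.06177644313659799
[[-1, [0.0, 0.008, -0.0], [-0.0, 0.0, 0.07]], [-1, [-0.001, 0.017, -0.0], [-0.0, 0.0, 0.14]], [-1, [-0.002, 0.025, -0.0], [-0.0, 0.0, 0.209]], [-1, [-0.004, 0.033, -0.0], [-0.0, 0.0, 0.279]], [-1, [-0.007, 0.041, -0.0], [-0.0, 0.0, 0.349]], [-1, [-0.01, 0.049, -0.0], [-0.0, 0.0, 0.419]], [-1, [-0.014, 0.056, -0.0], [-0.0, 0.001, 0.489]], [-1, [-0.018, 0.063, -0.0], [-0.0, 0.001, 0.559]], [-1, [-0.023, 0.07, -0.0], [-0.0, 0.001, 0.628]]]
```

Request:
jog_arm(
  series=[
    [-1,[0,0.008,0],[0,0,0.07]],
    [-1,[-0.001,0.017,0],[0,0,0.14]],
    [-1,[-0.002,0.025,0],[0,0,0.209]],
    [-1,[-0.004,0.033,0],[0,0,0.279]],
  ],
)

```text
time: 15.77
tool_pos: [0.4863, 0.1735, 0.0613]
tool_rot: [-3.139, 0.001, 2.173]
contact_force: [1.4, -8.7, -3.0]
opening: 0.0236
```

```bash
python3 f.py; python3 arc.py .5536 .0745 25 3 6 .120
```

```text
az 124.21794202308163 r 0.11970843885028912 p [0.48628288 0.17348745 0.06132786] rot [-3.13865822e+00  1.06397469e-03  2.17272714e+00] f [ 1.40497423 -8.67992145 -3.03085516] Frad -7.967542777530552 Ftan(ccw) 3.7193078728400213 tq [-1.7129017  -0.63174316  0.12427588] 0.0235950108255429
a0 124.21794202308163 r 0.11970843885028912 yaw 124.48809502921 z 0.06132786106588761
[[-1, [0.0, 0.006, -0.0], [0.0, 0.0, 0.052]], [-1, [-0.0, 0.013, -0.0], [0.0, 0.0, 0.105]], [-1, [-0.001, 0.019, -0.0], [0.0, 0.0, 0.157]], [-1, [-0.002, 0.025, -0.0], [0.0, 0.001, 0.209]], [-1, [-0.004, 0.031, -0.0], [0.0, 0.001, 0.262]], [-1, [-0.006, 0.037, -0.0], [0.0, 0.001, 0.314]]]
```

Request:
jog_arm(
  series=[
    [-1,[-0.001,0.006,0],[0,0,0.052]],
    [-1,[-0.001,0.013,0],[0,0,0.105]],
    [-1,[-0.002,0.019,0],[0,0,0.157]],
    [-1,[-0.003,0.025,0],[0,0,0.209]],
  ],
)

```text
time: 16.1
tool_pos: [0.5084, 0.1855, 0.0613]
tool_rot: [-3.139, 0.001, 1.965]
contact_force: [-0.1, -6.6, -2.2]
opening: 0.0237
```

```bash
python3 f.py; python3 arc.py .5536 .0745 25 3 6 .120
```

```text
az 112.15570888826933 r 0.11988205469812976 p [0.50838949 0.18553025 0.06127944] rot [-3.13888266e+00  9.99690699e-04  1.96451634e+00] f [-0.14705846 -6.64230376 -2.20793627] Frad -6.0963925028986345 Ftan(ccw) 2.641178501965058 tq [-1.37445929  0.05225964  0.04592974] 0.023683483050514792
a0 112.15570888826933 r 0.11988205469812976 yaw 112.55849529394686 z 0.061279437884626045
[[-1, [-0.0, 0.006, -0.0], [0.0, 0.0, 0.052]], [-1, [-0.001, 0.013, -0.0], [0.0, 0.0, 0.105]], [-1, [-0.001, 0.019, -0.0], [0.0, 0.0, 0.157]], [-1, [-0.003, 0.025, -0.0], [0.0, 0.001, 0.209]], [-1, [-0.004, 0.031, -0.0], [0.0, 0.001, 0.262]], [-1, [-0.006, 0.037, -0.0], [0.0, 0.001, 0.314]]]
```

Request:
jog_arm(
  series=[
    [-1,[-0.001,0.006,0],[0,0,0.052]],
    [-1,[-0.001,0.013,0],[0,0,0.105]],
    [-1,[-0.002,0.019,0],[0,0,0.157]],
    [-1,[-0.003,0.025,0],[0,0,0.209]],
  ],
)

```text
time: 16.43
tool_pos: [0.5328, 0.1928, 0.0613]
tool_rot: [-3.14, 0.001, 1.755]
contact_force: [-0.5, -1.7, 0.8]
opening: 0.0238
```

```bash
python3 f.py; python3 arc.py .5536 .0745 25 3 6 .120
```

```text
az 99.99349914194906 r 0.12012823481499553 p [0.53275337 0.19280558 0.06132784] rot [-3.13969547e+00  8.70964968e-04  1.75519138e+00] f [-0.50215425 -1.6779712   0.78484912] Frad -1.5653700358857272 Ftan(ccw) 0.7857244355332031 tq [-0.40365726  0.07426905  0.03236249] 0.023811035077685762
a0 99.99349914194906 r 0.12012823481499553 yaw 100.56505825862706 z 0.06132783645502783
[[-1, [-0.0, 0.006, -0.0], [0.0, 0.0, 0.052]], [-1, [-0.001, 0.013, -0.0], [0.0, 0.0, 0.105]], [-1, [-0.002, 0.019, -0.0], [0.0, 0.0, 0.157]], [-1, [-0.003, 0.025, -0.0], [0.0, 0.0, 0.209]], [-1, [-0.005, 0.031, -0.0], [0.0, 0.0, 0.262]], [-1, [-0.006, 0.037, -0.0], [0.0, 0.001, 0.314]]]
```

Request:
jog_arm(
  series=[
    [-1,[-0.001,0.006,0],[0,0,0.052]],
    [-1,[-0.001,0.013,0],[0,0,0.105]],
    [-1,[-0.002,0.019,0],[0,0,0.157]],
    [-1,[-0.003,0.025,0],[0,0,0.209]],
    [-1,[-0.005,0.031,0],[0,0,0.262]],
    [-1,[-0.006,0.037,0],[0,0,0.314]],
  ],
)

```text
time: 16.93
tool_pos: [0.5701, 0.1936, 0.0612]
tool_rot: [-3.14, 0.002, 1.441]
contact_force: [-4.6, -2.8, -0.6]
opening: 0.0238
```

```bash
python3 f.py; python3 arc.py .5536 .0745 25 3 9 .120
```

```text
az 82.10210108193873 r 0.12022490383598633 p [0.57011989 0.19358451 0.0612369 ] rot [-3.13959219e+00  1.61733849e-03  1.44056094e+00] f [-4.61210281 -2.79145677 -0.60935132] Frad -3.3987192685767917 Ftan(ccw) 4.18478560666546 tq [-0.6456983   0.92201843  0.03206022] 0.023836919973842994
a0 82.10210108193873 r 0.12022490383598633 yaw 82.53806176110496 z 0.0612369014550625
[[-1, [-0.0, 0.006, -0.0], [0.0, 0.0, 0.052]], [-1, [-0.001, 0.013, -0.0], [0.0, 0.0, 0.105]], [-1, [-0.002, 0.019, -0.0], [0.0, 0.0, 0.157]], [-1, [-0.003, 0.025, -0.0], [0.0, 0.0, 0.209]], [-1, [-0.005, 0.031, -0.0], [0.0, 0.001, 0.262]], [-1, [-0.006, 0.037, -0.0], [0.001, 0.001, 0.314]], [-1, [-0.009, 0.043, -0.0], [0.001, 0.001, 0.367]], [-1, [-0.011, 0.049, -0.0], [0.001, 0.001, 0.419]], [-1, [-0.014, 0.054, -0.0], [0.001, 0.001, 0.471]]]
```

Request:
jog_arm(
  series=[
    [-1,[-0.001,0.006,0],[0,0,0.052]],
    [-1,[-0.001,0.013,0],[0,0,0.105]],
    [-1,[-0.002,0.019,0],[0,0,0.157]],
    [-1,[-0.003,0.025,0],[0,0,0.209]],
    [-1,[-0.005,0.031,0],[0,0,0.262]],
    [-1,[-0.006,0.037,0],[0,0,0.314]],
  ],
)

```text
time: 17.43
tool_pos: [0.6064, 0.1832, 0.0613]
tool_rot: [-3.141, 0.001, 1.127]
contact_force: [-3.1, -3.4, -1.1]
opening: 0.0236
```

```bash
python3 f.py; python3 arc.py .5536 .0745 25 3 9 .120
```

```text
az 64.09757341097153 r 0.12083513047475598 p [0.6063856  0.18319595 0.06132049] rot [-3.14076513e+00  1.34740481e-03  1.12662636e+00] f [-3.14746199 -3.40591015 -1.1335001 ] Frad -4.438686893256206 Ftan(ccw) 1.3434282907976671 tq [-0.65855904  0.5970653  -0.10137269] 0.023645508704792522
a0 64.09757341097153 r 0.12083513047475598 yaw 64.55093532581209 z 0.06132049061968203
[[-1, [-0.001, 0.006, -0.0], [0.0, 0.0, 0.052]], [-1, [-0.002, 0.013, -0.0], [0.0, 0.0, 0.105]], [-1, [-0.002, 0.019, -0.0], [0.0, 0.0, 0.157]], [-1, [-0.004, 0.025, -0.0], [0.0, 0.0, 0.209]], [-1, [-0.005, 0.031, -0.0], [0.0, 0.0, 0.262]], [-1, [-0.007, 0.037, -0.0], [0.0, 0.0, 0.314]], [-1, [-0.009, 0.043, -0.0], [0.0, 0.0, 0.367]], [-1, [-0.012, 0.049, -0.0], [0.001, 0.0, 0.419]], [-1, [-0.014, 0.054, -0.0], [0.001, 0.0, 0.471]]]
```

The averaged torque suggests the stop may have been reached mid-stroke, with the ratchet clicking between my readings. I'll step finely with a reading at each row.

Request:
jog_arm(
  series=[
    [-1,[0,0.004,0],[0,0,0.035]],
  ],
)

```text
time: 17.52
tool_pos: [0.6101, 0.1811, 0.0612]
tool_rot: [-3.141, 0.002, 1.091]
contact_force: [-2.9, -2.6, 0.1]
opening: 0.0241
```

Request:
jog_arm(
  series=[
    [-1,[0,0.004,0],[0,0,0.035]],
  ],
)

```text
time: 17.6
tool_pos: [0.6133, 0.1791, 0.0611]
tool_rot: [-3.141, 0.003, 1.058]
contact_force: [-3.4, -1.4, -0.0]
opening: 0.0236
```

Request:
jog_arm(
  series=[
    [-1,[0,0.004,0],[0,0,0.035]],
  ],
)

```text
time: 17.68
tool_pos: [0.6164, 0.1772, 0.061]
tool_rot: [-3.14, 0.003, 1.023]
contact_force: [-5.4, -2.2, 0.2]
opening: 0.0233
```

Request:
jog_arm(
  series=[
    [-1,[0,0.004,0],[0,0,0.035]],
  ],
)

```text
time: 17.77
tool_pos: [0.6197, 0.1754, 0.0609]
tool_rot: [-3.14, 0.003, 0.989]
contact_force: [-0.8, -5.2, -0.2]
opening: 0.024
```

Request:
jog_arm(
  series=[
    [-1,[0,0.004,0],[0,0,0.035]],
  ],
)

```text
time: 17.85
tool_pos: [0.6237, 0.1727, 0.061]
tool_rot: [-3.142, 0.003, 0.953]
contact_force: [-2.7, -3.1, -0.2]
opening: 0.0234
```

Request:
jog_arm(
  series=[
    [-1,[0,0.004,0],[0,0,0.035]],
  ],
)

```text
time: 17.93
tool_pos: [0.627, 0.1704, 0.0611]
tool_rot: [3.142, 0.003, 0.918]
contact_force: [-1.7, -3.4, -0.7]
opening: 0.024
```

Request:
jog_arm(
  series=[
    [-1,[0,0.004,0],[0,0,0.035]],
  ],
)

```text
time: 18.02
tool_pos: [0.6303, 0.1678, 0.0611]
tool_rot: [3.141, 0.003, 0.883]
contact_force: [-2.4, -4.5, -1.2]
opening: 0.024
```

Request:
jog_arm(
  series=[
    [-1,[0,0.004,0],[0,0,0.035]],
  ],
)

```text
time: 18.1
tool_pos: [0.6332, 0.1651, 0.061]
tool_rot: [3.141, 0.003, 0.848]
contact_force: [-2.9, -3.7, -1.3]
opening: 0.0235
```

```bash
python3 f.py; python3 arc.py .5536 .0745 25 3 9 .120
```

```text
az 48.690052675846665 r 0.12059972959503373 p [0.63321175 0.16508843 0.06100217] rot [3.1412211  0.00323509 0.84827018] f [-2.94004062 -3.68916715 -1.28370476] Frad -4.711931349327338 Ftan(ccw) -0.22692745983098206 tq [-0.65964084  0.61221848  0.46081612] 0.023535473631850948
a0 48.690052675846665 r 0.12059972959503373 yaw 48.602301470397784 z 0.06100216771385612
[[-1, [-0.001, 0.006, 0.0], [0.0, -0.0, 0.052]], [-1, [-0.001, 0.013, 0.0], [0.0, -0.0, 0.105]], [-1, [-0.002, 0.019, 0.0], [0.001, -0.0, 0.157]], [-1, [-0.003, 0.025, 0.0], [0.001, -0.0, 0.209]], [-1, [-0.005, 0.031, 0.0], [0.001, -0.0, 0.262]], [-1, [-0.006, 0.037, 0.0], [0.001, -0.0, 0.314]], [-1, [-0.009, 0.043, 0.0], [0.001, -0.0, 0.367]], [-1, [-0.011, 0.048, 0.0], [0.001, -0.0, 0.413]], [-1, [-0.011, 0.048, 0.0], [0.001, -0.0, 0.413]]]
```

Request:
jog_arm(
  series=[
    [-1,[-0.001,0.006,0.001],[0,0,0.052]],
    [-1,[-0.002,0.013,0.001],[0,0,0.105]],
    [-1,[-0.003,0.019,0.001],[0,0,0.157]],
    [-1,[-0.004,0.025,0.001],[0,0,0.209]],
  ],
)

```text
time: 18.43
tool_pos: [0.6502, 0.1465, 0.0609]
tool_rot: [3.141, 0.0, 0.638]
contact_force: [-3.4, 1.5, 1.9]
opening: 0.0235
```

```bash
python3 f.py; python3 arc.py .5536 .0745 21 3 6 .120
```

```text
az 36.70390351106453 r 0.12053038020657376 p [0.65023342 0.14653857 0.06091074] rot [3.14067875e+00 3.75531815e-05 6.38138790e-01] f [-3.36543517  1.50841287  1.92683298] Frad -1.7966390626164088 Ftan(ccw) 3.2207998025648865 tq [0.07959844 0.7977904  0.39571073] 0.02354289556115119
a0 36.70390351106453 r 0.12053038020657376 yaw 36.56265938778195 z 0.06091073692486608
[[-1, [-0.001, 0.006, 0.0], [0.0, -0.0, 0.052]], [-1, [-0.001, 0.013, 0.0], [0.0, -0.0, 0.105]], [-1, [-0.002, 0.019, 0.0], [0.0, -0.0, 0.157]], [-1, [-0.003, 0.025, 0.0], [0.0, -0.0, 0.209]], [-1, [-0.005, 0.031, 0.0], [0.0, -0.0, 0.262]], [-1, [-0.005, 0.032, 0.0], [0.0, -0.0, 0.274]]]
```

Request:
jog_arm(
  series=[
    [-1,[-0.001,0.006,0],[0,0,0.052]],
    [-1,[-0.001,0.013,0],[0,0,0.105]],
    [-1,[-0.002,0.019,0],[0,0,0.157]],
    [-1,[-0.003,0.025,0],[0,0,0.209]],
    [-1,[-0.005,0.031,0],[0,0,0.262]],
  ],
)

```text
time: 18.85
tool_pos: [0.6652, 0.1189, 0.0611]
tool_rot: [3.14, -0.001, 0.377]
contact_force: [-0.5, -0.1, 2.0]
opening: 0.0237
```

```bash
python3 f.py; python3 arc.py .5536 .0745 142 6 12 .120
```

```text
az 21.70594632610679 r 0.12014631918297818 p [0.66522725 0.1189353  0.06111053] rot [ 3.14016724e+00 -1.38743140e-03  3.76821156e-01] f [-0.45507346 -0.14733431  1.98248113] Frad -0.4772967013473704 Ftan(ccw) 0.03141836657524638 tq [0.0003944  0.1837904  0.18256158] 0.023670972947968105
a0 21.705946326106787 r 0.12014631918297818 yaw 21.59026187133748 z 0.061110526881026056
[[-1, [-0.001, -0.013, -0.0], [0.0, 0.0, -0.105]], [-1, [-0.003, -0.025, -0.0], [0.0, 0.0, -0.209]], [-1, [-0.006, -0.037, -0.0], [0.0, 0.0, -0.314]], [-1, [-0.011, -0.049, -0.0], [0.001, 0.001, -0.419]], [-1, [-0.016, -0.06, -0.0], [0.001, 0.001, -0.524]], [-1, [-0.023, -0.07, -0.0], [0.001, 0.001, -0.628]], [-1, [-0.031, -0.08, -0.0], [0.001, 0.001, -0.733]], [-1, [-0.04, -0.089, -0.0], [0.001, 0.001, -0.838]], [-1, [-0.05, -0.097, -0.0], [0.001, 0.001, -0.942]], [-1, [-0.06, -0.104, -0.0], [0.001, 0.001, -1.047]], [-1, [-0.072, -0.109, -0.0], [0.002, 0.002, -1.152]], [-1, [-0.083, -0.114, -0.0], [0.002, 0.002, -1.257]]]
```

Request:
jog_arm(
  series=[
    [-1,[-0.001,-0.013,0],[0,0,-0.105]],
    [-1,[-0.003,-0.025,0],[0,0,-0.209]],
    [-1,[-0.006,-0.037,0],[0,0,-0.314]],
    [-1,[-0.011,-0.049,0],[0,0,-0.419]],
    [-1,[-0.016,-0.06,0],[0,0,-0.524]],
    [-1,[-0.023,-0.07,0],[0,0,-0.628]],
    [-1,[-0.031,-0.08,0],[0,0,-0.733]],
    [-1,[-0.04,-0.089,0],[0,0,-0.838]],
    [-1,[-0.05,-0.097,0],[0,0,-0.942]],
    [-1,[-0.06,-0.104,0],[0,0,-1.047]],
    [-1,[-0.072,-0.109,0],[0,0,-1.152]],
    [-1,[-0.083,-0.114,0],[0,0,-1.257]],
  ],
)

```text
time: 19.85
tool_pos: [0.5457, 0.1943, 0.0613]
tool_rot: [3.138, 0.001, 1.641]
contact_force: [0.0, -3.5, -0.5]
opening: 0.0237
```

```bash
cat >> f.py <<'E'
print('   M about nut: %.2f'%((u[0]*f[1]-u[1]*f[0])*r+s['torque'][2]))
E
python3 f.py; python3 arc.py .5536 .0745 142 6 9 .120; python3 - <<'E'
from h import *
for n in ['top','scene']:
    c=shot(n,n+'2'); P=cloud(c).reshape(-1,3); P=P[np.isfinite(P[:,0])]
    t=P[(np.hypot(P[:,0]-.5536,P[:,1]-.0745)<.022)&(P[:,2]<.12)]
    print(n,len(t),np.percentile(t[:,2],[10,50,90]) if len(t) else 0)
i=cv2.imread('pics/scene2.png')[140:290,200:400]; cv2.imwrite('pics/c3.png',cv2.resize(i,None,fx=4,fy=4))
E
```

```text
az 93.76118059778719 r 0.1201028173168805 p [0.54572151 0.19434413 0.06126461] rot [3.13825186e+00 5.57132206e-04 1.64102851e+00] f [ 0.03773711 -3.53690432 -0.46255827] Frad -3.53176180624785 Ftan(ccw) 0.19435748622696705 tq [-0.69962546 -0.16658813 -0.06945243] 0.023723408283480605
   M about nut: -0.05
a0 93.76118059778719 r 0.1201028173168805 yaw 94.02400782181748 z 0.06126460919110619
[[-1, [-0.001, -0.013, -0.0], [-0.0, 0.0, -0.105]], [-1, [-0.003, -0.025, -0.0], [-0.0, 0.001, -0.209]], [-1, [-0.006, -0.037, -0.0], [-0.0, 0.001, -0.314]], [-1, [-0.01, -0.049, -0.0], [-0.0, 0.001, -0.419]], [-1, [-0.016, -0.06, -0.0], [-0.0, 0.002, -0.524]], [-1, [-0.023, -0.071, -0.0], [-0.0, 0.002, -0.628]], [-1, [-0.031, -0.08, -0.0], [-0.0, 0.002, -0.733]], [-1, [-0.039, -0.089, -0.0], [-0.0, 0.003, -0.838]], [-1, [-0.04, -0.09, -0.0], [-0.0, 0.003, -0.842]]]
top 300 [0.01453307 0.09062068 0.09503024]
scene 471 [0.01435968 0.07620246 0.09443013]
```

View pics/c3.png

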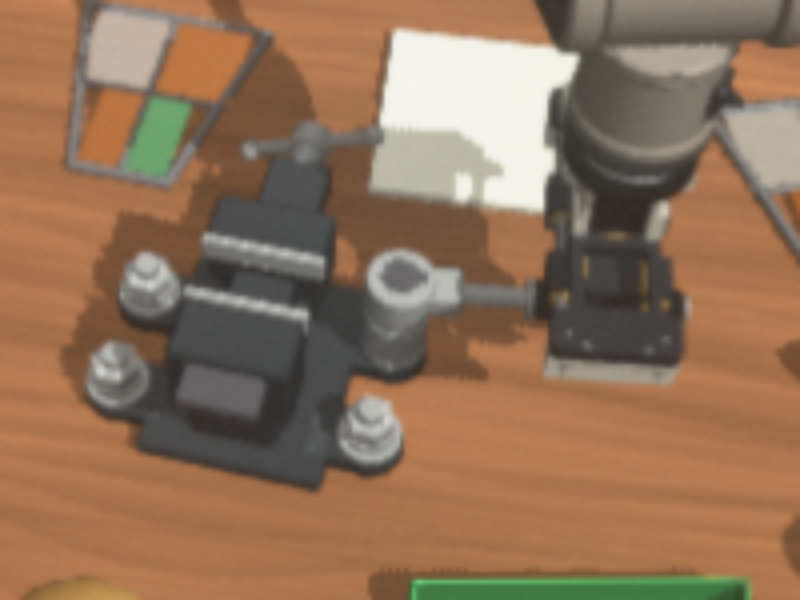

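The crop shows the socket upright and seated at (395,320), with its top at about 0.095 m. I'll finish the return and drive again, sampling the moment more often.

Request:
jog_arm(
  series=[
    [-1,[-0.001,-0.013,0],[0,0,-0.105]],
    [-1,[-0.003,-0.025,0],[0,0,-0.209]],
    [-1,[-0.006,-0.037,0],[0,0,-0.314]],
    [-1,[-0.01,-0.049,0],[0,0,-0.419]],
    [-1,[-0.016,-0.06,0],[0,0,-0.524]],
    [-1,[-0.023,-0.071,0],[0,0,-0.628]],
    [-1,[-0.031,-0.08,0],[0,0,-0.733]],
    [-1,[-0.04,-0.09,0],[0,0,-0.842]],
    [-1,[-0.04,-0.09,0],[0,0,-0.842]],
  ],
)

```text
time: 20.7
tool_pos: [0.4583, 0.1475, 0.0611]
tool_rot: [3.14, 0.001, 2.478]
contact_force: [1.0, 4.0, 2.0]
opening: 0.0239
```

```bash
python3 f.py; python3 arc.py .5536 .0745 25 6 6 .120
```

```text
az 142.53848978878545 r 0.12004571215103924 p [0.45831226 0.1475152  0.06113892] rot [3.14028397e+00 1.40905952e-03 2.47828260e+00] f [0.96480255 4.00754462 1.96609291] Frad 1.6716784978374135 Ftan(ccw) -3.767857328066034 tq [ 0.79538667 -0.28028193  0.50345243] 0.023855859988160807
   M about nut: 0.05
a0 142.53848978878545 r 0.12004571215103924 yaw 141.99513315730286 z 0.06113892057026436
[[-1, [-0.001, 0.013, 0.0], [0.0, -0.0, 0.105]], [-1, [-0.002, 0.025, 0.0], [0.0, -0.0, 0.209]], [-1, [-0.006, 0.037, 0.0], [0.0, -0.0, 0.314]], [-1, [-0.01, 0.049, 0.0], [0.001, -0.001, 0.419]], [-1, [-0.016, 0.06, 0.0], [0.001, -0.001, 0.524]], [-1, [-0.022, 0.071, 0.0], [0.001, -0.001, 0.628]]]
```

Request:
jog_arm(
  series=[
    [-1,[-0.001,0.013,0],[0,0,0.105]],
    [-1,[-0.002,0.025,0],[0,0,0.209]],
    [-1,[-0.006,0.037,0],[0,0,0.314]],
  ],
)

```text
time: 20.95
tool_pos: [0.4867, 0.1742, 0.061]
tool_rot: [3.141, 0.001, 2.153]
contact_force: [-2.0, 4.2, 3.1]
opening: 0.0237
```

```bash
python3 f.py; python3 arc.py .5536 .0745 25 4 3 .120
```

```text
az 123.8531727335643 r 0.12003842196427197 p [0.48673061 0.17418805 0.06100201] rot [3.14080542e+00 9.52048181e-04 2.15310647e+00] f [-2.04617936  4.20152842  3.06426683] Frad 4.629092362883296 Ftan(ccw) -0.6412448180774801 tq [0.64292966 0.11334084 0.42433683] 0.023674143335320905
   M about nut: 0.35
a0 123.8531727335643 r 0.12003842196427197 yaw 123.36391384752687 z 0.06100200547316084
[[-1, [-0.0, 0.008, 0.0], [0.0, -0.0, 0.07]], [-1, [-0.001, 0.017, 0.0], [0.0, -0.0, 0.14]], [-1, [-0.002, 0.025, 0.0], [0.0, -0.0, 0.209]]]
```

Request:
jog_arm(
  series=[
    [-1,[0,0.008,0],[0,0,0.07]],
  ],
)

```text
time: 21.03
tool_pos: [0.4942, 0.1791, 0.0611]
tool_rot: [3.139, 0.001, 2.083]
contact_force: [2.4, -1.8, 1.4]
opening: 0.0236
```

```bash
python3 f.py
```

```text
az 119.58189738991696 r 0.12033198004771839 p [0.49419606 0.17914682 0.06108297] rot [3.13940874e+00 8.65637934e-04 2.08271118e+00] f [ 2.35372324 -1.82595021  1.41356298] Frad -2.74989511260211 Ftan(ccw) -1.1455060580613006 tq [-0.41780618 -0.51266468  0.26639275] 0.02355812201902107
   M about nut: 0.13
```

Request:
jog_arm(
  series=[
    [-1,[0,0.008,0],[0,0,0.07]],
  ],
)

```text
time: 21.12
tool_pos: [0.5012, 0.1826, 0.061]
tool_rot: [3.139, 0.002, 2.015]
contact_force: [1.6, -3.7, -0.1]
opening: 0.0238
```

```bash
python3 f.py
```

```text
az 115.85294224031503 r 0.12011236336017186 p [0.50122346 0.18259106 0.06099554] rot [3.13923081e+00 1.79092448e-03 2.01515575e+00] f [ 1.64903114 -3.68105816 -0.09971432] Frad -4.031725142323366 Ftan(ccw) 0.12118273387637712 tq [-0.81846402 -0.36594464  0.65375277] 0.023834718181504247
   M about nut: 0.67
```

Request:
jog_arm(
  series=[
    [-1,[0,0.008,0],[0,0,0.07]],
  ],
)

```text
time: 21.2
tool_pos: [0.5084, 0.1858, 0.0609]
tool_rot: [3.139, 0.002, 1.946]
contact_force: [4.1, -1.7, -1.3]
opening: 0.0238
```

```bash
python3 f.py; python3 arc.py .5536 .0745 25 4 6 .120
```

```text
az 112.11563000522257 r 0.12010047386884984 p [0.50838493 0.1857642  0.06089287] rot [3.13930764e+00 2.11117779e-03 1.94603116e+00] f [ 4.07398515 -1.70678899 -1.26497499] Frad -3.1149753529099877 Ftan(ccw) -3.13167881822377 tq [-0.45769021 -1.18107318  0.47591001] 0.02382851798510455
   M about nut: 0.10
a0 112.11563000522257 r 0.12010047386884984 yaw 111.49937219257058 z 0.06089286619713022
[[-1, [-0.0, 0.008, 0.0], [0.0, -0.0, 0.07]], [-1, [-0.001, 0.017, 0.0], [0.0, -0.0, 0.14]], [-1, [-0.002, 0.025, 0.0], [0.0, -0.0, 0.209]], [-1, [-0.004, 0.033, 0.0], [0.001, -0.001, 0.279]], [-1, [-0.007, 0.041, 0.0], [0.001, -0.001, 0.349]], [-1, [-0.01, 0.049, 0.0], [0.001, -0.001, 0.419]]]
```

Request:
jog_arm(
  series=[
    [-1,[0,0.008,0],[0,0,0.07]],
    [-1,[-0.001,0.017,0],[0,0,0.14]],
  ],
)

```text
time: 21.37
tool_pos: [0.5245, 0.1911, 0.0609]
tool_rot: [3.139, 0.002, 1.805]
contact_force: [-0.8, -3.8, -0.6]
opening: 0.0238
```

```bash
python3 f.py|cut -c1-120
```

```text
az 104.0157597850432 r 0.1201667936100618 p [0.52449695 0.19108933 0.06092556] rot [3.13912354e+00 1.70960605e-03 1.8053
   M about nut: 0.85
```

Request:
jog_arm(
  series=[
    [-1,[-0.001,0.008,0],[0,0,0.07]],
    [-1,[-0.002,0.017,0],[0,0,0.14]],
  ],
)

```text
time: 21.53
tool_pos: [0.5413, 0.1941, 0.0611]
tool_rot: [3.139, -0.0, 1.665]
contact_force: [0.7, 0.3, 1.1]
opening: 0.0239
```

```bash
python3 f.py|cut -c1-120
```

```text
az 95.86496852673524 r 0.12018309587058104 p [0.54131917 0.194054   0.06114958] rot [ 3.13881546e+00 -2.18649978e-04  1.
   M about nut: 0.27
```

Request:
jog_arm(
  series=[
    [-1,[0,0.008,0],[0,0,0.07]],
    [-1,[-0.001,0.017,0],[0,0,0.14]],
  ],
)

```text
time: 21.7
tool_pos: [0.5581, 0.1949, 0.061]
tool_rot: [3.139, -0.0, 1.526]
contact_force: [4.3, 1.7, 2.0]
opening: 0.0237
```

```bash
python3 f.py; python3 arc.py .5536 .0745 22 4 9 .120
```

```text
az 87.88317096498133 r 0.12050570704351887 p [0.55805115 0.19492347 0.06101842] rot [ 3.13925190e+00 -4.34750997e-04  1.52560534e+00] f [4.27272839 1.70678097 2.03211571] Frad 1.8634390000049448 Ftan(ccw) -4.206768857932703 tq [-0.20371316 -0.64649108  0.43723993] 0.02369242443564204
   M about nut: -0.07
a0 87.88317096498133 r 0.12050570704351887 yaw 87.41074717878327 z 0.06101841702422847
[[-1, [-0.001, 0.008, 0.0], [-0.0, -0.0, 0.07]], [-1, [-0.002, 0.017, 0.0], [-0.0, -0.0, 0.14]], [-1, [-0.003, 0.025, 0.0], [-0.0, -0.0, 0.209]], [-1, [-0.005, 0.033, 0.0], [-0.0, -0.001, 0.279]], [-1, [-0.007, 0.041, 0.0], [-0.0, -0.001, 0.349]], [-1, [-0.01, 0.049, 0.0], [-0.0, -0.001, 0.419]], [-1, [-0.014, 0.056, 0.0], [-0.0, -0.001, 0.489]], [-1, [-0.018, 0.064, 0.0], [-0.0, -0.001, 0.559]], [-1, [-0.023, 0.071, 0.0], [-0.0, -0.001, 0.628]]]
```

Request:
jog_arm(
  series=[
    [-1,[0,0.002,0],[0,0,0.0175]],
  ],
)

```text
time: 21.78
tool_pos: [0.5609, 0.1948, 0.0612]
tool_rot: [3.138, -0.001, 1.508]
contact_force: [-0.6, 4.8, 3.8]
opening: 0.024
```

```bash
sed -i "s/^print('az'.*/print('az %.2f r %.4f z %.4f yaw %.2f'%(np.degrees(np.arctan2(u[1],u[0])),r,p[2],np.degrees(s['tool_rot'][2])),'f',np.round(f,1),'Frad %.1f Ftan %.1f'%(f[:2]@u,u[0]*f[1]-u[1]*f[0]),'tq',np.round(s['torque'],2))/" f.py; python3 f.py
```

```text
az 86.52 r 0.1205 z 0.0612 yaw 86.37 f [-0.6  4.8  3.8] Frad 4.8 Ftan 0.9 tq [ 0.5  -0.21  0.07]
   M about nut: 0.18
```

Request:
jog_arm(
  series=[
    [-1,[0,0.002,0],[0,0,0.0175]],
  ],
)

```text
time: 21.87
tool_pos: [0.5618, 0.1947, 0.0612]
tool_rot: [3.139, -0.001, 1.495]
contact_force: [1.9, 3.4, 3.2]
opening: 0.0237
```

```bash
python3 f.py
```

```text
az 86.08 r 0.1204 z 0.0612 yaw 85.68 f [1.9 3.4 3.2] Frad 3.6 Ftan -1.7 tq [ 0.42 -0.49  0.22]
   M about nut: 0.02
```

Request:
jog_arm(
  series=[
    [-1,[0,0.002,0],[0,0,0.0175]],
  ],
)

```text
time: 21.95
tool_pos: [0.5633, 0.1943, 0.0612]
tool_rot: [3.139, -0.001, 1.48]
contact_force: [3.0, 4.1, 3.3]
opening: 0.0235
```

```bash
python3 f.py
```

```text
az 85.35 r 0.1202 z 0.0612 yaw 84.79 f [3.  4.1 3.3] Frad 4.4 Ftan -2.6 tq [ 0.41 -0.69  0.42]
   M about nut: 0.10
```

Request:
jog_arm(
  series=[
    [-1,[0,0.002,0],[0,0,0.0175]],
  ],
)

```text
time: 22.03
tool_pos: [0.5652, 0.1938, 0.0612]
tool_rot: [3.139, -0.001, 1.463]
contact_force: [3.9, 2.7, 3.2]
opening: 0.0239
```

```bash
python3 f.py
```

```text
az 84.45 r 0.1199 z 0.0612 yaw 83.83 f [3.9 2.7 3.2] Frad 3.0 Ftan -3.7 tq [ 0.47 -0.73  0.55]
   M about nut: 0.11
```

Request:
jog_arm(
  series=[
    [-1,[0,0,0],[0,0,0]],
  ],
)

```text
time: 22.12
tool_pos: [0.5654, 0.1937, 0.0613]
tool_rot: [3.139, -0.001, 1.463]
contact_force: [3.1, 4.0, 3.6]
opening: 0.0237
```

```bash
python3 f.py
```

```text
az 84.36 r 0.1198 z 0.0613 yaw 83.82 f [3.1 4.  3.6] Frad 4.3 Ftan -2.7 tq [ 0.61 -0.81  0.48]
   M about nut: 0.15
```

Request:
jog_arm(
  series=[
    [-1,[0,0,0],[0,0,0]],
  ],
)

```text
time: 22.2
tool_pos: [0.5653, 0.1937, 0.0613]
tool_rot: [3.139, -0.001, 1.464]
contact_force: [4.3, 3.9, 2.8]
opening: 0.0236
```

```bash
python3 f.py
```

```text
az 84.42 r 0.1198 z 0.0613 yaw 83.87 f [4.3 3.9 2.8] Frad 4.3 Ftan -3.9 tq [ 0.57 -0.86  0.46]
   M about nut: 0.00
```

Request:
jog_arm(
  series=[
    [-1,[0,0,0],[0,0,0]],
  ],
)

```text
time: 22.28
tool_pos: [0.5652, 0.1937, 0.0614]
tool_rot: [3.139, -0.001, 1.464]
contact_force: [4.3, 4.3, 3.0]
opening: 0.0236
```

```bash
python3 f.py; python3 arc.py .5536 .0745 22 4 9 .120
```

```text
az 84.44 r 0.1198 z 0.0614 yaw 83.87 f [4.3 4.3 3. ] Frad 4.7 Ftan -3.9 tq [ 0.59 -0.9   0.49]
   M about nut: 0.03
a0 84.43689917233111 r 0.11981264545983167 yaw 83.87139825940534 z 0.06135791425742333
[[-1, [-0.0, 0.008, 0.0], [-0.0, -0.0, 0.07]], [-1, [-0.001, 0.017, 0.0], [-0.0, -0.0, 0.14]], [-1, [-0.002, 0.025, 0.0], [-0.0, -0.001, 0.209]], [-1, [-0.004, 0.033, 0.0], [-0.0, -0.001, 0.279]], [-1, [-0.007, 0.041, 0.0], [-0.0, -0.001, 0.349]], [-1, [-0.01, 0.049, 0.0], [-0.0, -0.001, 0.419]], [-1, [-0.013, 0.056, 0.0], [-0.001, -0.001, 0.489]], [-1, [-0.017, 0.064, 0.0], [-0.001, -0.002, 0.559]], [-1, [-0.022, 0.071, 0.0], [-0.001, -0.002, 0.628]]]
```

The moment about the nut is now about 0, as if the wrench were freewheeling between coarse teeth. If the nut is tight, a solid stop should appear once per tooth, which is at most 17°. I'll sample finely over more than one tooth.

Request:
jog_arm(
  series=[
    [-1,[0,0.003,0],[0,0,0.026]],
  ],
)

```text
time: 22.37
tool_pos: [0.5677, 0.1935, 0.0613]
tool_rot: [3.139, -0.001, 1.439]
contact_force: [3.4, 4.2, 2.4]
opening: 0.0237
```

Request:
jog_arm(
  series=[
    [-1,[0,0.003,0],[0,0,0.026]],
  ],
)

```text
time: 22.45
tool_pos: [0.5708, 0.1931, 0.0613]
tool_rot: [3.139, -0.001, 1.411]
contact_force: [2.8, 5.1, 3.4]
opening: 0.0237
```

Request:
jog_arm(
  series=[
    [-1,[0,0.003,0],[0,0,0.026]],
  ],
)

```text
time: 22.53
tool_pos: [0.5739, 0.1927, 0.0613]
tool_rot: [3.139, -0.001, 1.385]
contact_force: [2.9, 5.4, 3.4]
opening: 0.0238
```

Request:
jog_arm(
  series=[
    [-1,[0,0.003,0],[0,0,0.026]],
  ],
)

```text
time: 22.62
tool_pos: [0.577, 0.1923, 0.0614]
tool_rot: [3.139, -0.002, 1.359]
contact_force: [4.5, 4.9, 4.1]
opening: 0.0239
```

Request:
jog_arm(
  series=[
    [-1,[0,0.003,0],[0,0,0.026]],
  ],
)

```text
time: 22.7
tool_pos: [0.5801, 0.1916, 0.0615]
tool_rot: [3.139, -0.002, 1.333]
contact_force: [2.9, 5.0, 4.0]
opening: 0.0236
```

Request:
jog_arm(
  series=[
    [-1,[0,0.003,0],[0,0,0.026]],
  ],
)

```text
time: 22.78
tool_pos: [0.5831, 0.1909, 0.0615]
tool_rot: [3.139, -0.002, 1.307]
contact_force: [4.2, 4.9, 3.9]
opening: 0.0238
```

Request:
jog_arm(
  series=[
    [-1,[0,0.003,0],[0,0,0.026]],
  ],
)

```text
time: 22.87
tool_pos: [0.586, 0.19, 0.0615]
tool_rot: [3.138, -0.002, 1.281]
contact_force: [5.2, 3.9, 3.0]
opening: 0.0239
```

Request:
jog_arm(
  series=[
    [-1,[0,0.003,0],[0,0,0.026]],
  ],
)

```text
time: 22.95
tool_pos: [0.589, 0.1891, 0.0615]
tool_rot: [3.138, -0.002, 1.255]
contact_force: [5.9, 5.0, 2.1]
opening: 0.0237
```

```bash
python3 f.py
```

```text
az 72.83 r 0.1199 z 0.0615 yaw 71.91 f [5.9 5.  2.1] Frad 6.5 Ftan -4.2 tq [ 0.59 -1.01  0.69]
   M about nut: 0.19
```

Request:
jog_arm(
  series=[
    [-1,[0,0.004,0],[0,0,0.027]],
  ],
)

```text
time: 23.03
tool_pos: [0.5925, 0.1879, 0.0614]
tool_rot: [3.139, -0.002, 1.228]
contact_force: [2.3, 4.9, 3.6]
opening: 0.024
```

Request:
jog_arm(
  series=[
    [-1,[0,0.004,0],[0,0,0.027]],
  ],
)

```text
time: 23.12
tool_pos: [0.5957, 0.1869, 0.0613]
tool_rot: [3.14, -0.002, 1.201]
contact_force: [1.6, 6.2, 4.0]
opening: 0.0237
```

Request:
jog_arm(
  series=[
    [-1,[0,0.004,0],[0,0,0.033]],
  ],
)

```text
time: 23.2
tool_pos: [0.5995, 0.1852, 0.0613]
tool_rot: [3.14, -0.001, 1.168]
contact_force: [2.2, 4.6, 4.0]
opening: 0.0237
```

Request:
jog_arm(
  series=[
    [-1,[0,0.004,0],[0,0,0.033]],
  ],
)

```text
time: 23.28
tool_pos: [0.6033, 0.1835, 0.0613]
tool_rot: [3.14, -0.001, 1.134]
contact_force: [3.5, 3.6, 3.6]
opening: 0.0235
```

Request:
jog_arm(
  series=[
    [-1,[0,0.004,0],[0,0,0.033]],
  ],
)

```text
time: 23.37
tool_pos: [0.607, 0.1818, 0.0613]
tool_rot: [3.14, -0.002, 1.101]
contact_force: [2.8, 3.8, 4.4]
opening: 0.0242
```

Request:
jog_arm(
  series=[
    [-1,[0,0.004,0],[0,0,0.033]],
  ],
)

```text
time: 23.45
tool_pos: [0.6106, 0.1799, 0.0613]
tool_rot: [3.14, -0.002, 1.068]
contact_force: [4.0, 4.2, 3.8]
opening: 0.0236
```

```bash
python3 f.py; python3 arc.py .5536 .0745 21 3 12 .120
```

```text
az 61.59 r 0.1198 z 0.0613 yaw 61.20 f [4.  4.2 3.8] Frad 5.6 Ftan -1.6 tq [ 0.53 -0.6   0.46]
   M about nut: 0.27
a0 61.59498537184183 r 0.11984733003541741 yaw 61.195113494475635 z 0.06133182774963364
[[-1, [0.0, 0.006, 0.0], [-0.0, -0.0, 0.052]], [-1, [-0.0, 0.013, 0.0], [-0.0, -0.0, 0.105]], [-1, [-0.001, 0.019, 0.0], [-0.0, -0.0, 0.157]], [-1, [-0.002, 0.025, 0.0], [-0.0, -0.0, 0.209]], [-1, [-0.004, 0.031, 0.0], [-0.0, -0.0, 0.262]], [-1, [-0.005, 0.037, 0.0], [-0.0, -0.001, 0.314]], [-1, [-0.008, 0.043, 0.0], [-0.001, -0.001, 0.367]], [-1, [-0.01, 0.049, 0.0], [-0.001, -0.001, 0.419]], [-1, [-0.013, 0.055, 0.0], [-0.001, -0.001, 0.471]], [-1, [-0.016, 0.06, 0.0], [-0.001, -0.001, 0.524]], [-1, [-0.019, 0.065, 0.0], [-0.001, -0.001, 0.576]], [-1, [-0.022, 0.071, 0.0], [-0.001, -0.001, 0.628]]]
```

Request:
jog_arm(
  series=[
    [-1,[0,0.004,0],[0,0,0.03]],
  ],
)

```text
time: 23.53
tool_pos: [0.614, 0.1781, 0.0613]
tool_rot: [3.14, -0.002, 1.038]
contact_force: [1.5, 5.5, 3.7]
opening: 0.0237
```

```bash
python3 f.py
```

```text
az 59.78 r 0.1199 z 0.0613 yaw 59.47 f [1.5 5.5 3.7] Frad 5.4 Ftan 1.5 tq [ 0.8  -0.28  0.35]
   M about nut: 0.53
```

Request:
jog_arm(
  series=[
    [-1,[0,0.004,0],[0,0,0.03]],
  ],
)

```text
time: 23.62
tool_pos: [0.6169, 0.1764, 0.0612]
tool_rot: [-3.141, -0.001, 1.008]
contact_force: [1.2, 7.4, 4.7]
opening: 0.0235
```

```bash
python3 f.py
```

```text
az 58.15 r 0.1200 z 0.0612 yaw 57.77 f [1.2 7.4 4.7] Frad 6.9 Ftan 2.9 tq [ 0.91 -0.03  0.51]
   M about nut: 0.86
```

Request:
jog_arm(
  series=[
    [-1,[0,0.004,0],[0,0,0.033]],
  ],
)

```text
time: 23.7
tool_pos: [0.6205, 0.1741, 0.0612]
tool_rot: [3.141, -0.001, 0.975]
contact_force: [2.2, 5.5, 4.7]
opening: 0.0235
```

```bash
python3 f.py
```

```text
az 56.13 r 0.1200 z 0.0612 yaw 55.87 f [2.2 5.5 4.7] Frad 5.8 Ftan 1.2 tq [ 0.81 -0.35  0.12]
   M about nut: 0.27
```

Request:
jog_arm(
  series=[
    [-1,[0,0.004,0],[0,0,0.033]],
  ],
)

```text
time: 23.78
tool_pos: [0.6238, 0.1719, 0.0613]
tool_rot: [3.141, -0.002, 0.941]
contact_force: [1.0, 4.8, 3.8]
opening: 0.0236
```

```bash
python3 f.py
```

```text
az 54.22 r 0.1201 z 0.0613 yaw 53.94 f [1.  4.8 3.8] Frad 4.5 Ftan 2.0 tq [ 0.61 -0.23  0.02]
   M about nut: 0.26
```

Request:
jog_arm(
  series=[
    [-1,[0,0.004,0],[0,0,0.033]],
  ],
)

```text
time: 23.87
tool_pos: [0.627, 0.1694, 0.0612]
tool_rot: [3.141, -0.001, 0.908]
contact_force: [2.7, 4.4, 5.1]
opening: 0.024
```

```bash
python3 f.py
```

```text
az 52.29 r 0.1200 z 0.0612 yaw 52.05 f [2.7 4.4 5.1] Frad 5.2 Ftan 0.5 tq [ 0.67 -0.3   0.09]
   M about nut: 0.15
```

Request:
jog_arm(
  series=[
    [-1,[0,0.004,0],[0,0,0.033]],
  ],
)

```text
time: 23.95
tool_pos: [0.6302, 0.167, 0.0612]
tool_rot: [3.141, -0.001, 0.876]
contact_force: [3.3, 4.1, 3.1]
opening: 0.0238
```

```bash
python3 f.py
```

```text
az 50.38 r 0.1201 z 0.0612 yaw 50.16 f [3.3 4.1 3.1] Frad 5.3 Ftan 0.1 tq [ 0.69 -0.33  0.19]
   M about nut: 0.21
```

Request:
jog_arm(
  series=[
    [-1,[0,0.004,0],[0,0,0.033]],
  ],
)

```text
time: 24.03
tool_pos: [0.6333, 0.1645, 0.0612]
tool_rot: [3.141, -0.001, 0.843]
contact_force: [2.6, 5.2, 3.9]
opening: 0.0236
```

```bash
python3 f.py;  python3 arc.py .5536 .0745 21 3 12 .120
```

```text
az 48.48 r 0.1202 z 0.0612 yaw 48.28 f [2.6 5.2 3.9] Frad 5.6 Ftan 1.5 tq [ 0.83 -0.17  0.29]
   M about nut: 0.47
a0 48.47866075245676 r 0.12019801333536186 yaw 48.28266613594607 z 0.06120256711862786
[[-1, [-0.0, 0.006, 0.0], [-0.0, -0.0, 0.052]], [-1, [-0.001, 0.013, 0.0], [-0.0, -0.0, 0.105]], [-1, [-0.002, 0.019, 0.0], [-0.0, -0.0, 0.157]], [-1, [-0.003, 0.025, -0.0], [-0.0, -0.0, 0.209]], [-1, [-0.004, 0.031, -0.0], [-0.0, -0.0, 0.262]], [-1, [-0.006, 0.037, -0.0], [-0.0, -0.0, 0.314]], [-1, [-0.008, 0.043, -0.0], [-0.001, -0.0, 0.367]], [-1, [-0.01, 0.049, -0.0], [-0.001, -0.0, 0.419]], [-1, [-0.013, 0.055, -0.0], [-0.001, -0.0, 0.471]], [-1, [-0.014, 0.055, -0.0], [-0.001, -0.0, 0.48]], [-1, [-0.014, 0.055, -0.0], [-0.001, -0.0, 0.48]], [-1, [-0.014, 0.055, -0.0], [-0.001, -0.0, 0.48]]]
```

Single steps of 2 to 12° never stall, so the nut is not yet at its stop. The drag of about 0.35 N m showed mainly in long continuous sweeps. My stop-and-go steps seem to lose the bite to play at each pause, so I'll use long unbroken strokes from now on.

```bash
python3 arc.py .5536 .0745 138 7 12 .120; python3 arc.py .5536 .0745 138 7.1 13 .120 | tail -c 60
```

```text
a0 48.47866075245676 r 0.12019801333536186 yaw 48.28266613594607 z 0.06120256711862786
[[-1, [-0.001, -0.015, -0.0], [0.0, 0.0, -0.122]], [-1, [-0.004, -0.029, -0.0], [0.0, 0.0, -0.244]], [-1, [-0.008, -0.043, -0.0], [0.001, 0.0, -0.367]], [-1, [-0.014, -0.056, -0.0], [0.001, 0.0, -0.489]], [-1, [-0.022, -0.069, -0.0], [0.001, 0.0, -0.611]], [-1, [-0.031, -0.08, -0.0], [0.001, 0.0, -0.733]], [-1, [-0.042, -0.09, -0.0], [0.001, 0.0, -0.855]], [-1, [-0.053, -0.099, -0.0], [0.001, 0.0, -0.977]], [-1, [-0.066, -0.107, -0.0], [0.002, 0.0, -1.1]], [-1, [-0.08, -0.112, -0.0], [0.002, 0.0, -1.222]], [-1, [-0.094, -0.117, -0.0], [0.002, 0.0, -1.344]], [-1, [-0.108, -0.119, -0.0], [0.002, 0.0, -1.466]]]
-1.487]], [-1, [-0.12, -0.12, -0.0], [0.002, 0.0, -1.562]]]
```

Request:
jog_arm(
  series=[
    [-1,[-0.001,-0.015,0],[0,0,-0.122]],
    [-1,[-0.004,-0.029,0],[0,0,-0.244]],
    [-1,[-0.008,-0.043,0],[0,0,-0.367]],
    [-1,[-0.014,-0.056,0],[0,0,-0.489]],
    [-1,[-0.022,-0.069,0],[0,0,-0.611]],
    [-1,[-0.031,-0.08,0],[0,0,-0.733]],
    [-1,[-0.042,-0.09,0],[0,0,-0.855]],
    [-1,[-0.053,-0.099,0],[0,0,-0.977]],
    [-1,[-0.066,-0.107,0],[0,0,-1.1]],
    [-1,[-0.08,-0.112,0],[0,0,-1.222]],
    [-1,[-0.094,-0.117,0],[0,0,-1.344]],
    [-1,[-0.1,-0.118,0],[0,0,-1.396]],
  ],
)

```text
time: 25.03
tool_pos: [0.4772, 0.1669, 0.061]
tool_rot: [3.141, 0.001, 2.247]
contact_force: [2.1, 4.5, 2.7]
opening: 0.0236
```

```bash
python3 f.py; python3 arc.py .5536 .0745 20 6.5 12 .120
```

```text
az 129.57 r 0.1199 z 0.0610 yaw 128.77 f [2.1 4.5 2.7] Frad 2.1 Ftan -4.5 tq [ 0.89 -0.87  0.47]
   M about nut: -0.07
a0 129.56727246495913 r 0.11988414575690211 yaw 128.77008344265855 z 0.06096728872873008
[[-1, [-0.0, 0.014, 0.0], [0.0, -0.0, 0.113]], [-1, [-0.003, 0.027, 0.0], [0.0, -0.0, 0.227]], [-1, [-0.006, 0.04, 0.0], [0.0, -0.0, 0.34]], [-1, [-0.011, 0.053, 0.0], [0.0, -0.0, 0.454]], [-1, [-0.018, 0.065, 0.0], [0.0, -0.0, 0.567]], [-1, [-0.026, 0.076, 0.0], [0.0, -0.0, 0.681]], [-1, [-0.035, 0.086, 0.0], [0.001, -0.0, 0.794]], [-1, [-0.045, 0.095, 0.0], [0.001, -0.0, 0.908]], [-1, [-0.056, 0.103, 0.0], [0.001, -0.0, 1.021]], [-1, [-0.068, 0.11, 0.0], [0.001, -0.001, 1.134]], [-1, [-0.08, 0.115, 0.0], [0.001, -0.001, 1.248]], [-1, [-0.093, 0.119, 0.0], [0.001, -0.001, 1.361]]]
```

Request:
jog_arm(
  series=[
    [-1,[0,0.014,0],[0,0,0.113]],
    [-1,[-0.003,0.027,0],[0,0,0.227]],
    [-1,[-0.006,0.04,0],[0,0,0.34]],
    [-1,[-0.011,0.053,0],[0,0,0.454]],
    [-1,[-0.018,0.065,0],[0,0,0.567]],
    [-1,[-0.026,0.076,0],[0,0,0.681]],
    [-1,[-0.035,0.086,0],[0,0,0.794]],
    [-1,[-0.045,0.095,0],[0,0,0.908]],
    [-1,[-0.056,0.103,0],[0,0,1.021]],
    [-1,[-0.068,0.11,0],[0,0,1.134]],
    [-1,[-0.08,0.115,0],[0,0,1.248]],
    [-1,[-0.093,0.119,0],[0,0,1.361]],
  ],
)

```text
time: 26.03
tool_pos: [0.6298, 0.1679, 0.0608]
tool_rot: [3.141, 0.001, 0.875]
contact_force: [2.0, -1.4, 2.5]
opening: 0.0238
```

```bash
python3 f.py; python3 arc.py .5536 .0745 140 6.5 12 .120
```

```text
az 50.78 r 0.1205 z 0.0608 yaw 50.14 f [ 2.  -1.4  2.5] Frad 0.2 Ftan -2.4 tq [-0.45 -0.24  0.55]
   M about nut: 0.25
a0 50.77884543589008 r 0.12051205492940036 yaw 50.14044892747569 z 0.06078005083794356
[[-1, [-0.001, -0.014, -0.0], [-0.0, 0.0, -0.113]], [-1, [-0.004, -0.027, -0.0], [-0.0, 0.0, -0.227]], [-1, [-0.008, -0.04, -0.0], [-0.0, 0.0, -0.34]], [-1, [-0.013, -0.052, -0.0], [-0.0, 0.0, -0.454]], [-1, [-0.02, -0.064, -0.0], [-0.001, 0.001, -0.567]], [-1, [-0.028, -0.075, -0.0], [-0.001, 0.001, -0.681]], [-1, [-0.037, -0.085, -0.0], [-0.001, 0.001, -0.794]], [-1, [-0.048, -0.094, -0.0], [-0.001, 0.001, -0.908]], [-1, [-0.059, -0.102, -0.0], [-0.001, 0.001, -1.021]], [-1, [-0.071, -0.108, -0.0], [-0.001, 0.001, -1.134]], [-1, [-0.084, -0.113, -0.0], [-0.001, 0.001, -1.248]], [-1, [-0.097, -0.116, -0.0], [-0.001, 0.001, -1.361]]]
```

```bash
python3 arc.py .5536 .0745 19 6.4 5 .120
```

```text
a0 50.77884543589008 r 0.12051205492940036 yaw 50.14044892747569 z 0.06078005083794356
[[-1, [-0.001, 0.013, 0.0], [0.0, -0.0, 0.112]], [-1, [-0.003, 0.027, 0.0], [0.0, -0.0, 0.223]], [-1, [-0.007, 0.04, 0.0], [0.0, -0.0, 0.335]], [-1, [-0.012, 0.052, 0.0], [0.0, -0.0, 0.447]], [-1, [-0.018, 0.063, 0.0], [0.001, -0.001, 0.555]]]
```

Request:
jog_arm(
  series=[
    [-1,[-0.001,0.014,0],[0,0,0.106]],
    [-1,[-0.003,0.028,0],[0,0,0.217]],
    [-1,[-0.007,0.041,0],[0,0,0.329]],
    [-1,[-0.012,0.053,0],[0,0,0.441]],
    [-1,[-0.018,0.064,0],[0,0,0.549]],
  ],
)

```text
time: 26.45
tool_pos: [0.6675, 0.1135, 0.0608]
tool_rot: [-3.142, -0.0, 0.325]
contact_force: [2.0, 0.8, 3.7]
opening: 0.0234
```

```bash
python3 f.py; python3 arc.py .5536 .0745 142 7 12 .120
```

```text
az 18.89 r 0.1204 z 0.0608 yaw 18.61 f [2.  0.8 3.7] Frad 2.1 Ftan 0.1 tq [ 0.18 -0.05  0.09]
   M about nut: 0.11
a0 18.891349890248424 r 0.1203802340392101 yaw 18.61065056633945 z 0.06084598601894019
[[-1, [-0.001, -0.015, 0.0], [0.0, -0.0, -0.122]], [-1, [-0.004, -0.029, 0.0], [0.0, -0.0, -0.244]], [-1, [-0.009, -0.043, 0.0], [0.0, -0.0, -0.367]], [-1, [-0.015, -0.056, 0.0], [0.0, -0.0, -0.489]], [-1, [-0.022, -0.069, 0.0], [0.0, -0.0, -0.611]], [-1, [-0.032, -0.08, -0.0], [0.0, -0.0, -0.733]], [-1, [-0.042, -0.09, -0.0], [0.0, -0.0, -0.855]], [-1, [-0.054, -0.099, -0.0], [0.0, -0.0, -0.977]], [-1, [-0.066, -0.107, -0.0], [0.0, -0.0, -1.1]], [-1, [-0.08, -0.112, -0.0], [0.0, -0.0, -1.222]], [-1, [-0.094, -0.116, -0.0], [0.0, -0.0, -1.344]], [-1, [-0.108, -0.119, -0.0], [0.0, -0.0, -1.466]]]
```

Request:
jog_arm(
  series=[
    [-1,[-0.001,-0.015,0],[0,0,-0.122]],
    [-1,[-0.004,-0.029,0],[0,0,-0.244]],
    [-1,[-0.009,-0.043,0],[0,0,-0.367]],
    [-1,[-0.015,-0.056,0],[0,0,-0.489]],
    [-1,[-0.022,-0.069,0],[0,0,-0.611]],
    [-1,[-0.032,-0.08,0],[0,0,-0.733]],
    [-1,[-0.042,-0.09,0],[0,0,-0.855]],
    [-1,[-0.054,-0.099,0],[0,0,-0.977]],
    [-1,[-0.066,-0.107,0],[0,0,-1.1]],
    [-1,[-0.08,-0.112,0],[0,0,-1.222]],
    [-1,[-0.094,-0.116,0],[0,0,-1.344]],
    [-1,[-0.108,-0.119,0],[0,0,-1.466]],
  ],
)

```text
time: 27.45
tool_pos: [0.5258, 0.1912, 0.061]
tool_rot: [3.141, 0.0, 1.803]
contact_force: [1.5, 1.1, 2.1]
opening: 0.0236
```

```bash
python3 f.py; python3 arc.py .5536 .0745 140 7 6 .1202
```

```text
az 103.41 r 0.1200 z 0.0610 yaw 103.29 f [1.5 1.1 2.1] Frad 0.7 Ftan -1.7 tq [-0.04 -0.67  0.13]
   M about nut: -0.08
a0 103.41496546710513 r 0.12001894927101316 yaw 103.28959867864685 z 0.06096108544447144
[[-1, [-0.001, -0.015, -0.0], [-0.0, 0.0, -0.122]], [-1, [-0.003, -0.029, -0.0], [-0.0, 0.0, -0.244]], [-1, [-0.008, -0.043, -0.0], [-0.0, 0.0, -0.367]], [-1, [-0.014, -0.056, -0.0], [-0.0, 0.0, -0.489]], [-1, [-0.022, -0.069, -0.0], [-0.0, 0.001, -0.611]], [-1, [-0.024, -0.072, -0.0], [-0.0, 0.001, -0.639]]]
```

Request:
jog_arm(
  series=[
    [-1,[-0.001,-0.015,0],[0,0,-0.122]],
    [-1,[-0.003,-0.029,0],[0,0,-0.244]],
    [-1,[-0.008,-0.043,0],[0,0,-0.367]],
    [-1,[-0.014,-0.056,0],[0,0,-0.489]],
    [-1,[-0.022,-0.069,0],[0,0,-0.611]],
    [-1,[-0.024,-0.072,0],[0,0,-0.639]],
    [-1,[-0.024,-0.072,0],[0,0,-0.639]],
  ],
)

```text
time: 28.03
tool_pos: [0.4612, 0.1511, 0.061]
tool_rot: [3.141, 0.001, 2.437]
contact_force: [1.6, 3.1, 1.7]
opening: 0.0238
```

Request:
jog_arm(
  series=[
    [-1,[-0.0002,0.0063,0],[0,0,0.0524]],
  ],
)

```text
time: 28.12
tool_pos: [0.4652, 0.1556, 0.0609]
tool_rot: [-3.14, 0.0, 2.383]
contact_force: [-0.8, 0.5, 2.2]
opening: 0.024
```

```bash
python3 f.py
```

```text
az 137.48 r 0.1199 z 0.0609 yaw 136.51 f [-0.8  0.5  2.2] Frad 0.9 Ftan 0.2 tq [-0.21 -0.18  0.85]
   M about nut: 0.88
```

Request:
jog_arm(
  series=[
    [-1,[-0.0002,0.0063,0],[0,0,0.0524]],
  ],
)

```text
time: 28.2
tool_pos: [0.4698, 0.1607, 0.0608]
tool_rot: [-3.14, -0.0, 2.327]
contact_force: [-1.8, 3.6, 4.8]
opening: 0.0237
```

```bash
python3 f.py
```

```text
az 134.19 r 0.1202 z 0.0608 yaw 133.35 f [-1.8  3.6  4.8] Frad 3.9 Ftan -1.2 tq [0.46 0.09 0.54]
   M about nut: 0.40
```

Request:
jog_arm(
  series=[
    [-1,[-0.0002,0.0063,0],[0,0,0.0524]],
  ],
)

```text
time: 28.28
tool_pos: [0.4748, 0.1652, 0.0608]
tool_rot: [-3.141, -0.0, 2.275]
contact_force: [1.0, 1.6, 2.8]
opening: 0.0237
```

```bash
python3 f.py
```

```text
az 130.97 r 0.1201 z 0.0608 yaw 130.33 f [1.  1.6 2.8] Frad 0.5 Ftan -1.8 tq [ 0.13 -0.52  0.38]
   M about nut: 0.17
```

Request:
jog_arm(
  series=[
    [-1,[-0.0002,0.0063,0],[0,0,0.0524]],
  ],
)

```text
time: 28.37
tool_pos: [0.4798, 0.1691, 0.0607]
tool_rot: [-3.141, -0.0, 2.223]
contact_force: [-1.1, 1.6, 2.6]
opening: 0.0237
```

```bash
python3 f.py
```

```text
az 127.94 r 0.1200 z 0.0607 yaw 127.34 f [-1.1  1.6  2.6] Frad 1.9 Ftan -0.2 tq [ 0.08 -0.2   0.55]
   M about nut: 0.53
```

Request:
jog_arm(
  series=[
    [-1,[-0.0002,0.0063,0],[0,0,0.0524]],
  ],
)

```text
time: 28.45
tool_pos: [0.4844, 0.1729, 0.0606]
tool_rot: [-3.14, -0.001, 2.17]
contact_force: [-2.7, 7.1, 5.5]
opening: 0.0239
```

```bash
python3 f.py
```

```text
az 125.11 r 0.1203 z 0.0606 yaw 124.36 f [-2.7  7.1  5.5] Frad 7.3 Ftan -1.9 tq [ 0.99 -0.01  0.48]
   M about nut: 0.25
```

Request:
jog_arm(
  series=[
    [-1,[-0.0002,0.0063,0],[0,0,0.0524]],
  ],
)

```text
time: 28.53
tool_pos: [0.49, 0.1766, 0.0607]
tool_rot: [-3.14, -0.001, 2.118]
contact_force: [-0.8, 4.2, 5.9]
opening: 0.0238
```

```bash
python3 f.py
```

```text
az 121.93 r 0.1203 z 0.0607 yaw 121.34 f [-0.8  4.2  5.9] Frad 4.0 Ftan -1.6 tq [ 0.51 -0.32  0.37]
   M about nut: 0.19
```

Request:
jog_arm(
  series=[
    [-1,[-0.0002,0.0063,0],[0,0,0.0524]],
  ],
)

```text
time: 28.62
tool_pos: [0.4954, 0.1798, 0.0607]
tool_rot: [-3.14, -0.001, 2.065]
contact_force: [0.6, 2.6, 4.0]
opening: 0.0238
```

```bash
python3 f.py
```

```text
az 118.93 r 0.1204 z 0.0607 yaw 118.33 f [0.6 2.6 4. ] Frad 2.0 Ftan -1.8 tq [ 0.27 -0.32  0.39]
   M about nut: 0.17
```

Request:
jog_arm(
  series=[
    [-1,[-0.0002,0.0063,0],[0,0,0.0524]],
  ],
)

```text
time: 28.7
tool_pos: [0.5012, 0.1825, 0.0607]
tool_rot: [-3.14, -0.0, 2.013]
contact_force: [-1.0, 2.5, 3.7]
opening: 0.0238
```

```bash
python3 f.py
```

```text
az 115.90 r 0.1201 z 0.0607 yaw 115.35 f [-1.   2.5  3.7] Frad 2.7 Ftan -0.2 tq [0.1  0.07 0.55]
   M about nut: 0.53
```

Request:
jog_arm(
  series=[
    [-1,[-0.0002,0.0063,0],[0,0,0.0524]],
  ],
)

```text
time: 28.78
tool_pos: [0.5065, 0.1849, 0.0606]
tool_rot: [-3.139, -0.0, 1.961]
contact_force: [0.4, 5.3, 5.9]
opening: 0.0237
```

```bash
python3 f.py
```

```text
az 113.10 r 0.1200 z 0.0606 yaw 112.38 f [0.4 5.3 5.9] Frad 4.7 Ftan -2.5 tq [ 0.78 -0.36  0.55]
   M about nut: 0.25
```

Request:
jog_arm(
  series=[
    [-1,[-0.0002,0.0063,0],[0,0,0.0524]],
  ],
)

```text
time: 28.87
tool_pos: [0.5129, 0.1874, 0.0608]
tool_rot: [-3.141, -0.0, 1.908]
contact_force: [0.2, 4.2, 5.0]
opening: 0.0239
```

```bash
python3 f.py
```

```text
az 109.82 r 0.1201 z 0.0608 yaw 109.33 f [0.2 4.2 5. ] Frad 3.9 Ftan -1.6 tq [ 0.39 -0.22  0.27]
   M about nut: 0.07
```

The moment averages about 0.34 N m with a sawtooth. If the arm is stiff, a short solid peak at each tooth could fall between samples, so I'll creep in 1 mm steps over a tooth to look for it.

Request:
jog_arm(
  series=[
    [-1,[0,0.001,0],[0,0,0.0085]],
  ],
)

```text
time: 28.95
tool_pos: [0.5144, 0.1878, 0.0608]
tool_rot: [-3.142, -0.001, 1.9]
contact_force: [-1.3, 5.1, 5.0]
opening: 0.0238
```

Request:
jog_arm(
  series=[
    [-1,[0,0.001,0],[0,0,0.0085]],
  ],
)

```text
time: 29.03
tool_pos: [0.5146, 0.188, 0.0607]
tool_rot: [-3.141, -0.001, 1.895]
contact_force: [-0.9, 4.9, 5.3]
opening: 0.0239
```

Request:
jog_arm(
  series=[
    [-1,[0,0.001,0],[0,0,0.0085]],
  ],
)

```text
time: 29.12
tool_pos: [0.5155, 0.1882, 0.0608]
tool_rot: [-3.141, -0.001, 1.887]
contact_force: [-1.1, 5.2, 5.2]
opening: 0.0236
```

Request:
jog_arm(
  series=[
    [-1,[0,0.001,0],[0,0,0.0085]],
  ],
)

```text
time: 29.2
tool_pos: [0.5165, 0.1885, 0.0608]
tool_rot: [-3.141, -0.0, 1.878]
contact_force: [-0.8, 4.9, 5.4]
opening: 0.024
```

Request:
jog_arm(
  series=[
    [-1,[0,0.001,0],[0,0,0.0085]],
  ],
)

```text
time: 29.28
tool_pos: [0.5174, 0.1887, 0.0609]
tool_rot: [-3.141, -0.0, 1.87]
contact_force: [-0.3, 4.9, 5.4]
opening: 0.0235
```

Request:
jog_arm(
  series=[
    [-1,[0,0.001,0],[0,0,0.0085]],
  ],
)

```text
time: 29.37
tool_pos: [0.5184, 0.189, 0.0609]
tool_rot: [-3.141, -0.0, 1.861]
contact_force: [-1.1, 5.2, 4.1]
opening: 0.0235
```

Request:
jog_arm(
  series=[
    [-1,[0,0.001,0],[0,0,0.0085]],
  ],
)

```text
time: 29.45
tool_pos: [0.5193, 0.1893, 0.0608]
tool_rot: [-3.141, -0.0, 1.853]
contact_force: [-0.3, 4.8, 4.4]
opening: 0.024
```

Request:
jog_arm(
  series=[
    [-1,[0,0.001,0],[0,0,0.0085]],
  ],
)

```text
time: 29.53
tool_pos: [0.5203, 0.1896, 0.0608]
tool_rot: [-3.141, -0.0, 1.844]
contact_force: [-0.7, 5.4, 4.7]
opening: 0.0241
```

```bash
python3 f.py
```

```text
az 106.15 r 0.1198 z 0.0608 yaw 105.68 f [-0.7  5.4  4.7] Frad 5.4 Ftan -0.9 tq [ 0.62 -0.11  0.39]
   M about nut: 0.29
```

Request:
jog_arm(
  series=[
    [-1,[0,0.001,0],[0,0,0.0085]],
  ],
)

```text
time: 29.62
tool_pos: [0.5212, 0.1899, 0.0608]
tool_rot: [-3.141, -0.0, 1.836]
contact_force: [-1.2, 5.8, 4.0]
opening: 0.0235
```

```bash
python3 f.py
```

```text
az 105.68 r 0.1198 z 0.0608 yaw 105.20 f [-1.2  5.8  4. ] Frad 5.9 Ftan -0.4 tq [ 0.63 -0.09  0.46]
   M about nut: 0.41
```

Request:
jog_arm(
  series=[
    [-1,[0,0.001,0],[0,0,0.0085]],
  ],
)

```text
time: 29.7
tool_pos: [0.5222, 0.1901, 0.0608]
tool_rot: [-3.141, -0.0, 1.828]
contact_force: [-1.0, 5.5, 4.9]
opening: 0.0232
```

```bash
python3 f.py
```

```text
az 105.21 r 0.1198 z 0.0608 yaw 104.72 f [-1.   5.5  4.9] Frad 5.6 Ftan -0.5 tq [ 0.65 -0.05  0.52]
   M about nut: 0.47
```

Request:
jog_arm(
  series=[
    [-1,[0,0.001,0],[0,0,0.0085]],
  ],
)

```text
time: 29.78
tool_pos: [0.523, 0.1904, 0.0608]
tool_rot: [-3.141, -0.0, 1.819]
contact_force: [-0.5, 5.4, 4.6]
opening: 0.0235
```

```bash
python3 f.py
```

```text
az 104.77 r 0.1199 z 0.0608 yaw 104.24 f [-0.5  5.4  4.6] Frad 5.4 Ftan -1.0 tq [ 0.64 -0.01  0.52]
   M about nut: 0.40
```

Request:
jog_arm(
  series=[
    [-1,[0,0.001,0],[0,0,0.0085]],
  ],
)

```text
time: 29.87
tool_pos: [0.5239, 0.1907, 0.0608]
tool_rot: [-3.141, -0.0, 1.811]
contact_force: [-0.7, 5.5, 4.6]
opening: 0.0238
```

```bash
python3 f.py
```

```text
az 104.33 r 0.1199 z 0.0608 yaw 103.76 f [-0.7  5.5  4.6] Frad 5.5 Ftan -0.7 tq [0.64 0.01 0.6 ]
   M about nut: 0.52
```

At slow, steady speed the moment is a clean 0.4 N m, which matches the stated drag. So the nut is being driven here, and fast or jerky motion loses the bite. I'll use slow, steady, continuous strokes.

Request:
jog_arm(
  series=[
    [-1,[0,0.0042,0],[0,0,0.035]],
    [-1,[-0.0003,0.0084,0],[0,0,0.07]],
    [-1,[-0.0007,0.0126,0],[0,0,0.105]],
    [-1,[-0.0012,0.0167,0],[0,0,0.14]],
    [-1,[-0.0018,0.0209,0],[0,0,0.175]],
    [-1,[-0.0026,0.025,0],[0,0,0.21]],
    [-1,[-0.0036,0.0291,0],[0,0,0.245]],
    [-1,[-0.0047,0.0332,0],[0,0,0.28]],
    [-1,[-0.0059,0.0372,0],[0,0,0.315]],
    [-1,[-0.0073,0.0411,0],[0,0,0.35]],
  ],
)

```text
time: 30.7
tool_pos: [0.5663, 0.1936, 0.061]
tool_rot: [3.141, -0.001, 1.459]
contact_force: [0.3, 6.0, 5.2]
opening: 0.0236
```

```bash
python3 f.py
```

```text
az 83.92 r 0.1198 z 0.0610 yaw 83.59 f [0.3 6.  5.2] Frad 6.0 Ftan 0.3 tq [ 0.77 -0.11  0.36]
   M about nut: 0.39
```

Request:
jog_arm(
  series=[
    [-1,[0,0.0042,0],[0,0,0.035]],
    [-1,[-0.0003,0.0084,0],[0,0,0.07]],
    [-1,[-0.0007,0.0126,0],[0,0,0.105]],
    [-1,[-0.0012,0.0167,0],[0,0,0.14]],
    [-1,[-0.0018,0.0209,0],[0,0,0.175]],
    [-1,[-0.0026,0.025,0],[0,0,0.21]],
    [-1,[-0.0036,0.0291,0],[0,0,0.245]],
    [-1,[-0.0047,0.0332,0],[0,0,0.28]],
  ],
)

```text
time: 31.37
tool_pos: [0.5989, 0.1855, 0.0611]
tool_rot: [3.141, -0.001, 1.179]
contact_force: [3.1, 7.3, 4.9]
opening: 0.0237
```

```bash
python3 f.py
```

```text
az 67.79 r 0.1199 z 0.0611 yaw 67.57 f [3.1 7.3 4.9] Frad 8.0 Ftan -0.1 tq [ 0.95 -0.11  0.11]
   M about nut: 0.10
```

Request:
jog_arm(
  series=[
    [-1,[0.0003,0.0042,0],[0,0,0.035]],
    [-1,[0.0003,0.0084,0],[0,0,0.07]],
  ],
)

```text
time: 31.53
tool_pos: [0.6067, 0.1822, 0.061]
tool_rot: [3.142, -0.001, 1.109]
contact_force: [1.3, 4.2, 4.2]
opening: 0.0239
```

```bash
python3 f.py
```

```text
az 63.75 r 0.1200 z 0.0610 yaw 63.52 f [1.3 4.2 4.2] Frad 4.4 Ftan 0.7 tq [ 0.43 -0.19  0.09]
   M about nut: 0.17
```

Request:
jog_arm(
  series=[
    [-1,[0,0.0042,0],[0,0,0.035]],
    [-1,[-0.0003,0.0084,0],[0,0,0.07]],
  ],
)

```text
time: 31.7
tool_pos: [0.6142, 0.1782, 0.061]
tool_rot: [3.142, -0.001, 1.039]
contact_force: [2.2, 6.5, 3.7]
opening: 0.0238
```

```bash
python3 f.py
```

```text
az 59.69 r 0.1201 z 0.0610 yaw 59.51 f [2.2 6.5 3.7] Frad 6.7 Ftan 1.4 tq [ 0.87 -0.07  0.28]
   M about nut: 0.45
```

Request:
jog_arm(
  series=[
    [-1,[0,0.0042,0],[0,0,0.035]],
    [-1,[-0.0003,0.0084,0],[0,0,0.07]],
  ],
)

```text
time: 31.87
tool_pos: [0.6212, 0.1737, 0.061]
tool_rot: [3.142, -0.001, 0.969]
contact_force: [2.9, 5.7, 4.4]
opening: 0.0235
```

```bash
python3 f.py
```

```text
az 55.72 r 0.1201 z 0.0610 yaw 55.51 f [2.9 5.7 4.4] Frad 6.4 Ftan 0.9 tq [ 0.62 -0.3  -0.05]
   M about nut: 0.05
```

Request:
jog_arm(
  series=[
    [-1,[0,0.0042,0],[0,0,0.035]],
    [-1,[-0.0003,0.0084,0],[0,0,0.07]],
  ],
)

```text
time: 32.03
tool_pos: [0.6282, 0.1687, 0.0611]
tool_rot: [3.141, -0.001, 0.898]
contact_force: [1.5, 5.1, 3.6]
opening: 0.0236
```

```bash
python3 f.py
```

```text
az 51.63 r 0.1201 z 0.0611 yaw 51.47 f [1.5 5.1 3.6] Frad 4.9 Ftan 2.0 tq [ 0.7  -0.17  0.06]
   M about nut: 0.29
```

Request:
jog_arm(
  series=[
    [-1,[0,0.0042,0],[0,0,0.035]],
    [-1,[-0.0003,0.0084,0],[0,0,0.07]],
  ],
)

```text
time: 32.2
tool_pos: [0.6346, 0.1634, 0.0611]
tool_rot: [-3.141, -0.002, 0.829]
contact_force: [1.2, 5.9, 4.2]
opening: 0.0236
```

```bash
python3 f.py
```

```text
az 47.68 r 0.1203 z 0.0611 yaw 47.48 f [1.2 5.9 4.2] Frad 5.1 Ftan 3.1 tq [ 1.07 -0.04  0.36]
   M about nut: 0.73
```

Request:
jog_arm(
  series=[
    [-1,[0,0.0042,0],[0,0,0.035]],
    [-1,[-0.0003,0.0084,0],[0,0,0.07]],
  ],
)

```text
time: 32.37
tool_pos: [0.6405, 0.1572, 0.061]
tool_rot: [3.141, -0.001, 0.759]
contact_force: [1.6, 5.1, 4.3]
opening: 0.0237
```

```bash
python3 f.py
```

```text
az 43.58 r 0.1200 z 0.0610 yaw 43.47 f [1.6 5.1 4.3] Frad 4.7 Ftan 2.6 tq [ 0.62 -0.25  0.02]
   M about nut: 0.33
```

The moment peaks recur at the same azimuths on different strokes (about 116°, 104°, 58° and 47°). That means the teeth are clicking over a nut that is not moving. I'll creep through the next expected peak, near 36°, in sub-millimetre steps.

Request:
jog_arm(
  series=[
    [-1,[0,0.0042,0],[0,0,0.035]],
    [-1,[-0.0003,0.0084,0],[0,0,0.07]],
  ],
)

```text
time: 32.53
tool_pos: [0.6463, 0.1508, 0.0611]
tool_rot: [3.141, -0.002, 0.688]
contact_force: [3.7, 4.4, 4.9]
opening: 0.0235
```

```bash
python3 f.py
```

```text
az 39.45 r 0.1201 z 0.0611 yaw 39.43 f [3.7 4.4 4.9] Frad 5.6 Ftan 1.0 tq [ 0.63 -0.32  0.01]
   M about nut: 0.13
```

Request:
jog_arm(
  series=[
    [-1,[0,0.001,0],[0,0,0.0083]],
  ],
)

```text
time: 32.62
tool_pos: [0.6472, 0.1498, 0.0611]
tool_rot: [3.141, -0.002, 0.679]
contact_force: [2.7, 4.4, 4.3]
opening: 0.0238
```

```bash
python3 f.py
```

```text
az 38.81 r 0.1202 z 0.0611 yaw 38.91 f [2.7 4.4 4.3] Frad 4.9 Ftan 1.8 tq [ 0.78 -0.24 -0.1 ]
   M about nut: 0.11
```

Request:
jog_arm(
  series=[
    [-1,[0,0.001,0],[0,0,0.0083]],
  ],
)

```text
time: 32.7
tool_pos: [0.6477, 0.1493, 0.0611]
tool_rot: [3.141, -0.002, 0.672]
contact_force: [2.6, 5.0, 4.2]
opening: 0.0236
```

```bash
python3 f.py
```

```text
az 38.50 r 0.1202 z 0.0611 yaw 38.53 f [2.6 5.  4.2] Frad 5.1 Ftan 2.3 tq [ 0.65 -0.25  0.03]
   M about nut: 0.31
```

Request:
jog_arm(
  series=[
    [-1,[0,0.001,0],[0,0,0.0083]],
  ],
)

```text
time: 32.78
tool_pos: [0.6482, 0.1486, 0.0611]
tool_rot: [3.141, -0.002, 0.665]
contact_force: [2.9, 4.3, 4.2]
opening: 0.0236
```

```bash
python3 f.py
```

```text
az 38.07 r 0.1202 z 0.0611 yaw 38.07 f [2.9 4.3 4.2] Frad 4.9 Ftan 1.6 tq [ 0.7  -0.3   0.11]
   M about nut: 0.30
```

Request:
jog_arm(
  series=[
    [-1,[0,0.001,0],[0,0,0.0083]],
  ],
)

```text
time: 32.87
tool_pos: [0.6488, 0.1479, 0.0611]
tool_rot: [3.141, -0.002, 0.656]
contact_force: [2.5, 4.6, 4.9]
opening: 0.0236
```

```bash
python3 f.py
```

```text
az 37.64 r 0.1202 z 0.0611 yaw 37.61 f [2.5 4.6 4.9] Frad 4.8 Ftan 2.1 tq [ 0.71 -0.24  0.16]
   M about nut: 0.41
```

Request:
jog_arm(
  series=[
    [-1,[0,0.001,0],[0,0,0.0083]],
  ],
)

```text
time: 32.95
tool_pos: [0.6493, 0.1472, 0.0611]
tool_rot: [-3.142, -0.002, 0.648]
contact_force: [4.1, 5.0, 3.1]
opening: 0.0239
```

```bash
python3 f.py
```

```text
az 37.22 r 0.1202 z 0.0611 yaw 37.14 f [4.1 5.  3.1] Frad 6.3 Ftan 1.5 tq [ 0.77 -0.23  0.23]
   M about nut: 0.41
```

Request:
jog_arm(
  series=[
    [-1,[0,0.001,0],[0,0,0.0083]],
  ],
)

```text
time: 33.03
tool_pos: [0.6499, 0.1465, 0.0611]
tool_rot: [-3.141, -0.002, 0.64]
contact_force: [3.4, 5.8, 4.2]
opening: 0.0242
```

```bash
python3 f.py
```

```text
az 36.78 r 0.1202 z 0.0611 yaw 36.68 f [3.4 5.8 4.2] Frad 6.2 Ftan 2.7 tq [ 0.87 -0.27  0.23]
   M about nut: 0.55
```

Request:
jog_arm(
  series=[
    [-1,[0,0.001,0],[0,0,0.0083]],
  ],
)

```text
time: 33.12
tool_pos: [0.6504, 0.1458, 0.0611]
tool_rot: [-3.141, -0.002, 0.632]
contact_force: [2.8, 5.6, 5.7]
opening: 0.024
```

```bash
python3 f.py
```

```text
az 36.36 r 0.1202 z 0.0611 yaw 36.21 f [2.8 5.6 5.7] Frad 5.6 Ftan 2.9 tq [ 0.92 -0.15  0.31]
   M about nut: 0.66
```

Request:
jog_arm(
  series=[
    [-1,[0,0.001,0],[0,0,0.0083]],
  ],
)

```text
time: 33.2
tool_pos: [0.6509, 0.1448, 0.061]
tool_rot: [-3.141, -0.001, 0.624]
contact_force: [3.0, 4.8, 5.5]
opening: 0.0235
```

```bash
python3 f.py
```

```text
az 35.85 r 0.1201 z 0.0610 yaw 35.74 f [3.  4.8 5.5] Frad 5.2 Ftan 2.1 tq [ 0.71 -0.04  0.09]
   M about nut: 0.34
```

Request:
jog_arm(
  series=[
    [-1,[0,0.001,0],[0,0,0.0083]],
  ],
)

```text
time: 33.28
tool_pos: [0.6516, 0.1439, 0.0611]
tool_rot: [-3.142, -0.001, 0.615]
contact_force: [2.6, 5.1, 4.4]
opening: 0.0233
```

```bash
python3 f.py
```

```text
az 35.30 r 0.1201 z 0.0611 yaw 35.24 f [2.6 5.1 4.4] Frad 5.1 Ftan 2.7 tq [ 0.65 -0.21 -0.02]
   M about nut: 0.31
```

Request:
jog_arm(
  series=[
    [-1,[0,0.001,0],[0,0,0.0083]],
  ],
)

```text
time: 33.37
tool_pos: [0.6522, 0.1431, 0.0611]
tool_rot: [-3.141, -0.001, 0.606]
contact_force: [2.1, 4.8, 4.0]
opening: 0.0239
```

```bash
python3 f.py
```

```text
az 34.83 r 0.1201 z 0.0611 yaw 34.75 f [2.1 4.8 4. ] Frad 4.5 Ftan 2.8 tq [ 0.67 -0.21 -0.15]
   M about nut: 0.18
```

The ramp peaked at 36.4°, as predicted. Evidence so far:
- Early strokes had a constant drag of 0.35 N m.
- From about 94° on stroke 3 the regime changed to this tooth-locked sawtooth.
- The accumulated turn at that point was about 4.25 rad less play, which fits 4.0.

To confirm that the nut is tight, I'll open slightly and push the handle with one finger, so that my grip doesn't tilt the wrench.

Request:
jog_arm(
  series=[
    [-0.1,[0,0,0],[0,0,0]],
    [-0.1,[0,0,0],[0,0,0]],
    [-0.1,[0,0,0],[0,0,0]],
    [-0.1,[0,0,0],[0,0,0]],
    [-0.1,[0,0,0],[0,0,0]],
  ],
)

```text
time: 33.78
tool_pos: [0.6513, 0.1422, 0.0602]
tool_rot: [-3.141, 0.001, 0.608]
contact_force: [-0.1, -1.4, 0.3]
opening: 0.0407
```

```bash
python3 f.py; python3 - <<'E'
from h import *
c=shot('top','top3'); P=cloud(c).reshape(-1,3); P=P[np.isfinite(P[:,0])]
E
```

```text
az 34.71 r 0.1189 z 0.0602 yaw 34.81 f [-0.1 -1.4  0.3] Frad -0.8 Ftan -1.1 tq [-0.05 -0.07 -0.02]
   M about nut: -0.15
```

Request:
jog_arm(
  series=[
    [-0.1,[0,0.003,0],[0,0,0.017]],
    [-0.1,[0,0.006,0],[0,0,0.035]],
    [-0.1,[0,0.008,0],[0,0,0.052]],
  ],
)

```text
time: 34.08
tool_pos: [0.6565, 0.1356, 0.0606]
tool_rot: [-3.142, 0.0, 0.554]
contact_force: [-0.4, 1.2, -0.1]
opening: 0.0413
```

```bash
python3 f.py
```

```text
az 30.69 r 0.1197 z 0.0606 yaw 31.72 f [-0.4  1.2 -0.1] Frad 0.2 Ftan 1.2 tq [0.08 0.1  0.02]
   M about nut: 0.16
```

Request:
jog_arm(
  series=[
    [-0.1,[0,0.002,0],[0,0,0.017]],
  ],
)

```text
time: 34.17
tool_pos: [0.6575, 0.1341, 0.0607]
tool_rot: [-3.141, 0.0, 0.537]
contact_force: [-0.2, 0.9, 0.5]
opening: 0.0412
```

```bash
python3 f.py
```

```text
az 29.84 r 0.1198 z 0.0607 yaw 30.75 f [-0.2  0.9  0.5] Frad 0.3 Ftan 0.9 tq [0.18 0.07 0.01]
   M about nut: 0.11
```

Request:
jog_arm(
  series=[
    [-0.1,[0,0.002,0],[0,0,0.017]],
  ],
)

```text
time: 34.25
tool_pos: [0.6586, 0.1325, 0.0607]
tool_rot: [-3.142, -0.0, 0.52]
contact_force: [-0.8, 0.0, 0.5]
opening: 0.0414
```

```bash
python3 f.py
```

```text
az 28.90 r 0.1199 z 0.0607 yaw 29.79 f [-0.8  0.   0.5] Frad -0.6 Ftan 0.4 tq [ 0.11 -0.05  0.  ]
   M about nut: 0.05
```

Request:
jog_arm(
  series=[
    [-0.1,[0,0.002,0],[0,0,0.017]],
  ],
)

```text
time: 34.33
tool_pos: [0.6596, 0.1306, 0.0608]
tool_rot: [3.141, -0.0, 0.503]
contact_force: [-0.7, -0.1, -0.5]
opening: 0.0416
```

```bash
python3 f.py
```

```text
az 27.88 r 0.1200 z 0.0608 yaw 28.82 f [-0.7 -0.1 -0.5] Frad -0.7 Ftan 0.3 tq [ 0.05 -0.04 -0.  ]
   M about nut: 0.03
```

Request:
jog_arm(
  series=[
    [-0.1,[0,0.002,0],[0,0,0.017]],
  ],
)

```text
time: 34.42
tool_pos: [0.6606, 0.1288, 0.0607]
tool_rot: [3.141, -0.0, 0.486]
contact_force: [-0.1, 0.7, -0.2]
opening: 0.0417
```

```bash
python3 f.py
```

```text
az 26.92 r 0.1199 z 0.0607 yaw 27.85 f [-0.1  0.7 -0.2] Frad 0.2 Ftan 0.7 tq [0.09 0.02 0.  ]
   M about nut: 0.09
```

Request:
jog_arm(
  series=[
    [-0.1,[0,0.002,0],[0,0,0.017]],
  ],
)

```text
time: 34.5
tool_pos: [0.6615, 0.127, 0.0607]
tool_rot: [3.141, 0.0, 0.469]
contact_force: [1.0, 0.6, -0.4]
opening: 0.0413
```

Request:
jog_arm(
  series=[
    [-0.1,[0,0.002,0],[0,0,0.017]],
  ],
)

```text
time: 34.58
tool_pos: [0.6623, 0.1253, 0.0607]
tool_rot: [3.141, 0.0, 0.452]
contact_force: [0.0, 0.3, -0.1]
opening: 0.0411
```

Request:
jog_arm(
  series=[
    [-0.1,[0,0.002,0],[0,0,0.017]],
  ],
)

```text
time: 34.67
tool_pos: [0.6631, 0.1235, 0.0606]
tool_rot: [3.142, 0.0, 0.435]
contact_force: [-1.0, 0.1, -0.8]
opening: 0.0409
```

Request:
jog_arm(
  series=[
    [-0.1,[0,0.002,0],[0,0,0.017]],
  ],
)

```text
time: 34.75
tool_pos: [0.6638, 0.1217, 0.0606]
tool_rot: [-3.141, 0.001, 0.418]
contact_force: [-1.3, -0.6, 0.5]
opening: 0.0416
```

```bash
python3 f.py; python3 w.py w3 2>/dev/null
```

```text
az 23.19 r 0.1199 z 0.0606 yaw 23.95 f [-1.3 -0.6  0.5] Frad -1.5 Ftan -0.0 tq [0.16 0.17 0.04]
   M about nut: 0.04
[0.66382168 0.12172572 0.06059451] [-3.14138634e+00  5.30003130e-04  4.18041026e-01] [6.79037882e-02 7.65246307e-01 1.26277568e+00 1.33642824e-05
 1.11413929e+00 1.22065325e+00]
```

View pics/w3.png

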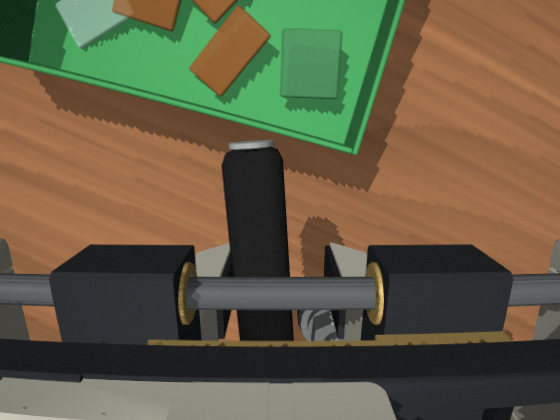

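The wrist view shows the left finger at column 230 pushing the handle, with nearly zero force between teeth. I'll keep pushing through the next tooth, expected at a handle angle of about 24.7°.

Request:
jog_arm(
  series=[
    [-0.1,[0,0.001,0],[0,0,0.008]],
  ],
)

```text
time: 34.88
tool_pos: [0.6642, 0.121, 0.0606]
tool_rot: [-3.141, 0.0, 0.411]
contact_force: [-0.4, 1.9, -0.4]
opening: 0.0418
```

Request:
jog_arm(
  series=[
    [-0.1,[0,0.001,0],[0,0,0.008]],
  ],
)

```text
time: 34.97
tool_pos: [0.6645, 0.1202, 0.0606]
tool_rot: [-3.141, 0.001, 0.403]
contact_force: [-1.5, 0.8, -0.3]
opening: 0.0411
```

Request:
jog_arm(
  series=[
    [-0.1,[0,0.001,0],[0,0,0.008]],
  ],
)

```text
time: 35.05
tool_pos: [0.6649, 0.1194, 0.0606]
tool_rot: [-3.141, 0.001, 0.395]
contact_force: [-1.3, 1.3, 0.1]
opening: 0.0415
```

Request:
jog_arm(
  series=[
    [-0.1,[0,0.001,0],[0,0,0.008]],
  ],
)

```text
time: 35.13
tool_pos: [0.6652, 0.1185, 0.0605]
tool_rot: [-3.141, 0.001, 0.387]
contact_force: [-1.8, 1.6, -0.4]
opening: 0.0411
```

Request:
jog_arm(
  series=[
    [-0.1,[0,0.001,0],[0,0,0.008]],
  ],
)

```text
time: 35.22
tool_pos: [0.6656, 0.1176, 0.0606]
tool_rot: [-3.141, 0.001, 0.379]
contact_force: [-1.5, 2.2, -0.1]
opening: 0.0413
```

Request:
jog_arm(
  series=[
    [-0.1,[0,0.001,0],[0,0,0.008]],
  ],
)

```text
time: 35.3
tool_pos: [0.6659, 0.1168, 0.0606]
tool_rot: [-3.141, 0.001, 0.371]
contact_force: [-2.4, 4.1, -0.2]
opening: 0.0412
```

Request:
jog_arm(
  series=[
    [-0.1,[0,0.001,0],[0,0,0.008]],
  ],
)

```text
time: 35.38
tool_pos: [0.6666, 0.1155, 0.0606]
tool_rot: [3.142, 0.0, 0.363]
contact_force: [-2.3, 3.6, 0.6]
opening: 0.041
```

Request:
jog_arm(
  series=[
    [-0.1,[0,0.001,0],[0,0,0.008]],
  ],
)

```text
time: 35.47
tool_pos: [0.6671, 0.1145, 0.0607]
tool_rot: [3.142, -0.0, 0.355]
contact_force: [-1.5, 3.1, 0.3]
opening: 0.0413
```

```bash
python3 f.py
```

```text
az 19.42 r 0.1203 z 0.0607 yaw 20.34 f [-1.5  3.1  0.3] Frad -0.4 Ftan 3.4 tq [0.46 0.22 0.05]
   M about nut: 0.45
```

Request:
jog_arm(
  series=[
    [-0.1,[0,0.001,0],[0,0,0.008]],
  ],
)

```text
time: 35.55
tool_pos: [0.6675, 0.1135, 0.0607]
tool_rot: [3.142, -0.0, 0.347]
contact_force: [-1.7, 2.9, -0.7]
opening: 0.0415
```

Request:
jog_arm(
  series=[
    [-0.1,[0,0.001,0],[0,0,0.008]],
  ],
)

```text
time: 35.63
tool_pos: [0.6681, 0.1123, 0.0608]
tool_rot: [3.141, -0.001, 0.339]
contact_force: [0.2, -0.1, -0.1]
opening: 0.0412
```

Request:
jog_arm(
  series=[
    [-0.1,[0,0.001,0],[0,0,0.008]],
  ],
)

```text
time: 35.72
tool_pos: [0.6686, 0.1112, 0.0609]
tool_rot: [3.141, -0.001, 0.331]
contact_force: [0.5, 1.0, 0.2]
opening: 0.0416
```

Request:
jog_arm(
  series=[
    [-0.1,[0,0.001,0],[0,0,0.008]],
  ],
)

```text
time: 35.8
tool_pos: [0.6689, 0.1102, 0.0609]
tool_rot: [3.141, -0.001, 0.323]
contact_force: [0.4, 1.1, -0.9]
opening: 0.0412
```

Request:
jog_arm(
  series=[
    [-0.1,[0,0.001,0],[0,0,0.008]],
  ],
)

```text
time: 35.88
tool_pos: [0.6691, 0.1094, 0.0609]
tool_rot: [3.141, -0.001, 0.315]
contact_force: [-0.1, 0.4, -0.6]
opening: 0.0412
```

Request:
jog_arm(
  series=[
    [-0.1,[0,0.001,0],[0,0,0.008]],
  ],
)

```text
time: 35.97
tool_pos: [0.6693, 0.1085, 0.0608]
tool_rot: [3.141, -0.0, 0.307]
contact_force: [0.4, 0.4, -0.1]
opening: 0.0413
```

Request:
jog_arm(
  series=[
    [-0.1,[0,0.001,0],[0,0,0.008]],
  ],
)

```text
time: 36.05
tool_pos: [0.6695, 0.1077, 0.0608]
tool_rot: [3.141, -0.0, 0.299]
contact_force: [0.1, 0.3, 0.2]
opening: 0.0411
```

Request:
jog_arm(
  series=[
    [-0.1,[0,0.001,0],[0,0,0.008]],
  ],
)

```text
time: 36.13
tool_pos: [0.6697, 0.1068, 0.0607]
tool_rot: [3.141, -0.0, 0.291]
contact_force: [0.7, 1.0, 0.7]
opening: 0.0414
```

```bash
python3 f.py
```

```text
az 15.53 r 0.1205 z 0.0607 yaw 16.67 f [0.7 1.  0.7] Frad 1.0 Ftan 0.8 tq [0.11 0.04 0.  ]
   M about nut: 0.09
```

Pushed by one finger the behaviour is the same: play, a rise to about 5 N (0.55 N m), then a click over. That exceeds the 0.4 N m drag, so a nut free to turn would have followed. I conclude it is at the stop. Next I'll swing the handle back to about 92° and re-grip near the head for a straight lift.

```bash
python3 arc.py .5536 .0745 91 6.5 12 .120
```

```text
a0 15.529977256647706 r 0.12049982563666164 yaw 16.670211814852756 z 0.06073781624779427
[[-1, [-0.001, -0.014, -0.0], [0.0, 0.0, -0.113]], [-1, [-0.003, -0.027, -0.0], [0.0, 0.0, -0.227]], [-1, [-0.007, -0.04, -0.0], [0.0, 0.0, -0.34]], [-1, [-0.012, -0.053, -0.0], [0.0, 0.0, -0.454]], [-1, [-0.018, -0.065, -0.0], [0.0, 0.0, -0.567]], [-1, [-0.026, -0.076, -0.0], [0.0, 0.0, -0.681]], [-1, [-0.035, -0.086, -0.0], [0.0, 0.0, -0.794]], [-1, [-0.045, -0.095, -0.0], [0.0, 0.0, -0.908]], [-1, [-0.056, -0.103, -0.0], [0.0, 0.0, -1.021]], [-1, [-0.068, -0.11, -0.0], [0.0, 0.0, -1.134]], [-1, [-0.08, -0.115, -0.0], [0.0, 0.0, -1.248]], [-1, [-0.088, -0.118, -0.0], [0.0, 0.0, -1.317]]]
```

Request:
jog_arm(
  series=[
    [-1,[-0.001,-0.014,0],[0,0,-0.113]],
    [-1,[-0.003,-0.027,0],[0,0,-0.227]],
    [-1,[-0.007,-0.04,0],[0,0,-0.34]],
    [-1,[-0.012,-0.053,0],[0,0,-0.454]],
    [-1,[-0.018,-0.065,0],[0,0,-0.567]],
    [-1,[-0.026,-0.076,0],[0,0,-0.681]],
    [-1,[-0.035,-0.086,0],[0,0,-0.794]],
    [-1,[-0.045,-0.095,0],[0,0,-0.908]],
    [-1,[-0.056,-0.103,0],[0,0,-1.021]],
    [-1,[-0.068,-0.11,0],[0,0,-1.134]],
    [-1,[-0.08,-0.115,0],[0,0,-1.248]],
    [-1,[-0.088,-0.118,0],[0,0,-1.317]],
  ],
)

```text
time: 37.13
tool_pos: [0.5503, 0.1944, 0.0606]
tool_rot: [-3.141, 0.001, 1.615]
contact_force: [0.6, -3.6, -1.7]
opening: 0.0239
```

```bash
python3 f.py; python3 go.py .552 .165 .16 92
```

```text
az 91.58 r 0.1199 z 0.0606 yaw 92.53 f [ 0.6 -3.6 -1.7] Frad -3.6 Ftan -0.5 tq [-0.71 -0.17  0.04]
   M about nut: -0.02
[-0.0295, 0.0004, -0.0993] [-0.0005, 0.001, 0.0093]
```

Request:
jog_arm(
  series=[
    [0.3,[0,0,0],[0,0,0]],
    [0.3,[0,0,0],[0,0,0]],
    [0.3,[0,0,0],[0,0,0]],
    [0.3,[0,0,0],[0,0,0]],
    [0.3,[0,0,0],[0,0,0]],
    [0.3,[0,0,-0.03],[0,0,0]],
    [0.3,[-0.02,0,-0.06],[0,0,0]],
    [0.3,[-0.05,0,-0.08],[0,0,0]],
    [0.3,[-0.07,0,-0.08],[0,0,0]],
    [0.3,[-0.07,0,-0.08],[0,0,0]],
  ],
)

```text
time: 37.97
tool_pos: [0.5554, 0.1215, 0.1423]
tool_rot: [3.138, 0.001, 1.605]
contact_force: [-0.2, -0.3, -0.5]
opening: 0.0596
```

```bash
python3 - <<'E'
from h import *
c=shot('top','top4'); P=cloud(c).reshape(-1,3); P=P[np.isfinite(P[:,0])]
g=P[(P[:,2]>.065)&(P[:,2]<.1)&(P[:,1]>.165)&(P[:,1]<.3)&(abs(P[:,0]-.55)<.06)]
cc=g[:,:2].mean(0);v=np.linalg.svd(g[:,:2]-cc,full_matrices=False)[2][0]; v=v*np.sign(v[1])
print(len(g),cc,np.degrees(np.arctan2(v[1],v[0])),g[:,1].max(),np.percentile(g[:,2],90))
E
python3 w.py w4 2>/dev/null; python3 go.py .5525 .1075 .06 92
```

```text
55 [0.55476793 0.19831583] 96.12535514707463 0.21338501166958015 0.08887661562855528
[0.55467869 0.12306226 0.14128604] [3.14032002e+00 1.20146784e-04 1.60522048e+00] [ 8.35527235e-02  4.98083062e-01  1.52659332e+00 -2.03183784e-04
  1.11565108e+00  4.92177015e-02]
grip [0.54832423 0.20831405] 91.7821303932994 0.16008631725325143 0.2549357080027399 [0.08515424 0.08654114 0.08749357]
head 1890 [0.53318899 0.05546321 0.08800147] [0.57244836 0.11514702 0.0970236 ]
[-0.0166, -0.0023, 0.0807] [-0.0, -0.0003, 0.0007]
```

View pics/w4.png

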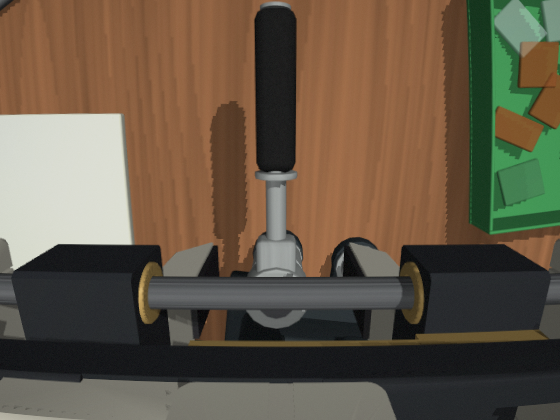

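```bash
python3 go.py .5518 .1095 .06 92; python3 - <<'E'
import numpy as np
P=np.load('wP.npy').reshape(-1,3);P=P[np.isfinite(P[:,0])]
for y in np.arange(.06,.17,.006):
    q=P[(abs(P[:,1]-y)<.003)&(P[:,2]>.07)&(P[:,2]<.11)&(abs(P[:,0]-.552)<.03)]
    if len(q): print(round(y,3),len(q),q[:,0].min().round(4),q[:,0].max().round(4),np.percentile(q[:,2],90).round(4))
E
```

```text
[-0.0146, -0.0029, 0.0807] [-0.0, -0.0003, 0.0007]
0.06 272 0.5373 0.5677 0.0934
0.066 366 0.5332 0.5714 0.0956
0.072 156 0.5347 0.5724 0.0963
0.084 12 0.5321 0.5724 0.0761
0.09 100 0.5341 0.5715 0.0865
0.096 441 0.5382 0.5672 0.0923
0.102 352 0.5389 0.5643 0.0897
0.108 356 0.5388 0.5646 0.0896
0.114 488 0.5387 0.5645 0.0889
0.12 179 0.5448 0.5572 0.0855
0.126 176 0.5446 0.557 0.0852
0.132 184 0.5445 0.5568 0.0854
0.138 186 0.5444 0.5566 0.0851
0.144 190 0.5442 0.5563 0.0851
0.15 189 0.5441 0.5561 0.0849
0.156 378 0.5371 0.5626 0.0912
0.162 307 0.5378 0.5618 0.0877
0.168 408 0.5376 0.5615 0.0884
```

The neck block is 26 mm wide, from y 0.099 to 0.117, centred on x 0.5516. I'll grip there.

Request:
jog_arm(
  series=[
    [0.3,[-0.014,-0.003,0.03],[0,0,0]],
    [0.3,[-0.014,-0.003,0.06],[0,0,0]],
    [0.3,[-0.014,-0.003,0.08],[0,0,0]],
    [0.3,[-0.014,-0.003,0.081],[0,0,0]],
    [-1,[-0.014,-0.003,0.081],[0,0,0]],
    [-1,[-0.014,-0.003,0.081],[0,0,0]],
    [-1,[-0.014,-0.003,0.081],[0,0,0]],
    [-1,[-0.014,-0.003,0.081],[0,0,0]],
    [-1,[-0.014,-0.003,0.081],[0,0,0]],
    [-1,[-0.014,-0.003,0.081],[0,0,0]],
    [-1,[-0.014,-0.003,0.081],[0,0,0]],
  ],
  squeeze=55,
)

```text
time: 38.98
tool_pos: [0.5521, 0.1107, 0.0605]
tool_rot: [3.14, -0.0, 1.609]
contact_force: [0.6, 1.0, 4.1]
opening: 0.0258
```

```bash
python3 f.py; python3 go.py .552 .109 .06 92
```

```text
az 92.36 r 0.0363 z 0.0605 yaw 92.18 f [0.6 1.  4.1] Frad 1.0 Ftan -0.7 tq [ 0.08 -0.08  0.08]
   M about nut: 0.06
[-0.0017, -0.0002, 0.0005] [0.0017, -0.0001, 0.0031]
```

I now have a firm grip on the neck. One more tightness check: turn clockwise about the axis with a slight downward press, so that the teeth can't ride up.

Request:
jog_arm(
  series=[
    [-1,[0,0.001,0.001],[0,0,0.03]],
    [-1,[0,0.002,0.001],[0,0,0.06]],
    [-1,[0,0.003,0.001],[0,0,0.09]],
  ],
)

```text
time: 39.23
tool_pos: [0.5554, 0.1108, 0.0603]
tool_rot: [3.139, -0.0, 1.517]
contact_force: [-1.9, -0.2, 9.1]
opening: 0.0256
```

```bash
python3 f.py
```

```text
az 87.17 r 0.0364 z 0.0603 yaw 86.95 f [-1.9 -0.2  9.1] Frad -0.3 Ftan 1.9 tq [-0.11  0.22  0.1 ]
   M about nut: 0.17
```

Request:
jog_arm(
  series=[
    [-1,[0,0.001,0],[0,0,0.03]],
  ],
)

```text
time: 39.32
tool_pos: [0.5565, 0.1107, 0.0603]
tool_rot: [3.139, -0.0, 1.488]
contact_force: [-0.9, 0.0, 8.1]
opening: 0.0255
```

```bash
python3 f.py
```

```text
az 85.38 r 0.0364 z 0.0603 yaw 85.24 f [-0.9  0.   8.1] Frad -0.1 Ftan 0.9 tq [-0.11  0.17  0.16]
   M about nut: 0.19
```

Request:
jog_arm(
  series=[
    [-1,[0,0.001,0],[0,0,0.03]],
  ],
)

```text
time: 39.4
tool_pos: [0.5576, 0.1106, 0.0603]
tool_rot: [3.139, -0.0, 1.458]
contact_force: [-0.8, -0.5, 8.9]
opening: 0.0252
```

```bash
python3 f.py
```

```text
az 83.62 r 0.0363 z 0.0603 yaw 83.53 f [-0.8 -0.5  8.9] Frad -0.6 Ftan 0.7 tq [-0.23  0.1   0.25]
   M about nut: 0.27
```

Request:
jog_arm(
  series=[
    [-1,[0,0.001,0],[0,0,0.03]],
  ],
)

```text
time: 39.48
tool_pos: [0.5587, 0.1104, 0.0603]
tool_rot: [3.138, -0.0, 1.428]
contact_force: [-1.0, -0.7, 8.7]
opening: 0.0253
```

```bash
python3 f.py
```

```text
az 81.98 r 0.0362 z 0.0603 yaw 81.84 f [-1.  -0.7  8.7] Frad -0.9 Ftan 0.8 tq [-0.17  0.17  0.56]
   M about nut: 0.59
```

Request:
jog_arm(
  series=[
    [-1,[0,0.0005,0],[0,0,0.015]],
  ],
)

```text
time: 39.57
tool_pos: [0.5591, 0.1103, 0.0603]
tool_rot: [3.139, 0.0, 1.414]
contact_force: [-1.5, -0.6, 9.0]
opening: 0.0252
```

```bash
python3 f.py
```

```text
az 81.26 r 0.0362 z 0.0603 yaw 81.00 f [-1.5 -0.6  9. ] Frad -0.8 Ftan 1.4 tq [-0.18  0.15  0.66]
   M about nut: 0.71
```

Request:
jog_arm(
  series=[
    [-1,[0,0.0005,0],[0,0,0.015]],
  ],
)

```text
time: 39.65
tool_pos: [0.5595, 0.1102, 0.0603]
tool_rot: [3.139, 0.0, 1.4]
contact_force: [-0.8, -0.0, 9.7]
opening: 0.0254
```

```bash
python3 f.py
```

```text
az 80.63 r 0.0362 z 0.0603 yaw 80.20 f [-0.8 -0.   9.7] Frad -0.2 Ftan 0.7 tq [-0.22  0.28  0.84]
   M about nut: 0.87
```

Request:
jog_arm(
  series=[
    [-1,[0,0.0005,0],[0,0,0.015]],
  ],
)

```text
time: 39.73
tool_pos: [0.56, 0.1101, 0.0603]
tool_rot: [3.139, 0.0, 1.385]
contact_force: [-1.3, 0.9, 9.9]
opening: 0.026
```

```bash
python3 f.py
```

```text
az 79.90 r 0.0362 z 0.0603 yaw 79.37 f [-1.3  0.9  9.9] Frad 0.7 Ftan 1.4 tq [-0.17  0.27  0.92]
   M about nut: 0.97
```

Request:
jog_arm(
  series=[
    [-1,[0,0.0005,0],[0,0,0.015]],
  ],
)

```text
time: 39.82
tool_pos: [0.5603, 0.1101, 0.0603]
tool_rot: [3.139, 0.0, 1.371]
contact_force: [-2.1, -0.2, 9.2]
opening: 0.0255
```

```bash
python3 f.py
```

```text
az 79.27 r 0.0362 z 0.0603 yaw 78.53 f [-2.1 -0.2  9.2] Frad -0.6 Ftan 2.0 tq [-0.16  0.28  1.11]
   M about nut: 1.18
```

Request:
jog_arm(
  series=[
    [-1,[0,0.0005,0],[0,0,0.015]],
  ],
)

```text
time: 39.9
tool_pos: [0.561, 0.1101, 0.0603]
tool_rot: [3.139, -0.0, 1.354]
contact_force: [-0.9, 0.8, 8.4]
opening: 0.0253
```

```bash
python3 f.py
```

```text
az 78.21 r 0.0363 z 0.0603 yaw 77.59 f [-0.9  0.8  8.4] Frad 0.6 Ftan 1.0 tq [-0.09  0.2   0.15]
   M about nut: 0.19
```

Request:
jog_arm(
  series=[
    [-1,[0,0.0005,0],[0,0,0.015]],
  ],
)

```text
time: 39.98
tool_pos: [0.5616, 0.11, 0.0603]
tool_rot: [3.139, -0.001, 1.339]
contact_force: [-0.5, 0.2, 7.9]
opening: 0.0254
```

```bash
python3 f.py
```

```text
az 77.28 r 0.0364 z 0.0603 yaw 76.70 f [-0.5  0.2  7.9] Frad 0.1 Ftan 0.6 tq [-0.15  0.17  0.17]
   M about nut: 0.19
```

M climbed to 1.18 N m, about three times the drag, before the ratchet clicked over, so the nut is solid at its stop. Now I'll lift straight up.

Request:
jog_arm(
  series=[
    [-1,[0,0,-0.006],[0,0,0]],
    [-1,[0,0,-0.014],[0,0,0]],
    [-1,[0,0,-0.024],[0,0,0]],
    [-1,[0,0,-0.036],[0,0,0]],
    [-1,[0,0,-0.05],[0,0,0]],
    [-1,[0,0,-0.07],[0,0,0]],
    [-1,[0,0,-0.09],[0,0,0]],
    [-1,[0,0,-0.11],[0,0,0]],
    [-1,[0,0,-0.13],[0,0,0]],
    [-1,[0,0,-0.15],[0,0,0]],
    [-1,[0,0,-0.15],[0,0,0]],
  ],
)

```text
time: 40.9
tool_pos: [0.5618, 0.1102, 0.2129]
tool_rot: [3.135, -0.002, 1.339]
contact_force: [-0.0, -0.2, -4.1]
opening: 0.0254
```

```bash
python3 f.py; python3 - <<'E'
from h import *
c=shot('scene','scene5')
i=cv2.imread('pics/scene5.png')[100:300,180:460]; cv2.imwrite('pics/c5.png',cv2.resize(i,None,fx=2.8,fy=2.8))
E
```

```text
az 76.98 r 0.0366 z 0.2129 yaw 76.72 f [-0.  -0.2 -4.1] Frad -0.2 Ftan -0.0 tq [ 0.04 -0.24 -0.01]
   M about nut: -0.01
```

View pics/c5.png

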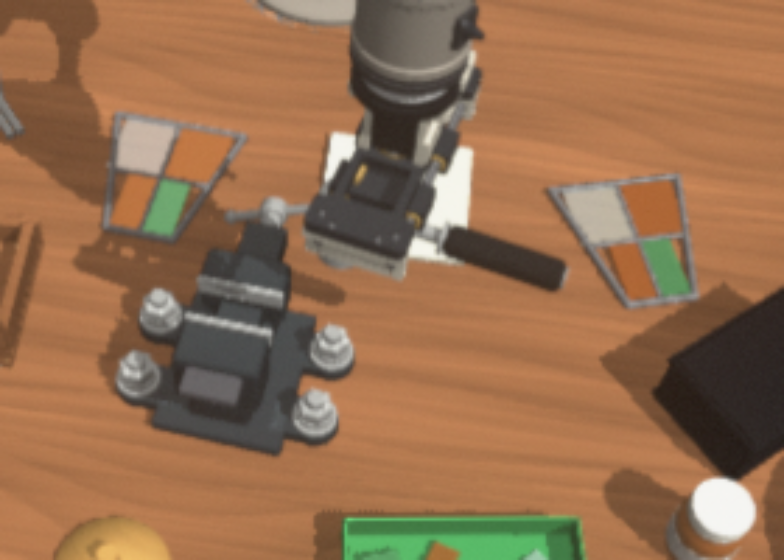

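The wrench hangs level in the grip and clear of the nut, with a weight reading of 4.1 N. Now to the tray.

```bash
python3 go.py .548 -.4224 .213 93.5
```

```text
[-0.5212, 0.1097, -0.0027] [0.0035, -0.0006, -0.293]
```

Request:
jog_arm(
  series=[
    [-1,[-0.02,0.004,0],[0,0,-0.02]],
    [-1,[-0.05,0.01,0],[0,0,-0.04]],
    [-1,[-0.085,0.018,0],[0,0,-0.06]],
    [-1,[-0.123,0.026,0],[0,0,-0.08]],
    [-1,[-0.161,0.034,0],[0,0,-0.1]],
    [-1,[-0.199,0.042,0],[0,0,-0.12]],
    [-1,[-0.237,0.05,0],[0,0,-0.14]],
    [-1,[-0.275,0.058,0],[0,0,-0.16]],
    [-1,[-0.313,0.066,0],[0,0,-0.18]],
    [-1,[-0.351,0.074,0],[0,0,-0.2]],
    [-1,[-0.389,0.082,0],[0,0,-0.22]],
    [-1,[-0.427,0.09,0],[0,0,-0.24]],
  ],
)

```text
time: 41.95
tool_pos: [0.5486, -0.3275, 0.2063]
tool_rot: [-3.138, -0.003, 1.58]
contact_force: [0.5, 0.3, -4.3]
opening: 0.0258
```

```bash
python3 f.py; python3 go.py .548 -.4224 .213 93.5; python3 go.py .548 -.4224 .18 93.5 -16
```

```text
az -90.72 r 0.4020 z 0.2063 yaw 90.51 f [ 0.5  0.3 -4.3] Frad -0.3 Ftan 0.5 tq [-0.02 -0.17 -0.  ]
   M about nut: 0.21
[-0.0949, -0.0014, -0.007] [-0.0032, -0.0028, -0.0522]
[-0.095, -0.0013, 0.026] [-0.0105, -0.282, -0.0514]
```

Request:
jog_arm(
  series=[
    [-1,[-0.03,0,0],[0,-0.03,-0.01]],
    [-1,[-0.06,0,0.005],[0,-0.09,-0.03]],
    [-1,[-0.085,-0.001,0.015],[0,-0.16,-0.04]],
    [-1,[-0.095,-0.001,0.03],[-0.01,-0.23,-0.051]],
    [-1,[-0.095,-0.001,0.045],[-0.01,-0.282,-0.051]],
    [-1,[-0.095,-0.001,0.056],[-0.01,-0.282,-0.051]],
    [-1,[-0.095,-0.001,0.056],[-0.01,-0.282,-0.051]],
  ],
)

```text
time: 42.53
tool_pos: [0.5476, -0.4187, 0.1473]
tool_rot: [-3.137, 0.274, 1.632]
contact_force: [-0.1, 0.5, -5.5]
opening: 0.0255
```

```bash
python3 f.py; python3 - <<'E'
from h import *
for n in ['scene','top']:
    c=shot(n,n+'6')
i=cv2.imread('pics/scene6.png')[100:280,30:230]; j=cv2.imread('pics/top6.png')[150:330,360:560]
cv2.imwrite('pics/c6.png',np.hstack([cv2.resize(i,(400,360)),cv2.resize(j,(400,360))]))
E
python3 go.py .548 -.4224 .05 93.5 -16
```

```text
az -90.70 r 0.4932 z 0.1473 yaw 93.52 f [-0.1  0.5 -5.5] Frad -0.5 Ftan -0.1 tq [ 0.42 -0.04  0.01]
   M about nut: -0.06
[0.0268, -0.0017, 0.0982] [0.0009, 0.0004, -0.0015]
```

View pics/c6.png

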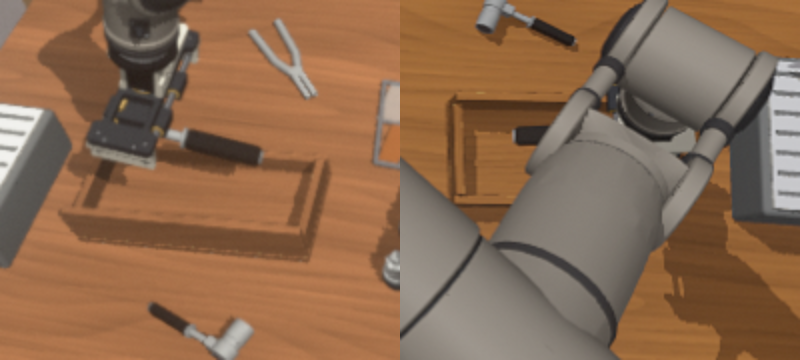

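The wrench is tilted handle-down and centred over the tray. In the top crop the handle end at (515,135) is inside the walls. I'll lower it now.

Request:
jog_arm(
  series=[
    [-1,[0.007,-0.001,0.025],[0,0,0]],
    [-1,[0.014,-0.001,0.05],[0,0,0]],
    [-1,[0.02,-0.002,0.073],[0,0,0]],
    [-1,[0.025,-0.002,0.09],[0,0,0]],
    [-1,[0.027,-0.002,0.098],[0,0,0]],
    [-1,[0.027,-0.002,0.098],[0,0,0]],
    [-1,[0.027,-0.002,0.098],[0,0,0]],
  ],
)

```text
time: 43.22
tool_pos: [0.5487, -0.4236, 0.0522]
tool_rot: [3.137, 0.283, 1.629]
contact_force: [-0.1, -0.1, -4.2]
opening: 0.0252
```

```bash
python3 f.py;python3 go.py .548 -.4224 .0435 93.5 -16.5
```

```text
az -90.56 r 0.4981 z 0.0522 yaw 93.35 f [-0.1 -0.1 -4.2] Frad 0.1 Ftan -0.1 tq [ 0.4 -0.1  0. ]
   M about nut: -0.04
[0.0036, -0.0007, 0.008] [0.0034, -0.0047, -0.0026]
```

Request:
jog_arm(
  series=[
    [-1,[0.001,0,0.002],[0,0,0]],
    [-1,[0.001,0,0.004],[0,0,0]],
    [-1,[0.002,0,0.006],[0,0,0]],
    [-1,[0.002,0,0.007],[0,0,0]],
  ],
)

```text
time: 43.55
tool_pos: [0.5482, -0.4228, 0.0443]
tool_rot: [3.138, 0.283, 1.63]
contact_force: [-0.4, 0.5, -5.2]
opening: 0.025
```

```bash
python3 f.py
```

```text
az -90.62 r 0.4974 z 0.0443 yaw 93.37 f [-0.4  0.5 -5.2] Frad -0.5 Ftan -0.4 tq [ 0.48 -0.07  0.  ]
   M about nut: -0.18
```

Request:
jog_arm(
  series=[
    [-1,[0.0003,0,0.001],[0,0,0]],
    [-1,[0.0006,0,0.002],[0,0,0]],
  ],
)

```text
time: 43.72
tool_pos: [0.5484, -0.4231, 0.0433]
tool_rot: [3.138, 0.284, 1.63]
contact_force: [-4.6, 5.3, 11.0]
opening: 0.0255
```

```bash
python3 f.py
```

```text
az -90.60 r 0.4976 z 0.0433 yaw 93.37 f [-4.6  5.3 11. ] Frad -5.2 Ftan -4.6 tq [ 0.61  0.74 -0.23]
   M about nut: -2.53
```

Request:
jog_arm(
  series=[
    [-0.3,[0,0,0],[0,0,0]],
    [-0.2,[0,0,0],[0,0,0]],
    [-0.05,[0,0,0],[0,0,0]],
    [-0.05,[0,0,0],[0,0,0]],
    [-0.05,[0,0,0],[0,0,0]],
    [-0.05,[0,0,-0.01],[0,0,0]],
    [-0.05,[0,0,-0.03],[0,0,0]],
    [-0.05,[0,0,-0.06],[0,0,0]],
    [-0.05,[0,0,-0.1],[0,0,0]],
    [-0.05,[0,0,-0.14],[0,0,0]],
    [-0.05,[0,0,-0.14],[0,0,0]],
  ],
)

```text
time: 44.63
tool_pos: [0.5489, -0.3844, 0.1865]
tool_rot: [3.127, 0.292, 1.628]
contact_force: [1.2, -1.2, 1.8]
opening: 0.0435
```

```bash
python3 f.py; python3 - <<'E'
from h import *
c=shot('scene','scene7')
P=cloud(c).reshape(-1,3); P=P[np.isfinite(P[:,0])]
d=P-np.array([.5456,-.3835,0]); a=np.radians(3.5); tx=d[:,0]*np.cos(a)+d[:,1]*np.sin(a); ty=-d[:,0]*np.sin(a)+d[:,1]*np.cos(a)
m=(abs(tx)<.055)&(abs(ty)<.143)&(P[:,2]>.016)&(P[:,2]<.11)
print(m.sum(),'x',tx[m].min(),tx[m].max(),'y',ty[m].min(),ty[m].max())
for y in np.arange(-.14,.15,.02):
    k=m&(abs(ty-y)<.01)
    if k.sum()>3: print(round(y,2),k.sum(),tx[k].min().round(3),tx[k].max().round(3),P[k,2].max().round(3))
i=cv2.imread('pics/scene7.png')[120:270,30:230]; cv2.imwrite('pics/c7.png',cv2.resize(i,(800,600)))
E
```

```text
az -90.59 r 0.4589 z 0.1865 yaw 93.28 f [ 1.2 -1.2  1.8] Frad 1.2 Ftan 1.2 tq [ 0.15 -0.2   0.02]
   M about nut: 0.56
864 x -0.01952318201336446 0.025142533485262245 y -0.0985987185498321 0.10590023655646401
-0.1 8 0.012 0.018 0.04
-0.08 121 -0.016 0.023 0.09
-0.06 204 -0.02 0.025 0.092
-0.04 97 -0.011 0.017 0.085
-0.02 54 -0.01 0.016 0.071
0.0 38 -0.005 0.01 0.062
0.02 76 -0.011 0.016 0.061
0.04 71 -0.008 0.016 0.053
0.06 66 -0.008 0.013 0.045
0.08 73 -0.011 0.014 0.042
0.1 56 -0.008 0.013 0.036
```

View pics/c7.png

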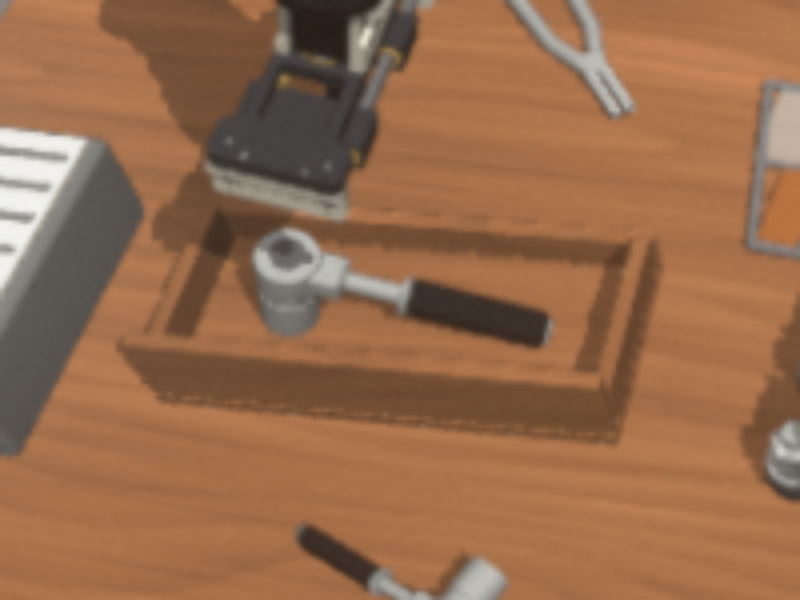

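The wrench lies at rest in the tray: head at (287,275), handle end at (540,328), all inside the walls. I'll do a quick bystander comparison and then hand in.

```bash
python3 - <<'E'
from h import *
a=cv2.imread('pics/scene0.png').astype(int); b=cv2.imread('pics/scene7.png').astype(int)
d=abs(a-b).max(2)
for n,(u,v) in dict(tile=(321,170),pliers=(173,130),shard=(347,315),box=(453,236),pa=(240,162),pb=(405,185),cap=(220,303),jar=(434,287)).items():
    print(n,round(float((d[v-22:v+22,u-25:u+25]>40).mean()),3))
job.hand_in()
E
```

```text
tile 0.0
pliers 0.0
shard 0.0
box 0.0
pa 0.0
pb 0.0
cap 0.0
jar 0.0
the job is handed in; nothing more can be done
```

The nut was driven tight, and the wrench now lies let go in the oak tray. I handed the job in at about 44.6 s of the 70 s allowed. No verdict is reported, and I could not see the nut itself, so its tightness is inferred from forces.

**Driving the nut:** I held the wrench by its grip and swung it to and fro. The moment about the nut stayed at about 0.35 N m for roughly 4 rad of driven turn. After that it became a sawtooth that returned at the same handle angles each stroke, which I read as the ratchet clicking over a stopped nut.

**Tightness check:** Turning it from a neck grip with a slight downward press, the moment rose to about 1.2 N m before clicking. That is about three times the drag, so I judged the nut to be at its stop.

**One disagreement:** The ratchet clicked at only about 5–10 N at the grip, not the 40 N the task gives. Because of this I swung several more strokes than were needed before I was sure.

**Laying it down:** I gripped the neck beside the head, lifted straight up over the vice and the tray lip, and set it down tilted handle-first.
- **Position:** in tray coordinates it spans x −20 to +25 mm and y −99 to +106 mm, inside the walls.
- **Height:** the head's top is at about 92 mm, which puts its centre near 71 mm by geometry. The handle end's top is at about 36 mm.

**Bystanders:** All eight showed no change between the first and last scene pictures. The gripper was clear of everything at hand-in.

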